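Rotate and mix the stock bottles in the flow hood

ROBOT

A 7-joint arm with a two-finger parallel gripper is mounted at the origin on the work surface. World frame = base frame: x ahead of the robot, y to its left, z up, the work surface at z = 0. Lengths are in m, angles in rad, forces in N, time in s.
With the tool pointing down it reaches from about 0.4 to 0.85 m from the base axis. Payload 4.5 kg.
Tool frame: the origin (TCP) lies on the centre line of the jaws, within the pads' length; the fingertips stand 22 mm ahead of it and the grasp point (between the pads) lies 3 mm ahead of it; x points along the fingers, z is the direction in which the jaws open and shut, and the axes are right-handed (so a half turn about x gives the same grasp; the last joint's range is limited). The gripper opens to 85 mm and grips with 20 to 120 N. Pads are 22 mm wide; open, the fingers measure 114 mm over their backs; the gripper's body (76 mm by 85 mm) begins 54 mm behind the grasp point. The pads swing forward as they close: fully open they stand 13 mm farther back than shut.
Start: joints at [0.034, 0.689, -0.195, 1.565, 0.157, 0.902, -0.215], TCP at [0.625, 0, 0.253] pointing down, gripper open.
Joint ranges: [-3.01, 3.01], [-0.46, 2.08], [-1.47, 1.51], [0.13, 2.56], [-1, 4.14], [0.04, 2.09], [-2.66, 2.66]. Speed limits (rad/s): [2.57, 2.57, 3.14, 3.14, 3.14, 3.14, 3.14].

INTERFACE

Orientations are given as a rotation vector (axis times angle).
In Python, from plant import robot gives the robot as it stands.
- The arm moves only by the tool arm_command, never from a script. Its argument "plan" is a list of rows, each an object of numbers: "dx", "dy", "dz": the shift along the tool's x, y, z normalised to -1 to 1, where 1 is 8 cm; "ax", "ay", "az": the turn, a rotation vector about the tool's x, y, z normalised to -1 to 1, where 1 is 2 pi rad. A call has 1 to 20 rows; each row is the pose to reach, as a shift and turn from the pose measured when the call began, along the tool's axes at that moment, turning the shorter way round; what a row does not reach only later rows make up. A row lasts 1/10 s, in which the tool goes at most 50 mm and 8.59 degrees, less where a joint would pass 70% of its speed; a pose out of reach is approached as far as the arm can. A call with a number of a shift or a turn outside -1 to 1 is refused whole. A call with a gripper value outside its range is refused whole. "hand" is the opening, from -1 (shut) to 1 (fully open), set as the call begins (left out, the last holds). The fingers move at their own pace and stop on an object; "newtons" is the grip in N (left out, the last holds). Time passes only in rows, so rows that repeat a pose let the fingers close. It gives the time, the measured TCP pose, the force and the opening at its end, in the units of the state.
- robot.state(): the state, without advancing time (a new reading comes with each control period).
- robot.get_image(name): name is "scene" or "side" or "wrist"; returns a dict with "img" (384x512x3 uint8, red, green, blue), "vertical_fov" (degrees; the focal length in pixels is half the picture's height over the tangent of half this angle, whatever the lens; pixels are square), "cx", "cy" (the principal point, pixels), "rvec" (rotation vector, rad) and "tvec" (3), from world to camera coordinates, as OpenCV has them. Camera axes: x right, y down, z forward; pixel columns grow to the right and rows downward; lengths in m; the calibration is good to about 2 mm. The wrist camera is an equidistant fisheye: a pixel r from the principal point sees the ray r / f radians off the axis. A picture is of the moment at which its call begins. There is no depth.
- robot.job_done(): hands the job in, once; it reports no verdict.
Trained networks look in a picture, given as the dict that the camera call returned (one of the last four; its "shot" number tells which), for a name from the list of things; names that differ only in an ending like _2 or _b are one class to them, and where a whole thing is asked for, a point or a joint stands for the part that bears it (a point fixed in the world has none). Each returns a list of dicts, best first, with "conf" (0 to 1); they miss things now and then, are a little off and sometimes report something else, mostly with a low value. They report only what shows in the picture. A call takes as long as a camera call.
- robot.look_for(name, picture): "centre" ([row, column] in pixels, amid what is visible of it).
- robot.masks_of(name, picture): "mask" (384x512 bool, what is visible of it) and "centre" ([row, column] in pixels, amid what is visible of it).
The state is a dict: "time": time; "joint_positions": joint angles; "dq": joint speeds; "joint_efforts": joint torques, N m; "tcp_pos": TCP position; "tcp_rot": TCP orientation; "contact_force": force on the tool from outside, world axes, zero at the start; "torque": the same for the moment, N m; "opening": finger opening in m.
Only numpy, scipy, OpenCV 4.12 (cv2) and the standard library are available. Lean on these libraries where they do the work, as an engineer would, in place of code of your own. Each camera call takes 0.05 s, during which the arm holds its last target.

TASK

Rotate the stock: on every mat, exchange the opened white bottle at the front with the fresh amber bottle of the same cap colour at the rear, so that each bottle on the bench ends upright and well centred on the other place of its own mat (where one of the two is missing, the other still changes over). Also mix every fresh amber bottle, blue cap first, then orange, then green, by pressing it upright onto the mixer's sprung pad until the pad is fully down and keeping it there for two seconds. Leave the dishes, the burner and the plant jar where they are.

Things in the scene. Friction and masses are not known exactly. Their poses are not given: they have to be found in the camera images.
- fresh_blue_mid (a point): Fresh bottle with blue cap: upright amber bottle, 130 mm tall, body 76 mm diameter up to 70 mm above its base, narrowing to a 36 mm neck, ribbed blue cap 44 mm diameter from 95 to 130 mm above the base (a good grip, firmly fixed to the bottle). 0.2 to 0.4 kg, bottom-heavy. This point is on its axis, 65 mm above its base (half-way up; the cap's centre is 47 mm higher); z points to the cap. Starts on the rear place of the blue mat. Always there.
- opened_blue_mid (a point): Opened bottle with blue cap: the same shape and size as the fresh bottle but with an opaque white body. This point is on its axis, 65 mm above its base; z points to the cap. Starts on the front place of the blue mat. Always there.
- front_blue (a point): Centre of the front place of the blue mat: the solid blue disc, 100 mm diameter, on a flat grey film mat 250 x 110 mm, fixed to the table and no thicker than paper; this point is at table height, where a bottle's base stands. The end of the mat nearer the robot. Mat x runs along the mat from the front place to the rear one, 130 mm apart.
- rear_blue (a point): Centre of the rear place of the blue mat: the blue ring, 100 mm outer diameter with a white middle, at table height, at the end farther from the robot.
- fresh_orange_mid (a point): Fresh bottle with orange cap: upright amber bottle, 130 mm tall, body 76 mm diameter up to 70 mm above its base, narrowing to a 36 mm neck, ribbed orange cap 44 mm diameter from 95 to 130 mm above the base (a good grip, firmly fixed to the bottle). 0.2 to 0.4 kg, bottom-heavy. This point is on its axis, 65 mm above its base (half-way up; the cap's centre is 47 mm higher); z points to the cap. Starts on the rear place of the orange mat. May be absent.
- opened_orange_mid (a point): Opened bottle with orange cap: the same shape and size as the fresh bottle but with an opaque white body. This point is on its axis, 65 mm above its base; z points to the cap. Starts on the front place of the orange mat. May be absent.
- front_orange (a point): Centre of the front place of the orange mat: the solid orange disc, 100 mm diameter, on a flat grey film mat 250 x 110 mm, fixed to the table and no thicker than paper; this point is at table height, where a bottle's base stands. The end of the mat nearer the robot. Mat x runs along the mat from the front place to the rear one, 130 mm apart.
- rear_orange (a point): Centre of the rear place of the orange mat: the orange ring, 100 mm outer diameter with a white middle, at table height, at the end farther from the robot.
- fresh_green_mid (a point): Fresh bottle with green cap: upright amber bottle, 130 mm tall, body 76 mm diameter up to 70 mm above its base, narrowing to a 36 mm neck, ribbed green cap 44 mm diameter from 95 to 130 mm above the base (a good grip, firmly fixed to the bottle). 0.2 to 0.4 kg, bottom-heavy. This point is on its axis, 65 mm above its base (half-way up; the cap's centre is 47 mm higher); z points to the cap. Starts on the rear place of the green mat. May be absent.
- opened_green_mid (a point): Opened bottle with green cap: the same shape and size as the fresh bottle but with an opaque white body. This point is on its axis, 65 mm above its base; z points to the cap. Starts on the front place of the green mat. May be absent.
- front_green (a point): Centre of the front place of the green mat: the solid green disc, 100 mm diameter, on a flat grey film mat 250 x 110 mm, fixed to the table and no thicker than paper; this point is at table height, where a bottle's base stands. The end of the mat nearer the robot. Mat x runs along the mat from the front place to the rear one, 130 mm apart.
- rear_green (a point): Centre of the rear place of the green mat: the green ring, 100 mm outer diameter with a white middle, at table height, at the end farther from the robot.
- pad_top (a point): Centre of the upper face of the bottle mixer's round, flat, dark sprung pad, 88 mm diameter, which moves with the pad (95 mm above the table when up). The mixer is a fixed white box 150 x 110 x 70 mm; z points up.
- mixer_pad (a joint): Travel of the mixer's pad, m: 0 fully up, 0.012 fully down on its stop. It is sprung: 2.4 N start it moving, 12 N hold it fully down; it comes up again when let go. A bottle left standing there sinks it a little only.
- dishes: Bystander: stack of three closed dishes, 94 mm diameter, 45 mm tall; origin at the centre of its underside.
- burner: Bystander: small bench burner, base 84 mm diameter, 122 mm tall; origin at the centre of its underside.
- jar: Bystander: plant jar with a white lid, 72 mm diameter, 94 mm tall; origin at the centre of its underside.

How it is judged:
On the way, in this order (a step that is already met when the one before it is completed fails the run):
1. the fresh bottle with the blue cap is pressed on the mixer, pad fully down (within 1.7 mm, seen by the height of the bottle standing upright on it), for 1 s (height (world z) of fresh_blue_mid below 0.1497 m and horizontal distance between fresh_blue_mid and pad_top below 0.03 m and z of fresh_blue_mid in the frame of pad_top between 0.055 and 0.075 m and angle between fresh_blue_mid's own z axis and vertical below 0.1 rad), for 1 s.
2. the fresh bottle with the orange cap is pressed on the mixer, pad fully down (within 1.7 mm, seen by the height of the bottle standing upright on it), for 1 s (height (world z) of fresh_orange_mid below 0.1497 m and horizontal distance between fresh_orange_mid and pad_top below 0.03 m and z of fresh_orange_mid in the frame of pad_top between 0.055 and 0.075 m and angle between fresh_orange_mid's own z axis and vertical below 0.1 rad), for 1 s.
3. the fresh bottle with the green cap is pressed on the mixer, pad fully down (within 1.7 mm, seen by the height of the bottle standing upright on it), for 1 s (height (world z) of fresh_green_mid below 0.1497 m and horizontal distance between fresh_green_mid and pad_top below 0.03 m and z of fresh_green_mid in the frame of pad_top between 0.055 and 0.075 m and angle between fresh_green_mid's own z axis and vertical below 0.1 rad), for 1 s.
At the end, for the whole second after the job is handed in: Every fresh bottle present stands upright (within 0.08 rad) on its mat's front place and every opened bottle present on its mat's rear place, each within 18 mm of the place's centre, base on the mat (horizontal distance between fresh_blue_mid and front_blue below 0.018 m and angle between each of fresh_blue_mid, opened_blue_mid, fresh_orange_mid, opened_orange_mid, fresh_green_mid, opened_green_mid's own z axis and vertical below 0.08 rad and height (world z) of fresh_blue_mid between 0.055 and 0.075 m and horizontal distance between opened_blue_mid and rear_blue below 0.018 m and height (world z) of opened_blue_mid between 0.055 and 0.075 m and horizontal distance between fresh_orange_mid and front_orange below 0.018 m and height (world z) of fresh_orange_mid between 0.055 and 0.075 m and horizontal distance between opened_orange_mid and rear_orange below 0.018 m and height (world z) of opened_orange_mid between 0.055 and 0.075 m and horizontal distance between fresh_green_mid and front_green below 0.018 m and height (world z) of fresh_green_mid between 0.055 and 0.075 m and horizontal distance between opened_green_mid and rear_green below 0.018 m and height (world z) of opened_green_mid between 0.055 and 0.075 m); the robot touches nothing.
It fails at once if the dish stack is moved by more than 30 mm (distance of dishes from where it was at the start of the episode above 0.03 m).
It fails at once if the burner is moved by more than 30 mm (distance of burner from where it was at the start of the episode above 0.03 m).
It fails at once if the plant jar is moved by more than 30 mm (distance of jar from where it was at the start of the episode above 0.03 m).
Of opened_orange, fresh_orange, opened_green, fresh_green only 2 to 3 are there at a start; the rules pass over those that are not, and their reading is None.
At some moment in a run one of opened_blue, fresh_blue, opened_orange, fresh_orange, opened_green, fresh_green may be knocked a few centimetres aside while the robot is not near it.
It also fails if it takes over 210 s, if anything falls off the work surface, if the arm or the gripper's body presses on something with over 40 N, if the wrist force passes 120 N, or if a joint passes its speed limit or range.

## Working session

There is one attempt and no reset: what is moved stays moved. The work goes in short steps, Python scripts to look and compute and a tool call to move; the robot and the scene stay as the last step left them, time stands still between calls to the robot, and variables do not carry over. Pictures are saved under pics/ and viewed, and the job is handed in when it is done.

Besides the shell and the picture viewer there is one more tool, called after ">>>" as name(argument=value, ...), one argument or row to a line, values as JSON. arm_command: Moves the arm, as the interface text tells. Scaled input: -1 to 1 covers 8 cm each way for a shift and 2 pi rad each way for a turn. Its arguments: {"type":"object","properties":{"plan":{"type":"array"},"hand":{"type":"number"},"newtons":{"type":"number"}},"required":["plan"]}

```bash
ls; mkdir -p pics; cat > h.py <<'E'
import numpy as np, cv2
from scipy.spatial.transform import Rotation as R
from plant import robot
def save(p,n): cv2.imwrite('pics/'+n+'.png',cv2.cvtColor(p['img'],cv2.COLOR_RGB2BGR))
E
python3 - <<'E'
from h import *
s=robot.state(); print(s)
for n in ('scene','side','wrist'):
    p=robot.get_image(n); save(p,n+'0'); print(n,{k:v for k,v in p.items() if k!='img'})
E
```

```text
pics
{'time': 0.0, 'joint_positions': array([ 0.03383383,  0.68999108, -0.1945014 ,  1.56636772,  0.1573207 ,
        0.9025169 , -0.21509273]), 'dq': array([-0.00066692,  0.00197664, -0.00202449,  0.00116037,  0.00018416,
       -0.00127085,  0.00064347]), 'joint_efforts': array([ 1.13546095e-03, -5.39627159e+01, -1.26661520e+00, -1.58547074e+01,
        9.07521317e-03,  9.41080711e-03,  5.53111545e-05]), 'tcp_pos': array([ 6.24374706e-01, -8.28083211e-05,  2.52472970e-01]), 'tcp_rot': array([-1.79155335e-04,  1.57267878e+00, -7.87673004e-05]), 'contact_force': array([-0.33641601, -0.16033099, -0.30886497]), 'torque': array([-0.04509045,  0.06533437,  0.01607476]), 'opening': 0.08549861505796583}
scene {'vertical_fov': 44.9075936249219, 'cx': 251.22824497101328, 'cy': 184.66937038902967, 'rvec': array([ 1.66909941,  1.95435776, -0.72575249]), 'tvec': array([ 0.01418367, -0.40590975,  1.83227042]), 'shot': 1}
side {'vertical_fov': 49.02594312063209, 'cx': 251.99817948770823, 'cy': 187.2786579792302, 'rvec': array([ 2.15379426, -0.89118016,  0.37368105]), 'tvec': array([-0.3649262 ,  0.38699936,  1.10058266]), 'shot': 2}
wrist {'vertical_fov': 65.70646984690485, 'cx': 253.60751241357502, 'cy': 192.0824374925897, 'rvec': array([-2.81809553e+00, -1.12100114e-03,  4.28323215e-03]), 'tvec': array([-0.62253431, -0.04214478,  0.38243617]), 'shot': 3}
```

View pics/scene0.png

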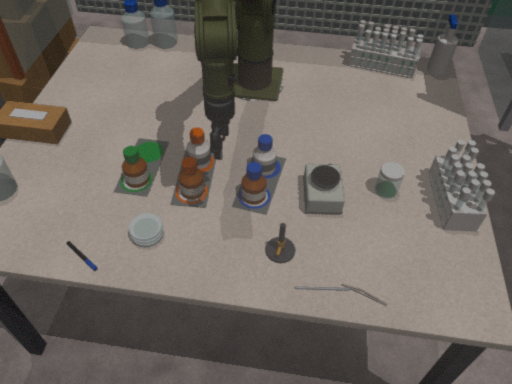

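View pics/side0.png

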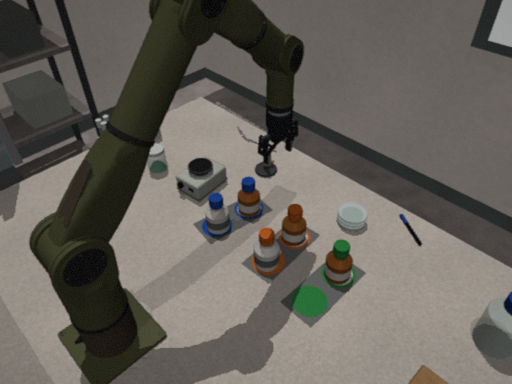

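View pics/wrist0.png

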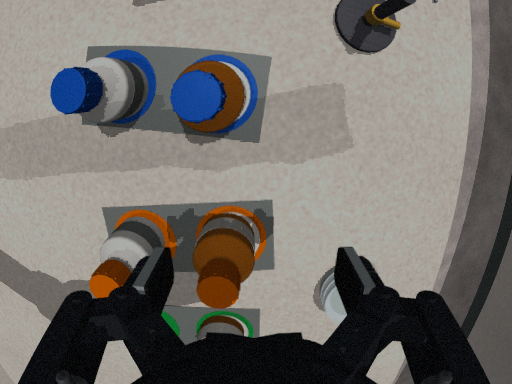

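```bash
cat >> h.py <<'E'
def foc(p): return p['img'].shape[0]/2/np.tan(np.radians(p['vertical_fov'])/2)
def ray(p,rc,fish):
    v,u=rc; f=foc(p); x=(u-p['cx'])/f; y=(v-p['cy'])/f
    if fish:
        r=np.hypot(x,y); k=np.sin(r)/r if r>1e-9 else 1
        d=np.array([x*k,y*k,np.cos(r)])
    else: d=np.array([x,y,1.])
    M=R.from_rotvec(p['rvec']).as_matrix()
    d=M.T@d; d/=np.linalg.norm(d)
    return -M.T@p['tvec'],d
def proj(p,X,fish):
    X=np.atleast_2d(X); M=R.from_rotvec(p['rvec']).as_matrix()
    c=X@M.T+p['tvec']; f=foc(p)
    if fish:
        h=np.hypot(c[:,0],c[:,1]); t=np.arctan2(h,c[:,2]); k=t/np.maximum(h,1e-9)
    else: k=1/c[:,2]
    return np.c_[p['cx']+f*c[:,0]*k,p['cy']+f*c[:,1]*k]
def plane(p,rc,fish,z=0.):
    o,d=ray(p,rc,fish); return o+d*(z-o[2])/d[2]
def tri(rs):
    A=np.zeros((3,3)); b=np.zeros(3)
    for o,d in rs:
        P=np.eye(3)-np.outer(d,d); A+=P; b+=P@o
    X=np.linalg.solve(A,b)
    return X,[float(np.linalg.norm(np.cross(X-o,d))) for o,d in rs]
HUE={'blue':(105,130),'orange':(3,14),'green':(50,85)}
def hue(p,c,smin=150,vmin=40):
    h=cv2.cvtColor(p['img'],cv2.COLOR_RGB2HSV); lo,hi=HUE[c]
    return (h[...,0]>=lo)&(h[...,0]<=hi)&(h[...,1]>=smin)&(h[...,2]>=vmin)
E
cat > m1.py <<'E'
from h import *
import pickle
P={}
D={}
for n in ('scene','side','wrist'):
    p=robot.get_image(n); P[n]=p
    for b in ['fresh_blue','opened_blue','fresh_orange','opened_orange','fresh_green','opened_green']:
        D[n,b]=robot.masks_of(b+'_mid',p)
        print(n,b,[(round(d['conf'],2),np.round(d['centre']),int(d['mask'].sum())) for d in D[n,b][:2]])
    D[n,'pad']=robot.masks_of('pad_top',p)
    print(n,'pad',[(round(d['conf'],2),np.round(d['centre']),int(d['mask'].sum())) for d in D[n,'pad'][:2]])
pickle.dump((P,D),open('m1.pkl','wb'))
E
python3 m1.py
python3 - <<'E'
from h import *
for n in ('scene','side','wrist'):
    im=cv2.imread(f'pics/{n}0.png')
    crop={'scene':im[110:270,90:420],'side':im[140:330,140:400],'wrist':im}[n]
    f={'scene':2.4,'side':3,'wrist':1.5}[n]
    cv2.imwrite(f'pics/{n}0z.png',cv2.resize(crop,None,fx=f,fy=f,interpolation=cv2.INTER_CUBIC))
E
```

```text
scene fresh_blue [(0.83, array([183., 254.]), 856), (0.44, array([198., 268.]), 768)]
scene opened_blue [(0.91, array([154., 265.]), 648)]
scene fresh_orange [(0.89, array([178., 189.]), 851)]
scene opened_orange [(0.91, array([146., 195.]), 689)]
scene fresh_green [(0.56, array([169., 131.]), 845)]
scene opened_green [(0.75, array([229., 144.]), 987), (0.26, array([175., 327.]), 546)]
scene pad [(0.67, array([174., 328.]), 546)]
side fresh_blue [(0.67, array([199., 244.]), 747)]
side opened_blue [(0.62, array([215., 214.]), 791), (0.44, array([170., 262.]), 279)]
side fresh_orange [(0.72, array([224., 293.]), 826)]
side opened_orange [(0.96, array([252., 266.]), 885)]
side fresh_green [(0.89, array([265., 337.]), 980)]
side opened_green []
side pad [(0.6, array([163., 200.]), 372)]
wrist fresh_blue [(0.77, array([ 96., 209.]), 3993), (0.59, array([251., 123.]), 3171)]
wrist opened_blue [(0.62, array([ 90., 102.]), 4821)]
wrist fresh_orange [(0.67, array([258., 222.]), 4663), (0.57, array([218., 190.]), 5092)]
wrist opened_orange [(0.95, array([248., 123.]), 3206), (0.5, array([299., 332.]), 903)]
wrist fresh_green [(0.9, array([324., 218.]), 679), (0.73, array([ 80., 176.]), 7241)]
wrist opened_green []
wrist pad []
```

```bash
cat > m2.py <<'E'
from h import *
import pickle
P,D=pickle.load(open('m1.pkl','rb'))
for b in ['fresh_blue','opened_blue','fresh_orange','opened_orange','fresh_green']:
    rs=[];info=[]
    for n in ('scene','side','wrist'):
        d=D[n,b]
        if not d: continue
        p=P[n]; m=cv2.dilate(d[0]['mask'].astype(np.uint8),np.ones((3,3)))&hue(p,b.split('_')[1]).astype(np.uint8)
        k,l,st,ce=cv2.connectedComponentsWithStats(m)
        i=1+np.argmax(st[1:,4]); info.append((n,ce[i].round(1),st[i].tolist()))
        if n!='wrist' or 'green' not in b: rs.append(ray(p,ce[i][::-1],n=='wrist'))
    X,e=tri(rs); print(b,X.round(4),np.round(e,4)); print(info)
a=D['scene','pad'][0]['centre'];b=D['side','pad'][0]['centre']
print('pad',tri([ray(P['scene'],a,0),ray(P['side'],b,0)]))
E
python3 m2.py
```

```text
fresh_blue [0.5727 0.0806 0.1177] [0.0026 0.0024 0.0027]
[('scene', array([254. , 167.1]), [248, 163, 13, 9, 84]), ('side', array([247.8, 184.2]), [242, 177, 12, 16, 159]), ('wrist', array([196.5,  96.2]), [169, 70, 57, 54, 2210])]
opened_blue [0.4493 0.0967 0.1178] [0.0035 0.0016 0.0034]
[('scene', array([264.8, 138.9]), [260, 135, 11, 8, 46]), ('side', array([215.4, 200.5]), [209, 193, 13, 16, 175]), ('wrist', array([75.4, 90.3]), [50, 67, 52, 47, 1936])]
fresh_orange [ 0.5886 -0.1128  0.0756] [0.0151 0.0038 0.016 ]
[('scene', array([191.8, 178.2]), [180, 169, 23, 16, 174]), ('side', array([294. , 220.3]), [283, 204, 23, 31, 494]), ('wrist', array([218.7, 279.3]), [192, 242, 59, 66, 2047])]
opened_orange [ 0.4545 -0.1165  0.1118] [0.0022 0.0023 0.0041]
[('scene', array([196.8, 135. ]), [191, 128, 12, 16, 158]), ('side', array([266.4, 236.6]), [259, 228, 16, 18, 227]), ('wrist', array([107.9, 277.9]), [89, 260, 42, 39, 1056])]
fresh_green [ 0.5635 -0.2972  0.1184] [0. 0.]
[('scene', array([130.6, 150.8]), [125, 147, 13, 8, 50]), ('side', array([341. , 248.9]), [333, 240, 16, 19, 226]), ('wrist', array([205.7, 320.2]), [197, 314, 24, 20, 43])]
pad (array([0.54586164, 0.29811925, 0.09739979]), [0.002387095742507528, 0.0023870957425073057])
```

View pics/scene0z.png

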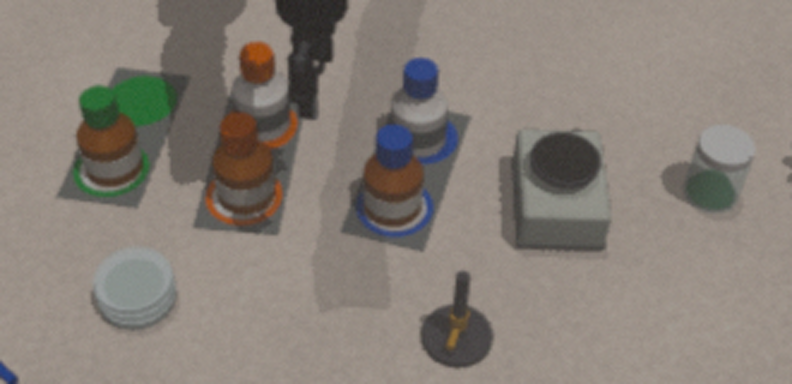

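View pics/side0z.png

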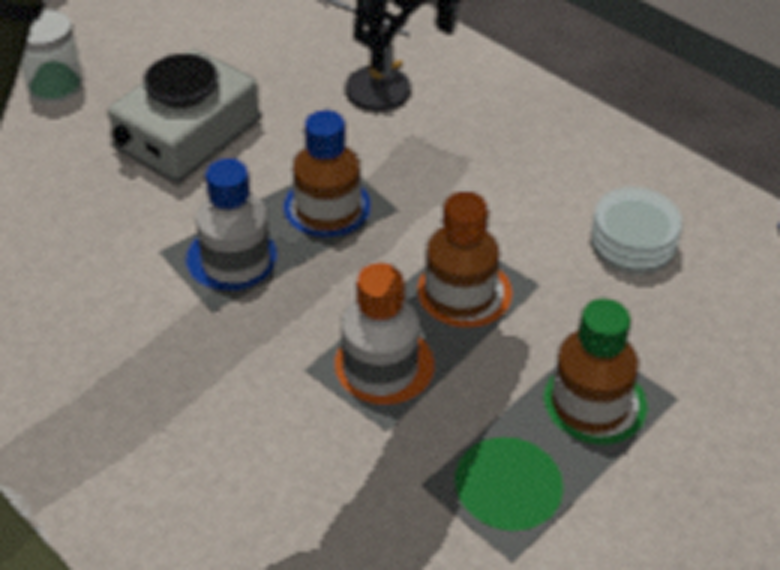

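View pics/wrist0z.png

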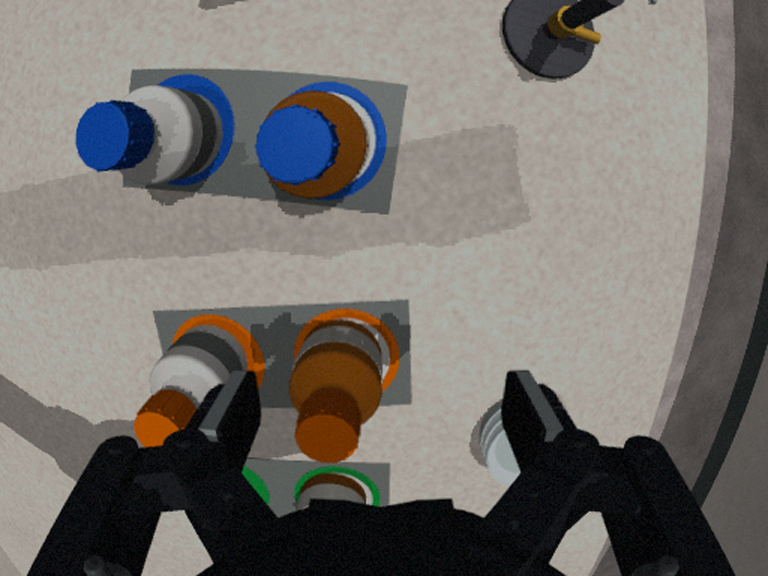

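```bash
cat > m3.py <<'E'
from h import *
import pickle
from scipy.optimize import least_squares
P,D=pickle.load(open('m1.pkl','rb'))
W=lambda *a:[('wrist',x/1.5,y/1.5) for x,y in a]
S=lambda *a:[('side',x/3+140,y/3+140) for x,y in a]
C=lambda *a:[('scene',x/2.4+90,y/2.4+110) for x,y in a]
pts={'blue':W((132,70),(407,86),(389,214),(123,186))+S((163,253),(213,310),(397,210))+C((343,234),(422,249),(469,115)),
'orange':W((153,311),(408,300),(411,404))+S((307,370),(390,428),(538,285))+C((196,228),(277,234)),
'green':S((425,486),(512,560),(677,400))+C((117,69),(190,75),(138,204),(61,197))}
G={}
for c,l in pts.items():
    Z=[plane(P[n],(v,u),n=='wrist')[:2] for n,u,v in l]; Z=np.array(Z)
    def cor(t):
        cs,sn=np.cos(t[2]),np.sin(t[2]); q=np.array([[125,55],[125,-55],[-125,-55],[-125,55]])/1000
        return q@np.array([[cs,sn],[-sn,cs]])+t[:2]
    def f(t):
        k=cor(t); d=np.linalg.norm(Z[:,None]-k[None],axis=2); return (Z-k[d.argmin(1)]).ravel()
    best=min((least_squares(f,[*((Z.min(0)+Z.max(0))/2),a],loss='soft_l1',f_scale=.004) for a in (-.4,0,.4)),key=lambda r:r.cost)
    t=best.x; u=np.array([np.cos(t[2]),np.sin(t[2])])
    G[c]=(t[:2]-.065*u,t[:2]+.065*u)
    print(c,t.round(4),'front',G[c][0].round(4),'rear',G[c][1].round(4)); print([(n[0][:2],r) for n,r in zip(l,(f(t).reshape(-1,2)*1000).round(0).tolist())])
pickle.dump(G,open('G.pkl','wb'))
E
python3 m3.py
```

```text
blue [ 0.5148  0.0931 -0.133 ] front [0.4503 0.1018] rear [0.5792 0.0845]
[('wr', [-1.0, 1.0]), ('wr', [-1.0, -0.0]), ('wr', [-1.0, 0.0]), ('wr', [-2.0, 2.0]), ('si', [2.0, -6.0]), ('si', [2.0, 1.0]), ('si', [-3.0, -2.0]), ('sc', [5.0, 5.0]), ('sc', [-2.0, -2.0]), ('sc', [2.0, -1.0])]
orange [ 0.5274 -0.1167  0.0601] front [ 0.4625 -0.1206] rear [ 0.5923 -0.1128]
[('wr', [-2.0, 1.0]), ('wr', [-1.0, -1.0]), ('wr', [-1.0, -2.0]), ('si', [1.0, -2.0]), ('si', [3.0, 1.0]), ('si', [-4.0, -0.0]), ('sc', [2.0, 5.0]), ('sc', [1.0, -1.0])]
green [ 5.092e-01 -2.965e-01 -5.000e-04] front [ 0.4442 -0.2965] rear [ 0.5742 -0.2965]
[('si', [1.0, -4.0]), ('si', [-0.0, 1.0]), ('si', [-5.0, -3.0]), ('sc', [6.0, 3.0]), ('sc', [1.0, -0.0]), ('sc', [-4.0, -2.0]), ('sc', [1.0, 6.0])]
```

>>> arm_command(
  plan=[
    {"dx":0.5,"dy":0.5,"dz":-0.32},
    {"dx":0.6,"dy":1,"dz":-0.64},
    {"dx":0.6,"dy":1,"dz":-0.64},
    {"dx":0.6,"dy":1,"dz":-0.64},
    {"dx":0.6,"dy":1,"dz":-0.64},
  ],
)

```text
invalid input at $.plan[0]: expected keys dx, dy, dz, ax, ay, az
```

```bash
cat > look.py <<'E'
import sys
from h import *
import pickle
n,cam=sys.argv[1],sys.argv[2]
s=robot.state(); print(round(s['time'],2),s['tcp_pos'].round(4),s['tcp_rot'].round(4),s['opening'],s['contact_force'].round(1))
p=robot.get_image(cam); pickle.dump(p,open('last.pkl','wb'))
q=dict(p); q['img']=cv2.resize(p['img'],None,fx=1.5,fy=1.5); save(q,n)
E
python3 look.py w1 wrist; python3 - <<'E'
from h import *
import pickle
p=pickle.load(open('last.pkl','rb'));M=R.from_rotvec(p['rvec']).as_matrix()
print('cam',-M.T@p['tvec'],M[2])
print(proj(p,[[.573,.081,.13],[.546,.298,.095],[.579,.0845,0]],True)*1.5)
E
```

```text
1.35 [0.625  0.     0.2533] [-0.      1.5707  0.    ] 0.08509126082920714 [ 0.7 -0.3  0.1]
cam [0.62403567 0.08184306 0.37484437] [-0.00119325 -0.31775645 -0.94817162]
[[ 287.80568543  147.43988713]
 [ 266.96566942 -141.52101377]
 [ 326.71514874  141.43553315]]
```

View pics/w1.png

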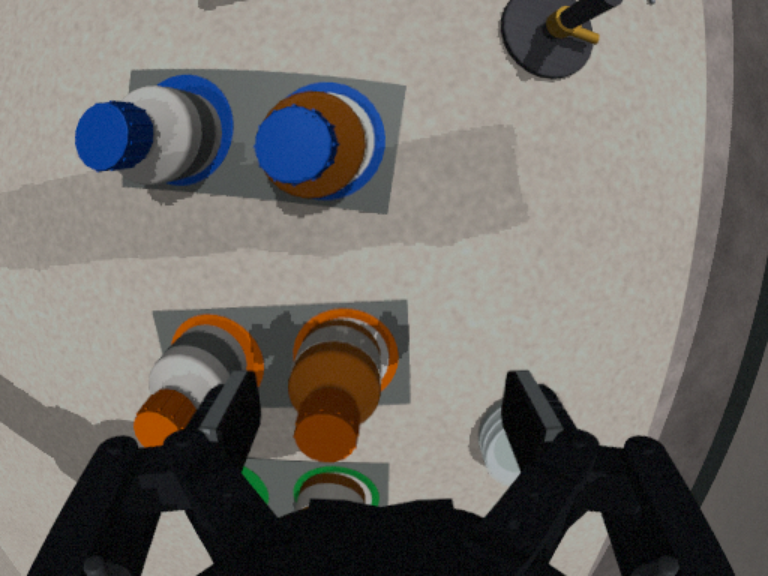

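>>> arm_command(
  plan=[
    {"dx":0.3,"dy":0.5,"dz":-0.32,"ax":0,"ay":0,"az":0},
    {"dx":0.6,"dy":1,"dz":-0.64,"ax":0,"ay":0,"az":0},
    {"dx":0.6,"dy":1,"dz":-0.64,"ax":0,"ay":0,"az":0},
    {"dx":0.6,"dy":1,"dz":-0.64,"ax":0,"ay":0,"az":0},
    {"dx":0.6,"dy":1,"dz":-0.64,"ax":0,"ay":0,"az":0},
  ],
)

```text
time: 1.9
tcp_pos: [0.5749, 0.0788, 0.2058]
tcp_rot: [0.0, 1.569, -0.002]
contact_force: [-0.6, -0.0, 0.4]
opening: 0.0852
```

```bash
python3 look.py w2 wrist; python3 - <<'E'
from h import *
import pickle
p=pickle.load(open('last.pkl','rb'));G=pickle.load(open('G.pkl','rb'))
for X in ([.5727,.0806,.13],[.546,.298,.095],[*G['blue'][0],0],[*G['blue'][1],0]): print(proj(p,[X],True)*1.5)
E
```

```text
1.9 [0.5749 0.0788 0.2058] [ 2.0000e-04  1.5691e+00 -1.7000e-03] 0.08524354378623719 [-0.6 -0.   0.4]
[[378.01832871 315.71247422]]
[[327.99517949 -92.9328965 ]]
[[221.17434963 226.02614239]]
[[387.44042722 245.60569675]]
```

View pics/w2.png

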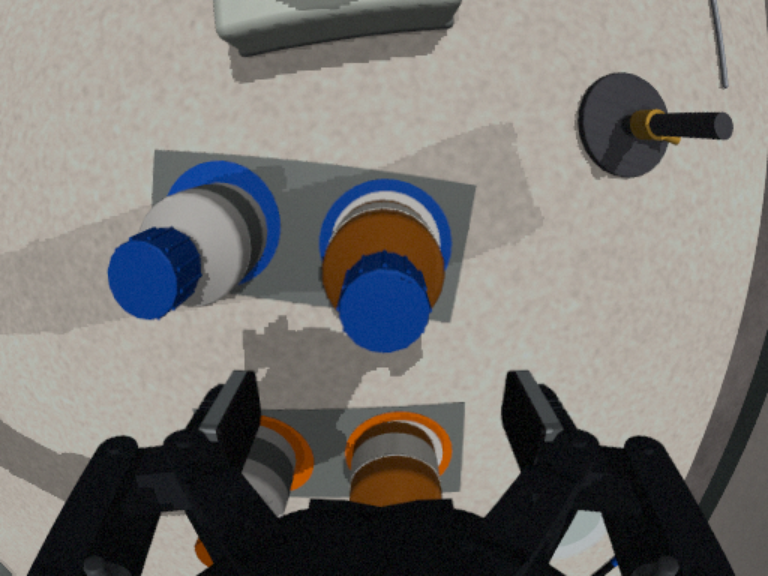

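>>> arm_command(
  plan=[
    {"dx":0.5,"dy":0.07,"dz":0.02,"ax":0,"ay":0,"az":0},
    {"dx":1,"dy":0.07,"dz":0.02,"ax":0,"ay":0,"az":0},
    {"dx":1,"dy":0.07,"dz":0.02,"ax":0,"ay":0,"az":0},
    {"dx":1,"dy":0.07,"dz":0.02,"ax":0,"ay":0,"az":0},
  ],
)

```text
time: 2.35
tcp_pos: [0.5778, 0.0825, 0.1265]
tcp_rot: [0.002, 1.568, -0.005]
contact_force: [-0.3, -0.8, 0.0]
opening: 0.0851
```

```bash
python3 look.py w3 wrist
```

```text
2.35 [0.5778 0.0825 0.1265] [ 0.002   1.5683 -0.0048] 0.08512912446306367 [-0.3 -0.8  0. ]
```

View pics/w3.png

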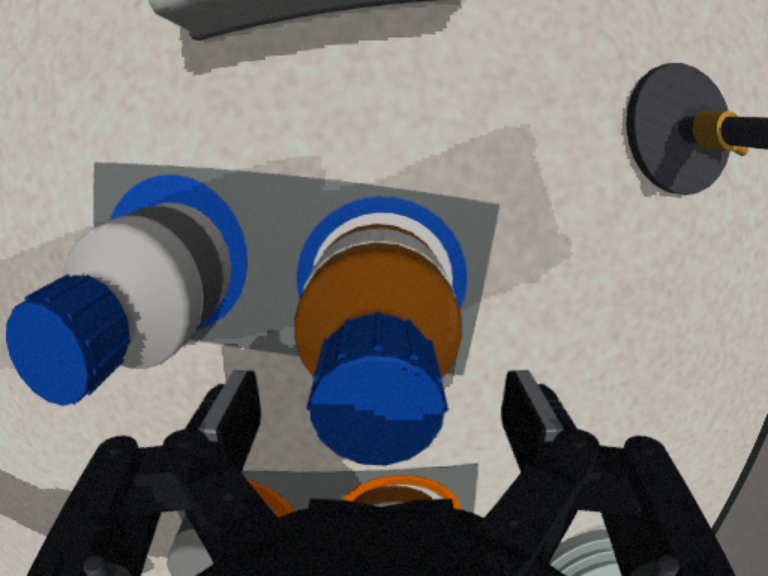

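>>> arm_command(
  plan=[
    {"dx":0.13,"dy":0.02,"dz":-0.01,"ax":0,"ay":0,"az":0},
    {"dx":0.13,"dy":0.02,"dz":-0.01,"ax":0,"ay":0,"az":0},
    {"dx":0.13,"dy":0.02,"dz":-0.01,"ax":0,"ay":0,"az":0},
  ],
)

```text
time: 2.7
tcp_pos: [0.5783, 0.0846, 0.1179]
tcp_rot: [0.003, 1.565, -0.004]
contact_force: [0.6, -0.2, -0.2]
opening: 0.0854
```

>>> arm_command(
  plan=[
    {"dx":0,"dy":0,"dz":0,"ax":0,"ay":0,"az":0},
    {"dx":0,"dy":0,"dz":0,"ax":0,"ay":0,"az":0},
    {"dx":0,"dy":0,"dz":0,"ax":0,"ay":0,"az":0},
    {"dx":0,"dy":0,"dz":0,"ax":0,"ay":0,"az":0},
    {"dx":0,"dy":0,"dz":0,"ax":0,"ay":0,"az":0},
    {"dx":0,"dy":0,"dz":0,"ax":0,"ay":0,"az":0},
    {"dx":0,"dy":0,"dz":0,"ax":0,"ay":0,"az":0},
  ],
  hand=-1,
  newtons=60,
)

```text
time: 3.4
tcp_pos: [0.5779, 0.0847, 0.1183]
tcp_rot: [0.002, 1.565, -0.004]
contact_force: [-2.6, 1.1, 5.1]
opening: 0.0428
```

>>> arm_command(
  plan=[
    {"dx":-0.3,"dy":0,"dz":0,"ax":0,"ay":0,"az":0},
    {"dx":-0.7,"dy":0,"dz":0,"ax":0,"ay":0,"az":0},
    {"dx":-1,"dy":0.2,"dz":0,"ax":0,"ay":0,"az":0},
    {"dx":-1,"dy":0.6,"dz":0,"ax":0,"ay":0,"az":0},
    {"dx":-1,"dy":1,"dz":0,"ax":0,"ay":0,"az":0},
    {"dx":-1,"dy":1,"dz":0,"ax":0,"ay":0,"az":0},
  ],
)

```text
time: 4.0
tcp_pos: [0.5765, 0.1727, 0.1979]
tcp_rot: [0.001, 1.565, 0.008]
contact_force: [-0.6, 0.8, -3.4]
opening: 0.0426
```

>>> arm_command(
  plan=[
    {"dx":-0.5,"dy":0,"dz":-0.2,"ax":0,"ay":0,"az":0},
    {"dx":-0.65,"dy":0.5,"dz":-0.4,"ax":0,"ay":0,"az":0},
    {"dx":-0.65,"dy":1,"dz":-0.4,"ax":0,"ay":0,"az":0},
    {"dx":-0.65,"dy":1,"dz":-0.4,"ax":0,"ay":0,"az":0},
    {"dx":-0.65,"dy":1,"dz":-0.4,"ax":0,"ay":0,"az":0},
  ],
)

```text
time: 4.5
tcp_pos: [0.5428, 0.2533, 0.2493]
tcp_rot: [-0.002, 1.567, 0.01]
contact_force: [-0.5, -1.1, -4.9]
opening: 0.0423
```

```bash
python3 look.py w4 wrist; python3 - <<'E'
from h import *
import pickle
p=pickle.load(open('last.pkl','rb'))
q=proj(p,[[.546,.298,.095]],True)[0]; print(q*1.5)
for d in robot.masks_of('pad_top',p): print(d['conf'],d['centre'],plane(p,d['centre'],True,.095))
E
```

```text
4.5 [0.5428 0.2533 0.2493] [-0.0019  1.5673  0.0101] 0.04229404840785345 [-0.5 -1.1 -4.9]
[387.43412557 204.94897209]
0.66 [133.8, 255.8] [0.54365489 0.30065368 0.095     ]
```

View pics/w4.png

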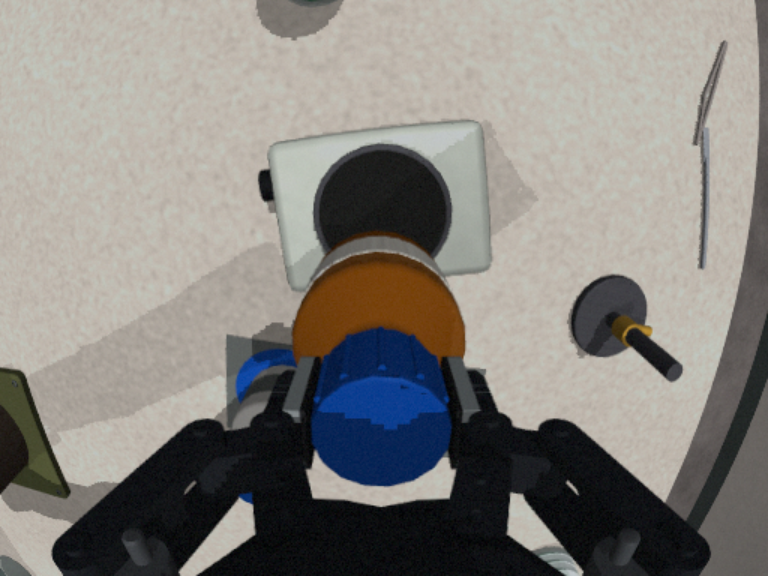

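>>> arm_command(
  plan=[
    {"dx":0,"dy":0.5,"dz":0.02,"ax":0,"ay":0,"az":0},
    {"dx":0.2,"dy":0.52,"dz":0.02,"ax":0,"ay":0,"az":0},
    {"dx":0.35,"dy":0.52,"dz":0.02,"ax":0,"ay":0,"az":0},
    {"dx":0.35,"dy":0.52,"dz":0.02,"ax":0,"ay":0,"az":0},
  ],
)

```text
time: 5.0
tcp_pos: [0.5443, 0.2889, 0.2188]
tcp_rot: [-0.002, 1.572, -0.001]
contact_force: [-1.3, -0.3, -3.5]
opening: 0.0429
```

```bash
python3 look.py w5 wrist; python3 look.py s5 side
```

```text
5.0 [0.5443 0.2889 0.2188] [-2.2000e-03  1.5717e+00 -6.0000e-04] 0.04287596368243571 [-1.3 -0.3 -3.5]
5.05 [0.545  0.2892 0.22  ] [-8.0000e-04  1.5698e+00 -0.0000e+00] 0.042460636082754806 [ 0.6 -1.1 -4.6]
```

View pics/w5.png

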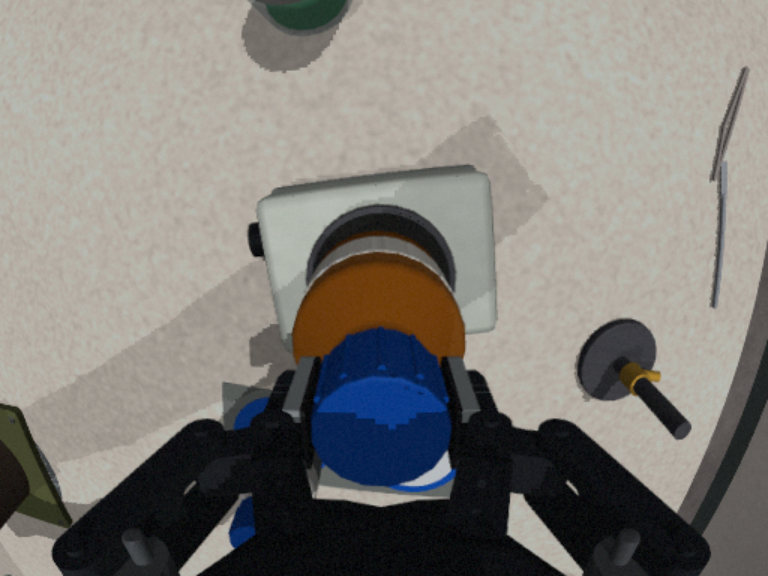

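View pics/s5.png

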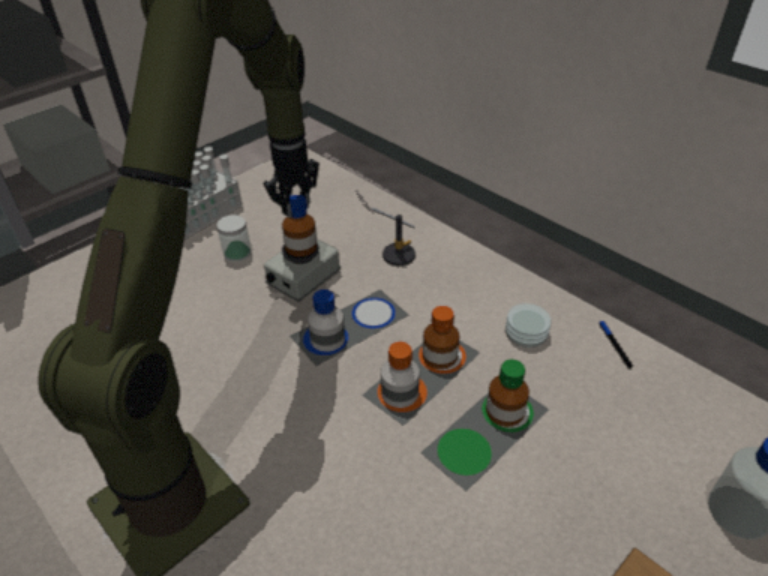

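>>> arm_command(
  plan=[
    {"dx":0.0,"dy":0.06,"dz":0,"ax":0,"ay":0,"az":0},
    {"dx":0.12,"dy":0.06,"dz":0,"ax":0,"ay":0,"az":0},
    {"dx":0.2,"dy":0.06,"dz":0,"ax":0,"ay":0,"az":0},
    {"dx":0.24,"dy":0.06,"dz":0,"ax":0,"ay":0,"az":0},
    {"dx":0.24,"dy":0.06,"dz":0,"ax":0,"ay":0,"az":0},
    {"dx":0.24,"dy":0.06,"dz":0,"ax":0,"ay":0,"az":0},
  ],
)

```text
time: 5.7
tcp_pos: [0.547, 0.2957, 0.2031]
tcp_rot: [0.002, 1.564, 0.003]
contact_force: [0.2, 0.9, 5.9]
opening: 0.0424
```

>>> arm_command(
  plan=[
    {"dx":0.05,"dy":0,"dz":0,"ax":0,"ay":0,"az":0},
    {"dx":0.05,"dy":0,"dz":0,"ax":0,"ay":0,"az":0},
    {"dx":0.06,"dy":0,"dz":0,"ax":0,"ay":0,"az":0},
  ],
)

```text
time: 6.0
tcp_pos: [0.5471, 0.2962, 0.2009]
tcp_rot: [0.003, 1.563, 0.004]
contact_force: [-4.8, -2.5, 21.1]
opening: 0.0428
```

>>> arm_command(
  plan=[
    {"dx":0.04,"dy":-0.01,"dz":-0.02,"ax":0,"ay":0,"az":0},
    {"dx":0.04,"dy":-0.01,"dz":-0.02,"ax":0,"ay":0,"az":0},
    {"dx":0.04,"dy":-0.01,"dz":-0.02,"ax":0,"ay":0,"az":0},
    {"dx":0.04,"dy":-0.01,"dz":-0.02,"ax":0,"ay":0,"az":0},
  ],
)

```text
time: 6.4
tcp_pos: [0.5466, 0.2961, 0.2009]
tcp_rot: [0.004, 1.559, 0.005]
contact_force: [-2.7, -1.7, 17.5]
opening: 0.0423
```

```bash
python3 look.py w6 wrist
```

```text
6.4 [0.5466 0.2961 0.2009] [0.0044 1.5593 0.0055] 0.04228515326014887 [-2.7 -1.7 17.5]
```

View pics/w6.png

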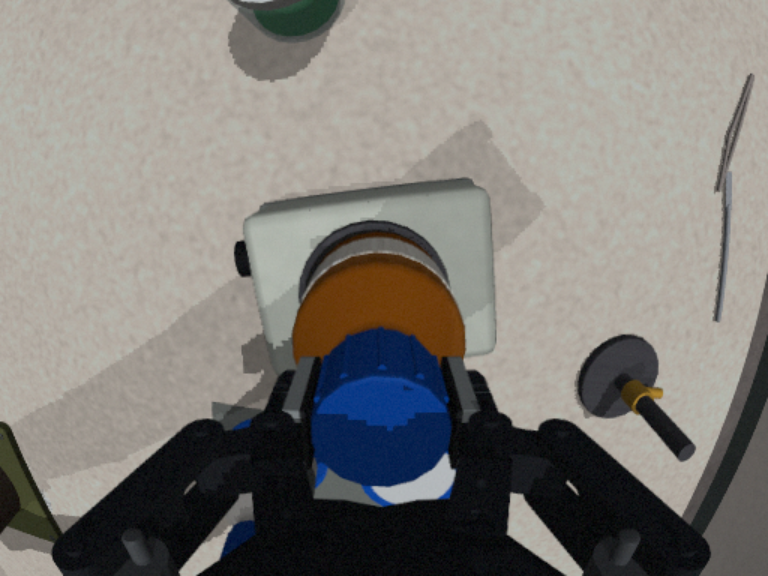

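>>> arm_command(
  plan=[
    {"dx":0.05,"dy":0,"dz":0,"ax":0,"ay":0.001,"az":0},
    {"dx":0.05,"dy":0,"dz":0,"ax":0,"ay":0.001,"az":0},
    {"dx":0.05,"dy":0,"dz":0,"ax":0,"ay":0.001,"az":0},
    {"dx":0.05,"dy":0,"dz":0,"ax":0,"ay":0.001,"az":0},
    {"dx":0.05,"dy":0,"dz":0,"ax":0,"ay":0.001,"az":0},
    {"dx":0.05,"dy":0,"dz":0,"ax":0,"ay":0.001,"az":0},
    {"dx":0.05,"dy":0,"dz":0,"ax":0,"ay":0.001,"az":0},
    {"dx":0.05,"dy":0,"dz":0,"ax":0,"ay":0.001,"az":0},
    {"dx":0.05,"dy":0,"dz":0,"ax":0,"ay":0.001,"az":0},
    {"dx":0.05,"dy":0,"dz":0,"ax":0,"ay":0.001,"az":0},
    {"dx":0.05,"dy":0,"dz":0,"ax":0,"ay":0.001,"az":0},
    {"dx":0.05,"dy":0,"dz":0,"ax":0,"ay":0.001,"az":0},
    {"dx":0.05,"dy":0,"dz":0,"ax":0,"ay":0.001,"az":0},
    {"dx":0.05,"dy":0,"dz":0,"ax":0,"ay":0.001,"az":0},
    {"dx":0.05,"dy":0,"dz":0,"ax":0,"ay":0.001,"az":0},
    {"dx":0.05,"dy":0,"dz":0,"ax":0,"ay":0.001,"az":0},
    {"dx":0.05,"dy":0,"dz":0,"ax":0,"ay":0.001,"az":0},
    {"dx":0.05,"dy":0,"dz":0,"ax":0,"ay":0.001,"az":0},
    {"dx":0.05,"dy":0,"dz":0,"ax":0,"ay":0.001,"az":0},
    {"dx":0.05,"dy":0,"dz":0,"ax":0,"ay":0.001,"az":0},
  ],
)

```text
time: 8.45
tcp_pos: [0.5471, 0.2963, 0.2009]
tcp_rot: [0.005, 1.563, 0.006]
contact_force: [-5.5, -3.3, 23.4]
opening: 0.0424
```

>>> arm_command(
  plan=[
    {"dx":-0.06,"dy":0,"dz":-0.02,"ax":0,"ay":0.001,"az":0},
    {"dx":-0.12,"dy":0,"dz":-0.04,"ax":0,"ay":0.001,"az":0},
    {"dx":-0.12,"dy":0,"dz":-0.04,"ax":0,"ay":0.001,"az":0},
    {"dx":-0.12,"dy":0,"dz":-0.04,"ax":0,"ay":0.001,"az":0},
  ],
)

```text
time: 8.85
tcp_pos: [0.5441, 0.296, 0.2101]
tcp_rot: [0.005, 1.569, 0.006]
contact_force: [2.6, -0.3, -0.3]
opening: 0.0425
```

>>> arm_command(
  plan=[
    {"dx":0,"dy":0,"dz":0,"ax":0,"ay":0,"az":0},
    {"dx":0,"dy":0,"dz":0,"ax":0,"ay":0,"az":0},
    {"dx":0,"dy":0,"dz":0,"ax":0,"ay":0,"az":0},
    {"dx":0,"dy":0,"dz":0,"ax":0,"ay":0,"az":0},
    {"dx":0,"dy":0,"dz":0,"ax":0,"ay":0,"az":0},
  ],
  hand=0.9,
)

```text
time: 9.35
tcp_pos: [0.5438, 0.2961, 0.2099]
tcp_rot: [0.005, 1.569, 0.006]
contact_force: [0.9, -0.4, -0.2]
opening: 0.0817
```

>>> arm_command(
  plan=[
    {"dx":-0.4,"dy":0,"dz":0,"ax":0,"ay":0,"az":0},
    {"dx":-0.8,"dy":0,"dz":0,"ax":0,"ay":0,"az":0},
    {"dx":-0.8,"dy":-0.5,"dz":-0.2,"ax":0,"ay":0,"az":0},
    {"dx":-0.8,"dy":-1,"dz":-0.5,"ax":0,"ay":0,"az":0},
    {"dx":-0.8,"dy":-1,"dz":-0.5,"ax":0,"ay":0,"az":0},
  ],
)

```text
time: 9.85
tcp_pos: [0.4994, 0.2075, 0.2724]
tcp_rot: [0.003, 1.577, -0.006]
contact_force: [1.1, 0.4, -0.4]
opening: 0.0815
```

>>> arm_command(
  plan=[
    {"dx":0,"dy":-0.5,"dz":-0.3,"ax":0,"ay":0,"az":0},
    {"dx":0.3,"dy":-1,"dz":-0.6,"ax":0,"ay":0,"az":0},
    {"dx":0.5,"dy":-1,"dz":-0.6,"ax":0,"ay":0,"az":0},
    {"dx":0.5,"dy":-1,"dz":-0.6,"ax":0,"ay":0,"az":0},
  ],
)

```text
time: 10.25
tcp_pos: [0.4486, 0.1254, 0.2314]
tcp_rot: [0.003, 1.582, -0.01]
contact_force: [0.6, 1.2, 1.0]
opening: 0.0807
```

```bash
python3 look.py w7 wrist; python3 look.py s7 side
```

```text
10.25 [0.4486 0.1254 0.2314] [ 0.0026  1.5816 -0.0099] 0.080745025363923 [0.6 1.2 1. ]
10.3 [0.4505 0.1275 0.2326] [ 0.0031  1.5781 -0.0066] 0.08092086712287548 [0.6 1.5 0.1]
```

View pics/w7.png

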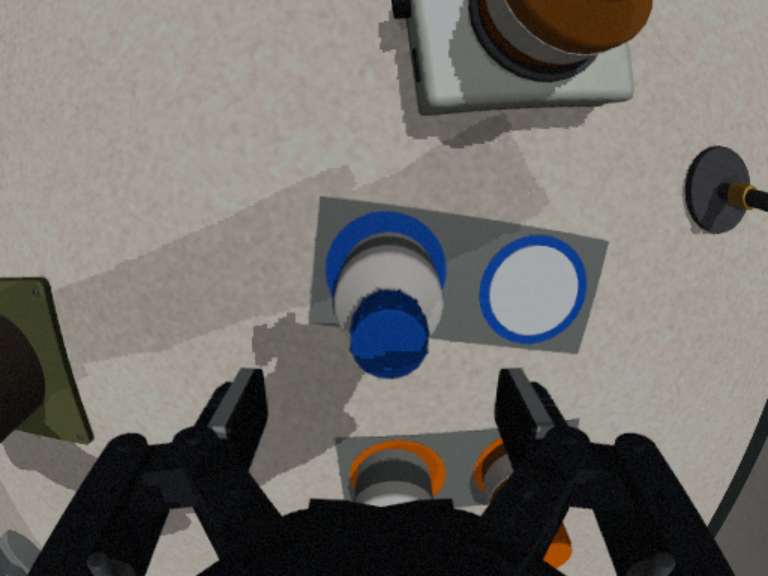

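View pics/s7.png

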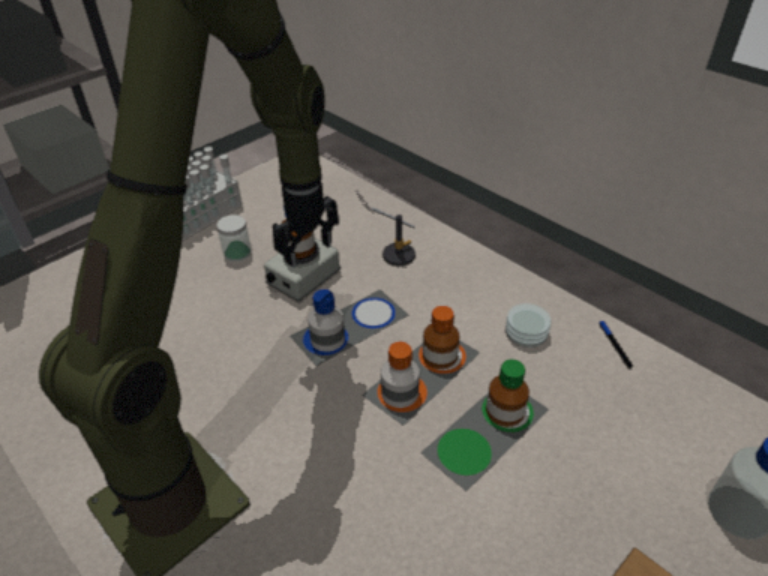

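```bash
cat > pt.py <<'E'
import sys
from h import *
import pickle
p=pickle.load(open(sys.argv[1],'rb'))
for a in sys.argv[2:]:
    x,y,z=map(float,a.split(',')); print(a,plane(p,(y/1.5,x/1.5),True,z).round(4))
E
sed -i "s/open('last.pkl','wb'))/open('last.pkl','wb')); pickle.dump(p,open(n+'.pkl','wb'))/" look.py
python3 - <<'E'
from h import *
import pickle
# w7 not pickled as wrist: take now
p=robot.get_image('wrist'); pickle.dump(p,open('w8.pkl','wb')); 
q=dict(p); q['img']=cv2.resize(p['img'],None,fx=1.5,fy=1.5); save(q,'w8')
s=robot.state(); print(s['tcp_pos'],s['tcp_rot'])
# auto: cap and ring ellipse
m=hue(p,'blue').astype(np.uint8); k,l,st,ce=cv2.connectedComponentsWithStats(m)
for i in range(1,k):
    if st[i,4]>200:
        c,_=cv2.findContours((l==i).astype(np.uint8),cv2.RETR_EXTERNAL,cv2.CHAIN_APPROX_NONE)
        e=cv2.fitEllipse(max(c,key=len)); print(st[i],e, plane(p,e[0][::-1],True,0))
E
```

```text
[0.45209295 0.12932043 0.23356592] [ 0.00311072  1.57448458 -0.00341509]
[ 214  144   80   56 1438] ((253.72869873046875, 185.28831481933594), (74.6521224975586, 77.46714782714844), 163.18484497070312) [0.44900177 0.10042083 0.        ]
[ 316  160   71   72 1204] ((350.8127136230469, 195.27587890625), (66.55238342285156, 74.39817810058594), 43.252655029296875) [0.5758812  0.08673879 0.        ]
[ 229  197   53   58 2380] ((254.74102783203125, 225.58311462402344), (50.98490905761719, 57.57518005371094), 2.6877102851867676) [4.50081145e-01 4.50291186e-02 5.55111512e-17]
```

View pics/w8.png

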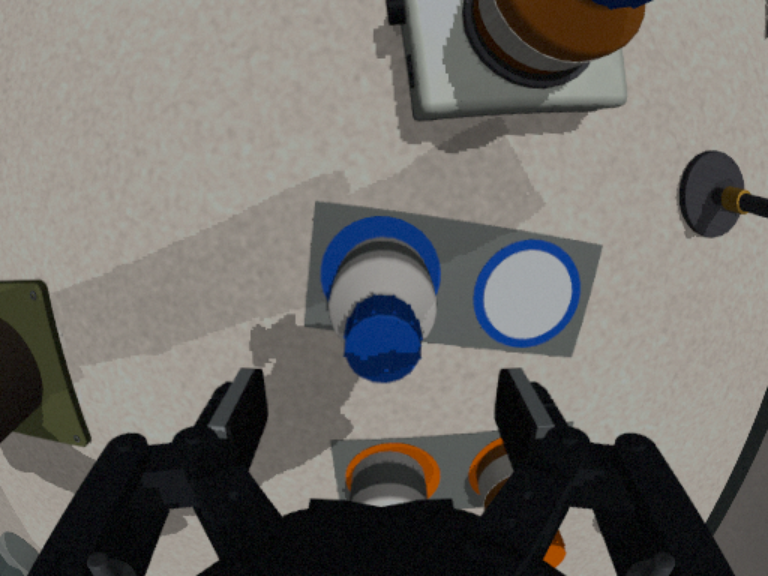

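```bash
python3 pt.py w8.pkl 383,346,0.13 316,202,0 602,245,0 573,356,0
```

```text
383,346,0.13 [0.4511 0.101  0.13  ]
316,202,0 [0.3974 0.1646 0.    ]
602,245,0 [0.6449 0.1312 0.    ]
573,356,0 [ 0.6319  0.0228 -0.    ]
```

>>> arm_command(
  plan=[
    {"dx":0.4,"dy":-0.35,"dz":-0.01,"ax":0,"ay":0,"az":0},
    {"dx":0.9,"dy":-0.35,"dz":-0.01,"ax":0,"ay":0,"az":0},
    {"dx":0.9,"dy":-0.35,"dz":-0.01,"ax":0,"ay":0,"az":0},
    {"dx":0.9,"dy":-0.35,"dz":-0.01,"ax":0,"ay":0,"az":0},
  ],
)

```text
time: 10.8
tcp_pos: [0.4518, 0.1028, 0.1622]
tcp_rot: [0.002, 1.574, -0.001]
contact_force: [-0.7, -0.2, 0.6]
opening: 0.0814
```

>>> arm_command(
  plan=[
    {"dx":0.3,"dy":-0.02,"dz":-0.01,"ax":0,"ay":0,"az":0},
    {"dx":0.55,"dy":-0.02,"dz":-0.01,"ax":0,"ay":0,"az":0},
    {"dx":0.55,"dy":-0.02,"dz":-0.01,"ax":0,"ay":0,"az":0},
    {"dx":0.55,"dy":-0.02,"dz":-0.01,"ax":0,"ay":0,"az":0},
  ],
)

```text
time: 11.2
tcp_pos: [0.452, 0.1023, 0.1198]
tcp_rot: [0.002, 1.571, 0.0]
contact_force: [0.5, -0.6, 0.3]
opening: 0.0811
```

>>> arm_command(
  plan=[
    {"dx":0,"dy":0,"dz":0,"ax":0,"ay":0,"az":0},
    {"dx":0,"dy":0,"dz":0,"ax":0,"ay":0,"az":0},
    {"dx":0,"dy":0,"dz":0,"ax":0,"ay":0,"az":0},
    {"dx":0,"dy":0,"dz":0,"ax":0,"ay":0,"az":0},
    {"dx":0,"dy":0,"dz":0,"ax":0,"ay":0,"az":0},
    {"dx":0,"dy":0,"dz":0,"ax":0,"ay":0,"az":0},
    {"dx":0,"dy":0,"dz":0,"ax":0,"ay":0,"az":0},
  ],
  hand=-1,
  newtons=60,
)

```text
time: 11.9
tcp_pos: [0.4524, 0.1026, 0.121]
tcp_rot: [0.003, 1.57, 0.001]
contact_force: [-2.0, -0.0, 8.9]
opening: 0.0426
```

>>> arm_command(
  plan=[
    {"dx":-0.3,"dy":0,"dz":0,"ax":0,"ay":0,"az":0},
    {"dx":-0.4,"dy":-0.05,"dz":0.3,"ax":0,"ay":0,"az":0},
    {"dx":-0.4,"dy":-0.1,"dz":0.7,"ax":0,"ay":0,"az":0},
    {"dx":-0.4,"dy":-0.15,"dz":1,"ax":0,"ay":0,"az":0},
    {"dx":-0.4,"dy":-0.15,"dz":1,"ax":0,"ay":0,"az":0},
    {"dx":-0.4,"dy":-0.15,"dz":1,"ax":0,"ay":0,"az":0},
  ],
)

```text
time: 12.5
tcp_pos: [0.5317, 0.09, 0.1527]
tcp_rot: [0.003, 1.571, 0.0]
contact_force: [-1.6, -0.2, -3.6]
opening: 0.0422
```

```bash
python3 look.py w9 wrist
```

```text
12.5 [0.5317 0.09   0.1527] [3.2000e-03 1.5712e+00 1.0000e-04] 0.04217052226912489 [-1.6 -0.2 -3.6]
```

View pics/w9.png

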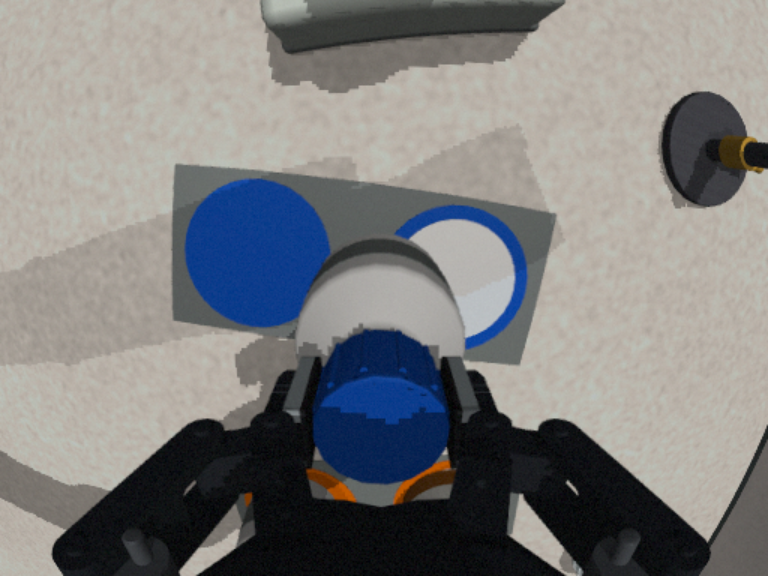

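```bash
python3 pt.py w9.pkl 257,252,0 176,165,0 174,320,0 555,214,0 520,365,0
```

```text
257,252,0 [0.4502 0.105  0.    ]
176,165,0 [0.397  0.1651 0.    ]
174,320,0 [0.3817 0.0562 0.    ]
555,214,0 [0.6442 0.131  0.    ]
520,365,0 [0.6307 0.0217 0.    ]
```

>>> arm_command(
  plan=[
    {"dx":0,"dy":-0.03,"dz":0.4,"ax":0,"ay":0,"az":0},
    {"dx":0.1,"dy":-0.05,"dz":0.58,"ax":0,"ay":0,"az":0},
    {"dx":0.25,"dy":-0.05,"dz":0.58,"ax":0,"ay":0,"az":0},
    {"dx":0.37,"dy":-0.05,"dz":0.58,"ax":0,"ay":0,"az":0},
    {"dx":0.37,"dy":-0.05,"dz":0.58,"ax":0,"ay":0,"az":0},
    {"dx":0.37,"dy":-0.05,"dz":0.58,"ax":0,"ay":0,"az":0},
  ],
)

```text
time: 13.15
tcp_pos: [0.5755, 0.0865, 0.1225]
tcp_rot: [0.001, 1.575, 0.001]
contact_force: [0.5, 0.1, -3.6]
opening: 0.0426
```

>>> arm_command(
  plan=[
    {"dx":0.0,"dy":-0.02,"dz":0.03,"ax":0,"ay":0,"az":0},
    {"dx":0.02,"dy":-0.02,"dz":0.03,"ax":0,"ay":0,"az":0},
    {"dx":0.03,"dy":-0.02,"dz":0.03,"ax":0,"ay":0,"az":0},
  ],
)

```text
time: 13.45
tcp_pos: [0.5782, 0.0844, 0.1207]
tcp_rot: [0.001, 1.574, 0.0]
contact_force: [-0.8, -1.5, 7.6]
opening: 0.0422
```

Touching. Release and rise.

>>> arm_command(
  plan=[
    {"dx":0,"dy":0,"dz":0,"ax":0,"ay":0,"az":0},
    {"dx":0,"dy":0,"dz":0,"ax":0,"ay":0,"az":0},
    {"dx":0,"dy":0,"dz":0,"ax":0,"ay":0,"az":0},
    {"dx":0,"dy":0,"dz":0,"ax":0,"ay":0,"az":0},
    {"dx":0,"dy":0,"dz":0,"ax":0,"ay":0,"az":0},
  ],
  hand=0.9,
)

```text
time: 13.95
tcp_pos: [0.5783, 0.0845, 0.1207]
tcp_rot: [0.001, 1.574, 0.001]
contact_force: [-0.3, 0.2, 0.1]
opening: 0.081
```

>>> arm_command(
  plan=[
    {"dx":-0.4,"dy":0,"dz":0,"ax":0,"ay":0,"az":0},
    {"dx":-0.9,"dy":0,"dz":0,"ax":0,"ay":0,"az":0},
    {"dx":-1,"dy":0.3,"dz":0,"ax":0,"ay":0,"az":0},
    {"dx":-1,"dy":0.9,"dz":-0.1,"ax":0,"ay":0,"az":0},
    {"dx":-1,"dy":0.9,"dz":-0.1,"ax":0,"ay":0,"az":0},
  ],
)

```text
time: 14.45
tcp_pos: [0.5689, 0.1664, 0.2018]
tcp_rot: [-0.001, 1.573, 0.016]
contact_force: [-0.1, 1.1, -0.9]
opening: 0.0812
```

```bash
python3 look.py w10 wrist
```

```text
14.45 [0.5689 0.1664 0.2018] [-9.0000e-04  1.5731e+00  1.5800e-02] 0.08123942863778179 [-0.1  1.1 -0.9]
```

View pics/w10.png

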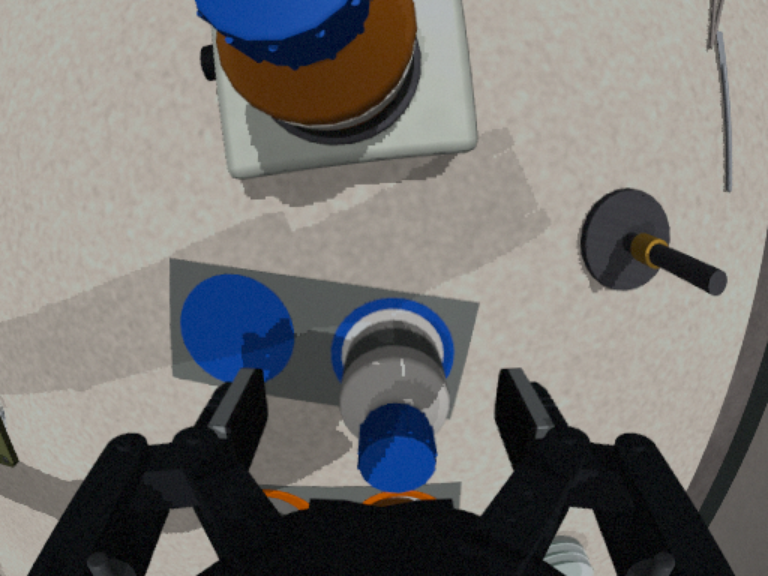

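>>> arm_command(
  plan=[
    {"dx":-0.5,"dy":0,"dz":0,"ax":0,"ay":0,"az":0},
    {"dx":-1,"dy":0,"dz":-0.1,"ax":0,"ay":0,"az":0},
    {"dx":-1,"dy":0.3,"dz":-0.3,"ax":0,"ay":0,"az":0},
    {"dx":-1,"dy":0.8,"dz":-0.3,"ax":0,"ay":0,"az":0},
    {"dx":-1,"dy":0.8,"dz":-0.3,"ax":0,"ay":0,"az":0},
  ],
)

```text
time: 15.0
tcp_pos: [0.5437, 0.232, 0.2822]
tcp_rot: [-0.003, 1.574, 0.02]
contact_force: [0.2, 0.4, -0.8]
opening: 0.0807
```

```bash
python3 look.py w11 wrist
```

```text
15.0 [0.5437 0.232  0.2822] [-0.0034  1.5736  0.0205] 0.08070741750448439 [ 0.2  0.4 -0.8]
```

View pics/w11.png

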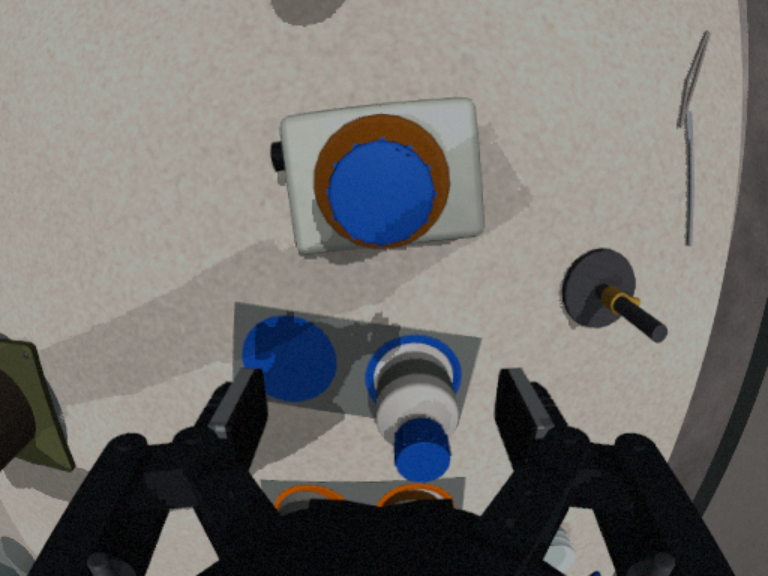

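>>> arm_command(
  plan=[
    {"dx":0,"dy":0.5,"dz":0,"ax":0,"ay":0,"az":0},
    {"dx":0,"dy":0.8,"dz":0,"ax":0,"ay":0,"az":0},
    {"dx":0,"dy":0.8,"dz":0,"ax":0,"ay":0,"az":0},
    {"dx":0.4,"dy":0.8,"dz":0,"ax":0,"ay":0,"az":0},
    {"dx":0.8,"dy":0.8,"dz":0,"ax":0,"ay":0,"az":0},
    {"dx":0.87,"dy":0.8,"dz":0,"ax":0,"ay":0,"az":0},
    {"dx":0.87,"dy":0.8,"dz":0,"ax":0,"ay":0,"az":0},
    {"dx":0.87,"dy":0.8,"dz":0,"ax":0,"ay":0,"az":0},
  ],
)

```text
time: 15.85
tcp_pos: [0.5444, 0.2923, 0.2138]
tcp_rot: [-0.003, 1.572, 0.015]
contact_force: [-0.3, 0.3, 0.4]
opening: 0.0813
```

```bash
python3 look.py w12 wrist; python3 pt.py w11.pkl 382,194,0.224
```

```text
15.85 [0.5444 0.2923 0.2138] [-0.0027  1.5721  0.0146] 0.08128165608894221 [-0.3  0.3  0.4]
382,194,0.224 [0.542  0.2941 0.224 ]
```

View pics/w12.png

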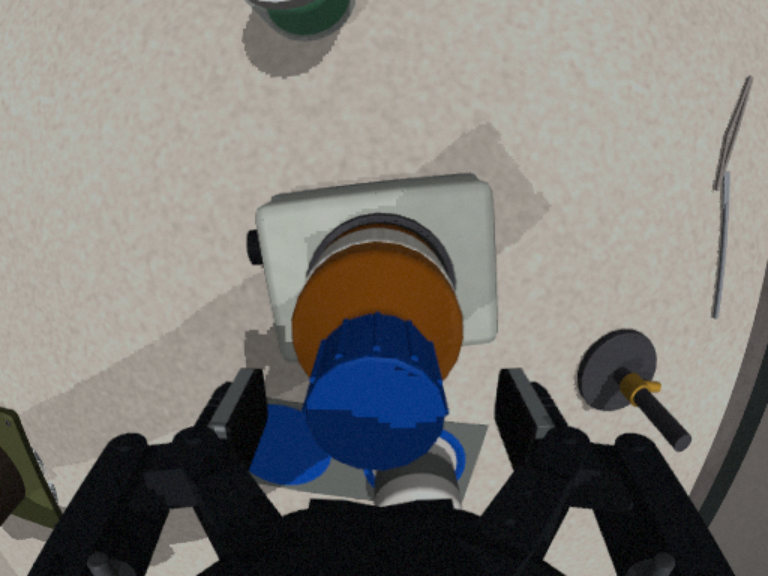

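>>> arm_command(
  plan=[
    {"dx":0.04,"dy":0.04,"dz":-0.01,"ax":0,"ay":0,"az":0},
    {"dx":0.04,"dy":0.045,"dz":-0.01,"ax":0,"ay":0,"az":0},
    {"dx":0.04,"dy":0.045,"dz":-0.01,"ax":0,"ay":0,"az":0},
  ],
)

```text
time: 16.2
tcp_pos: [0.5437, 0.2968, 0.2115]
tcp_rot: [-0.002, 1.571, 0.016]
contact_force: [-1.0, 0.7, -0.2]
opening: 0.0811
```

>>> arm_command(
  plan=[
    {"dx":0,"dy":0,"dz":0,"ax":0,"ay":0,"az":0},
    {"dx":0,"dy":0,"dz":0,"ax":0,"ay":0,"az":0},
    {"dx":0,"dy":0,"dz":0,"ax":0,"ay":0,"az":0},
    {"dx":0,"dy":0,"dz":0,"ax":0,"ay":0,"az":0},
    {"dx":0,"dy":0,"dz":0,"ax":0,"ay":0,"az":0},
    {"dx":0,"dy":0,"dz":0,"ax":0,"ay":0,"az":0},
    {"dx":0,"dy":0,"dz":0,"ax":0,"ay":0,"az":0},
  ],
  hand=-1,
  newtons=60,
)

```text
time: 16.9
tcp_pos: [0.5435, 0.2968, 0.2115]
tcp_rot: [-0.002, 1.571, 0.016]
contact_force: [-1.7, -0.8, 0.8]
opening: 0.0426
```

>>> arm_command(
  plan=[
    {"dx":-0.3,"dy":0,"dz":0,"ax":0,"ay":0,"az":0},
    {"dx":-0.5,"dy":-0.2,"dz":-0.1,"ax":0,"ay":0,"az":0},
    {"dx":-0.5,"dy":-0.6,"dz":-0.3,"ax":0,"ay":0,"az":0},
    {"dx":-0.5,"dy":-1,"dz":-0.6,"ax":0,"ay":0,"az":0},
    {"dx":-0.5,"dy":-1,"dz":-0.6,"ax":0,"ay":0,"az":0},
  ],
)

```text
time: 17.4
tcp_pos: [0.4915, 0.2079, 0.2491]
tcp_rot: [-0.006, 1.581, 0.004]
contact_force: [0.0, 0.7, -3.8]
opening: 0.0428
```

>>> arm_command(
  plan=[
    {"dx":0,"dy":-0.5,"dz":-0.3,"ax":0,"ay":0,"az":0},
    {"dx":0.3,"dy":-1,"dz":-0.52,"ax":0,"ay":0,"az":0},
    {"dx":0.6,"dy":-1,"dz":-0.52,"ax":0,"ay":0,"az":0},
    {"dx":0.6,"dy":-1,"dz":-0.52,"ax":0,"ay":0,"az":0},
  ],
)

```text
time: 17.8
tcp_pos: [0.4475, 0.1249, 0.1993]
tcp_rot: [-0.007, 1.587, -0.001]
contact_force: [0.5, 0.5, -4.4]
opening: 0.0426
```

```bash
python3 look.py w13 wrist
```

```text
17.8 [0.4475 0.1249 0.1993] [-7.0000e-03  1.5874e+00 -5.0000e-04] 0.0426246386568995 [ 0.5  0.5 -4.4]
```

View pics/w13.png

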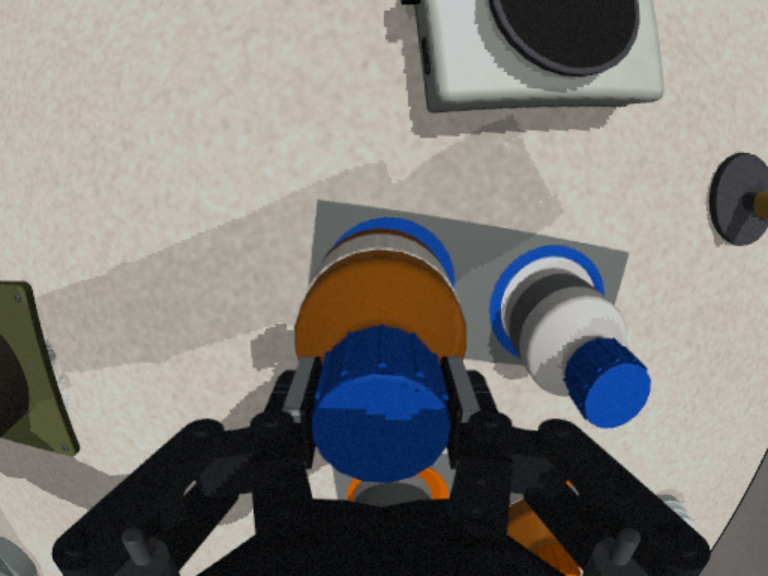

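>>> arm_command(
  plan=[
    {"dx":0.2,"dy":-0.2,"dz":0.02,"ax":0,"ay":-0.002,"az":0},
    {"dx":0.6,"dy":-0.28,"dz":0.02,"ax":0,"ay":-0.002,"az":0},
    {"dx":0.9,"dy":-0.28,"dz":0.02,"ax":0,"ay":-0.002,"az":0},
    {"dx":0.9,"dy":-0.28,"dz":0.02,"ax":0,"ay":-0.002,"az":0},
    {"dx":0.9,"dy":-0.28,"dz":0.02,"ax":0,"ay":-0.002,"az":0},
    {"dx":0.9,"dy":-0.28,"dz":0.02,"ax":0,"ay":-0.002,"az":0},
  ],
)

```text
time: 18.45
tcp_pos: [0.4519, 0.1061, 0.1302]
tcp_rot: [-0.006, 1.567, 0.006]
contact_force: [-0.3, 0.5, -4.2]
opening: 0.0425
```

>>> arm_command(
  plan=[
    {"dx":0.06,"dy":-0.045,"dz":-0.03,"ax":0,"ay":0,"az":0},
    {"dx":0.12,"dy":-0.045,"dz":-0.03,"ax":0,"ay":0,"az":0},
    {"dx":0.15,"dy":-0.045,"dz":-0.03,"ax":0,"ay":0,"az":0},
    {"dx":0.15,"dy":-0.045,"dz":-0.03,"ax":0,"ay":0,"az":0},
  ],
)

```text
time: 18.85
tcp_pos: [0.45, 0.1033, 0.12]
tcp_rot: [-0.005, 1.565, 0.007]
contact_force: [-3.1, 2.8, 19.5]
opening: 0.0427
```

>>> arm_command(
  plan=[
    {"dx":-0.01,"dy":0,"dz":0,"ax":0,"ay":0,"az":0},
    {"dx":-0.01,"dy":0,"dz":0,"ax":0,"ay":0,"az":0},
    {"dx":-0.01,"dy":0,"dz":0,"ax":0,"ay":0,"az":0},
    {"dx":-0.01,"dy":0,"dz":0,"ax":0,"ay":0,"az":0},
    {"dx":-0.01,"dy":0,"dz":0,"ax":0,"ay":0,"az":0},
  ],
  hand=0.9,
)

```text
time: 19.35
tcp_pos: [0.45, 0.1033, 0.1206]
tcp_rot: [-0.005, 1.565, 0.007]
contact_force: [0.3, -0.6, -0.5]
opening: 0.0808
```

>>> arm_command(
  plan=[
    {"dx":-0.4,"dy":0,"dz":0,"ax":0,"ay":0,"az":0},
    {"dx":-0.9,"dy":0,"dz":0,"ax":0,"ay":0,"az":0},
    {"dx":-1,"dy":0,"dz":0.1,"ax":0,"ay":0,"az":0},
    {"dx":-1,"dy":-0.5,"dz":0.5,"ax":0,"ay":0,"az":0},
    {"dx":-1,"dy":-1,"dz":1,"ax":0,"ay":0,"az":0},
    {"dx":-1,"dy":-1,"dz":1,"ax":0,"ay":0,"az":0},
    {"dx":-1,"dy":-1,"dz":1,"ax":0,"ay":0,"az":0},
  ],
)

```text
time: 20.05
tcp_pos: [0.5309, 0.0217, 0.2006]
tcp_rot: [-0.002, 1.565, 0.003]
contact_force: [-0.5, 0.4, 1.2]
opening: 0.081
```

>>> arm_command(
  plan=[
    {"dx":-0.1,"dy":-0.5,"dz":0.4,"ax":0,"ay":0,"az":0},
    {"dx":-0.1,"dy":-1,"dz":0.7,"ax":0,"ay":0,"az":0},
    {"dx":-0.1,"dy":-1,"dz":0.7,"ax":0,"ay":0,"az":0},
    {"dx":-0.1,"dy":-1,"dz":0.7,"ax":0,"ay":0,"az":0},
  ],
)

```text
time: 20.45
tcp_pos: [0.5862, -0.0578, 0.2083]
tcp_rot: [-0.001, 1.567, 0.002]
contact_force: [-0.3, 1.1, -0.9]
opening: 0.0808
```

```bash
python3 look.py w14 wrist; python3 look.py s14 side
```

```text
20.45 [ 0.5862 -0.0578  0.2083] [-1.2000e-03  1.5666e+00  2.4000e-03] 0.08078777082009589 [-0.3  1.1 -0.9]
20.5 [ 0.5858 -0.0561  0.2083] [-0.0026  1.567   0.0054] 0.08093047032275366 [0.1 1.3 0.7]
```

View pics/w14.png

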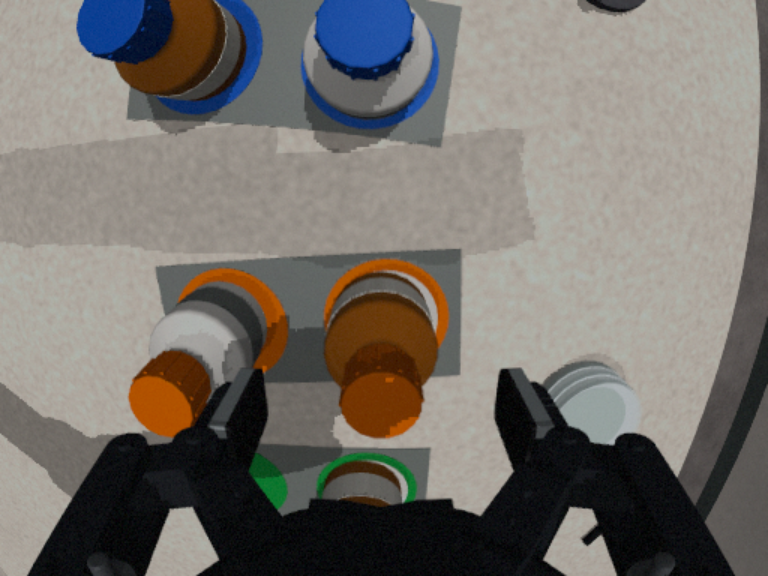

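View pics/s14.png

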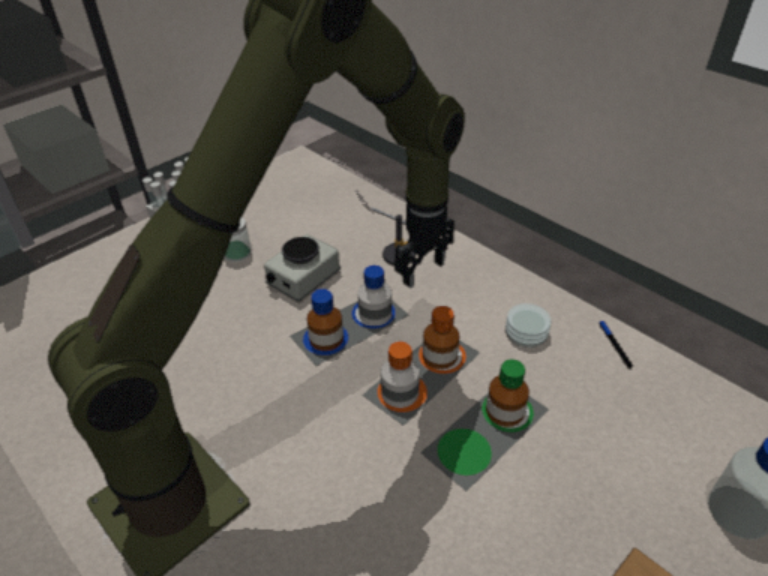

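```bash
python3 pt.py w14.pkl 381,404,0.13 163,393,0.13 461,250,0 460,376,0 157,268,0
```

```text
381,404,0.13 [ 0.5858 -0.1077  0.13  ]
163,393,0.13 [ 0.4607 -0.1065  0.13  ]
461,250,0 [ 0.6476 -0.0553  0.    ]
460,376,0 [ 0.6542 -0.1656  0.    ]
157,268,0 [ 0.3985 -0.0688  0.    ]
```

>>> arm_command(
  plan=[
    {"dx":0,"dy":-0.5,"dz":0,"ax":0,"ay":0,"az":0},
    {"dx":0.3,"dy":-0.64,"dz":0,"ax":0,"ay":0,"az":0},
    {"dx":0.8,"dy":-0.64,"dz":0,"ax":0,"ay":0,"az":0},
    {"dx":0.9,"dy":-0.64,"dz":0,"ax":0,"ay":0,"az":0},
    {"dx":0.9,"dy":-0.64,"dz":0,"ax":0,"ay":0,"az":0},
    {"dx":0.9,"dy":-0.64,"dz":0,"ax":0,"ay":0,"az":0},
  ],
)

```text
time: 21.15
tcp_pos: [0.5871, -0.1047, 0.1376]
tcp_rot: [-0.005, 1.565, 0.009]
contact_force: [0.4, -1.1, 0.9]
opening: 0.0815
```

```bash
python3 look.py w15 wrist
```

```text
21.15 [ 0.5871 -0.1047  0.1376] [-0.0049  1.5654  0.0091] 0.08154362384737314 [ 0.4 -1.1  0.9]
```

View pics/w15.png

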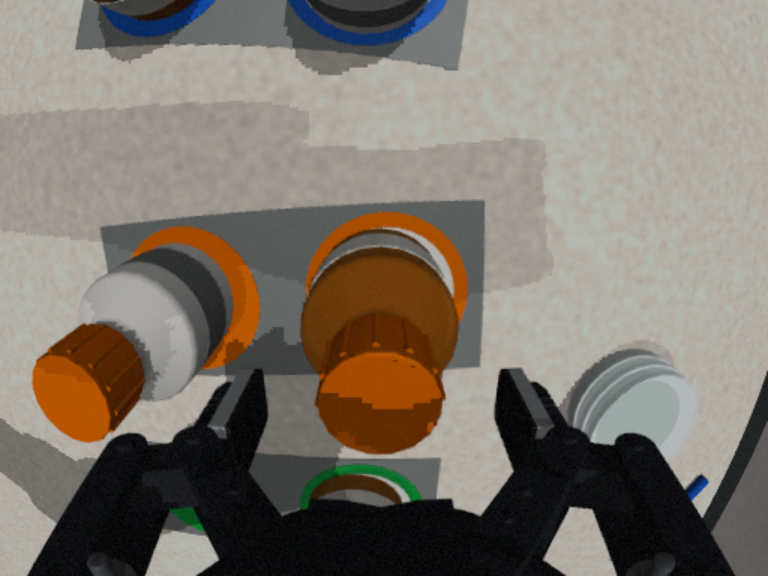

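>>> arm_command(
  plan=[
    {"dx":0.15,"dy":-0.045,"dz":-0.01,"ax":0,"ay":0.0005,"az":0},
    {"dx":0.25,"dy":-0.045,"dz":-0.01,"ax":0,"ay":0.0005,"az":0},
    {"dx":0.25,"dy":-0.045,"dz":-0.01,"ax":0,"ay":0.0005,"az":0},
    {"dx":0.25,"dy":-0.045,"dz":-0.01,"ax":0,"ay":0.0005,"az":0},
  ],
)

```text
time: 21.6
tcp_pos: [0.5866, -0.1087, 0.1178]
tcp_rot: [-0.005, 1.568, 0.008]
contact_force: [-0.4, 0.1, -1.1]
opening: 0.0812
```

>>> arm_command(
  plan=[
    {"dx":0,"dy":0,"dz":0,"ax":0,"ay":0,"az":0},
    {"dx":0,"dy":0,"dz":0,"ax":0,"ay":0,"az":0},
    {"dx":0,"dy":0,"dz":0,"ax":0,"ay":0,"az":0},
    {"dx":0,"dy":0,"dz":0,"ax":0,"ay":0,"az":0},
    {"dx":0,"dy":0,"dz":0,"ax":0,"ay":0,"az":0},
    {"dx":0,"dy":0,"dz":0,"ax":0,"ay":0,"az":0},
    {"dx":0,"dy":0,"dz":0,"ax":0,"ay":0,"az":0},
  ],
  hand=-1,
  newtons=60,
)

```text
time: 22.3
tcp_pos: [0.5871, -0.1087, 0.1183]
tcp_rot: [-0.005, 1.567, 0.008]
contact_force: [0.3, -0.0, 5.4]
opening: 0.043
```

>>> arm_command(
  plan=[
    {"dx":-0.3,"dy":0,"dz":0,"ax":0,"ay":0,"az":0},
    {"dx":-0.7,"dy":0,"dz":0,"ax":0,"ay":0,"az":0},
    {"dx":-1,"dy":0,"dz":0,"ax":0,"ay":0,"az":0},
    {"dx":-1,"dy":0,"dz":0,"ax":0,"ay":0,"az":0},
  ],
)

```text
time: 22.7
tcp_pos: [0.5884, -0.1091, 0.2005]
tcp_rot: [-0.005, 1.562, 0.008]
contact_force: [0.9, -0.4, -3.7]
opening: 0.0424
```

>>> arm_command(
  plan=[
    {"dx":-0.5,"dy":0.1,"dz":0,"ax":0,"ay":0.0005,"az":0},
    {"dx":-1,"dy":0.5,"dz":-0.1,"ax":0,"ay":0.0005,"az":0},
    {"dx":-1,"dy":1,"dz":-0.2,"ax":0,"ay":0.0005,"az":0},
    {"dx":-1,"dy":1,"dz":-0.2,"ax":0,"ay":0.0005,"az":0},
  ],
)

```text
time: 23.1
tcp_pos: [0.5695, -0.0207, 0.2802]
tcp_rot: [-0.008, 1.566, 0.021]
contact_force: [0.7, 1.9, -4.0]
opening: 0.0426
```

>>> arm_command(
  plan=[
    {"dx":0,"dy":0.5,"dz":-0.1,"ax":0,"ay":0,"az":0},
    {"dx":0,"dy":1,"dz":-0.1,"ax":0,"ay":0,"az":0},
    {"dx":0,"dy":1,"dz":-0.1,"ax":0,"ay":0,"az":0},
  ],
)

```text
time: 23.4
tcp_pos: [0.5581, 0.0681, 0.279]
tcp_rot: [-0.012, 1.57, 0.036]
contact_force: [0.2, 0.7, -2.5]
opening: 0.0429
```

>>> arm_command(
  plan=[
    {"dx":0,"dy":0.5,"dz":-0.1,"ax":0,"ay":0,"az":0},
    {"dx":0,"dy":1,"dz":-0.1,"ax":0,"ay":0,"az":0},
    {"dx":0,"dy":1,"dz":-0.1,"ax":0,"ay":0,"az":0},
  ],
)

```text
time: 23.7
tcp_pos: [0.5453, 0.1565, 0.2786]
tcp_rot: [-0.016, 1.573, 0.05]
contact_force: [0.5, 0.6, -3.3]
opening: 0.0425
```

>>> arm_command(
  plan=[
    {"dx":0,"dy":0.5,"dz":-0.1,"ax":0,"ay":0,"az":0},
    {"dx":0,"dy":1,"dz":-0.1,"ax":0,"ay":0,"az":0},
    {"dx":0,"dy":1,"dz":-0.1,"ax":0,"ay":0,"az":0},
    {"dx":0,"dy":1,"dz":-0.1,"ax":0,"ay":0,"az":0},
  ],
)

```text
time: 24.1
tcp_pos: [0.5327, 0.2368, 0.2783]
tcp_rot: [-0.02, 1.576, 0.052]
contact_force: [0.1, -0.6, -4.1]
opening: 0.0426
```

```bash
cat > nxt.py <<'E'
import sys
from h import *
# target x y z -> tool shift/turn normalised
t=np.array(list(map(float,sys.argv[1:4]))); s=robot.state()
M=R.from_rotvec(s['tcp_rot']); d=M.inv().apply(t-s['tcp_pos'])/.08
a=(M.inv()*R.from_rotvec([0,np.pi/2,0])).as_rotvec()/(2*np.pi)
print('shift',d.round(3),'turn',a.round(4))
E
python3 nxt.py .544 .2945 .25
```

```text
shift [0.367 0.707 0.175] turn [ 0.0072 -0.0009 -0.0032]
```

>>> arm_command(
  plan=[
    {"dx":0.2,"dy":0.5,"dz":0.175,"ax":0.007,"ay":-0.001,"az":-0.003},
    {"dx":0.37,"dy":0.7,"dz":0.175,"ax":0.007,"ay":-0.001,"az":-0.003},
    {"dx":0.37,"dy":0.7,"dz":0.175,"ax":0.007,"ay":-0.001,"az":-0.003},
    {"dx":0.37,"dy":0.7,"dz":0.175,"ax":0.007,"ay":-0.001,"az":-0.003},
    {"dx":0.37,"dy":0.7,"dz":0.175,"ax":0.007,"ay":-0.001,"az":-0.003},
  ],
)

```text
time: 24.6
tcp_pos: [0.5447, 0.2912, 0.2494]
tcp_rot: [0.0, 1.57, -0.002]
contact_force: [0.1, 0.1, -3.5]
opening: 0.0426
```

```bash
python3 look.py w16 wrist;python3 nxt.py .544 .295 .199
```

```text
24.6 [0.5447 0.2912 0.2494] [ 5.0000e-04  1.5703e+00 -2.0000e-03] 0.04260961386700803 [ 0.1  0.1 -3.5]
shift [ 0.635  0.043 -0.011] turn [-0.0003  0.0002  0.    ]
```

View pics/w16.png

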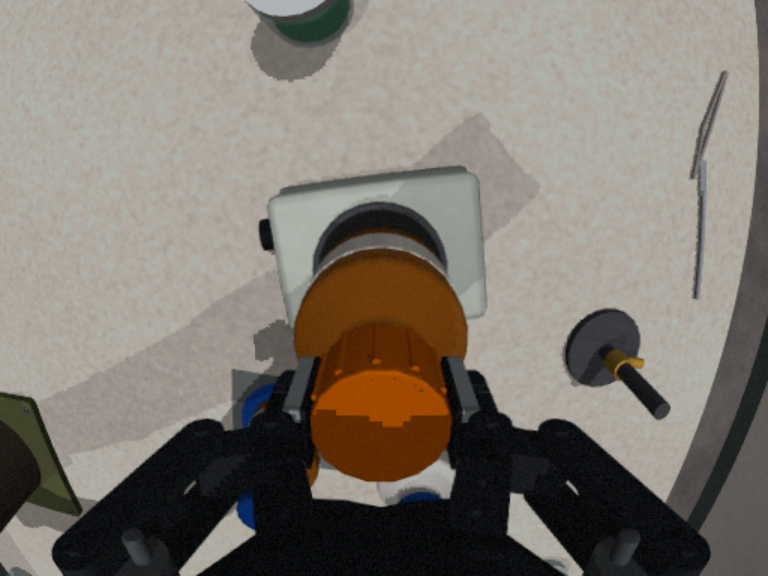

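>>> arm_command(
  plan=[
    {"dx":0.2,"dy":0.04,"dz":0,"ax":0,"ay":0,"az":0},
    {"dx":0.4,"dy":0.04,"dz":0,"ax":0,"ay":0,"az":0},
    {"dx":0.5,"dy":0.04,"dz":0,"ax":0,"ay":0,"az":0},
    {"dx":0.58,"dy":0.04,"dz":0,"ax":0,"ay":0,"az":0},
    {"dx":0.63,"dy":0.04,"dz":0,"ax":0,"ay":0,"az":0},
    {"dx":0.63,"dy":0.04,"dz":0,"ax":0,"ay":0,"az":0},
  ],
)

```text
time: 25.25
tcp_pos: [0.5452, 0.2934, 0.2013]
tcp_rot: [0.001, 1.569, -0.004]
contact_force: [-3.0, -3.6, 8.5]
opening: 0.0425
```

>>> arm_command(
  plan=[
    {"dx":0.05,"dy":0,"dz":-0.01,"ax":0,"ay":0,"az":0},
    {"dx":0.06,"dy":0,"dz":-0.01,"ax":0,"ay":0,"az":0},
    {"dx":0.06,"dy":0,"dz":-0.01,"ax":0,"ay":0,"az":0},
  ],
)

```text
time: 25.55
tcp_pos: [0.5451, 0.2933, 0.201]
tcp_rot: [0.003, 1.566, -0.004]
contact_force: [-5.5, -4.6, 22.6]
opening: 0.0427
```

>>> arm_command(
  plan=[
    {"dx":0.05,"dy":0,"dz":0,"ax":0,"ay":0.0005,"az":0},
    {"dx":0.05,"dy":0,"dz":0,"ax":0,"ay":0.0005,"az":0},
    {"dx":0.05,"dy":0,"dz":0,"ax":0,"ay":0.0005,"az":0},
    {"dx":0.05,"dy":0,"dz":0,"ax":0,"ay":0.0005,"az":0},
    {"dx":0.05,"dy":0,"dz":0,"ax":0,"ay":0.0005,"az":0},
    {"dx":0.05,"dy":0,"dz":0,"ax":0,"ay":0.0005,"az":0},
    {"dx":0.05,"dy":0,"dz":0,"ax":0,"ay":0.0005,"az":0},
    {"dx":0.05,"dy":0,"dz":0,"ax":0,"ay":0.0005,"az":0},
    {"dx":0.05,"dy":0,"dz":0,"ax":0,"ay":0.0005,"az":0},
    {"dx":0.05,"dy":0,"dz":0,"ax":0,"ay":0.0005,"az":0},
    {"dx":0.05,"dy":0,"dz":0,"ax":0,"ay":0.0005,"az":0},
    {"dx":0.05,"dy":0,"dz":0,"ax":0,"ay":0.0005,"az":0},
    {"dx":0.05,"dy":0,"dz":0,"ax":0,"ay":0.0005,"az":0},
    {"dx":0.05,"dy":0,"dz":0,"ax":0,"ay":0.0005,"az":0},
    {"dx":0.05,"dy":0,"dz":0,"ax":0,"ay":0.0005,"az":0},
    {"dx":0.05,"dy":0,"dz":0,"ax":0,"ay":0.0005,"az":0},
    {"dx":0.05,"dy":0,"dz":0,"ax":0,"ay":0.0005,"az":0},
    {"dx":0.05,"dy":0,"dz":0,"ax":0,"ay":0.0005,"az":0},
    {"dx":0.05,"dy":0,"dz":0,"ax":0,"ay":0.0005,"az":0},
    {"dx":0.05,"dy":0,"dz":0,"ax":0,"ay":0.0005,"az":0},
  ],
)

```text
time: 27.55
tcp_pos: [0.5452, 0.2932, 0.201]
tcp_rot: [0.003, 1.567, -0.004]
contact_force: [-6.8, -3.3, 21.3]
opening: 0.0425
```

>>> arm_command(
  plan=[
    {"dx":0.05,"dy":0,"dz":0,"ax":0,"ay":0,"az":0},
    {"dx":-0.06,"dy":0,"dz":-0.01,"ax":0,"ay":0.0005,"az":0},
    {"dx":-0.12,"dy":0,"dz":-0.01,"ax":0,"ay":0.0005,"az":0},
    {"dx":-0.12,"dy":0,"dz":-0.01,"ax":0,"ay":0.0005,"az":0},
    {"dx":-0.12,"dy":0,"dz":-0.01,"ax":0,"ay":0.0005,"az":0},
  ],
)

```text
time: 28.05
tcp_pos: [0.5453, 0.2931, 0.2107]
tcp_rot: [0.004, 1.568, -0.004]
contact_force: [0.4, -1.1, 0.2]
opening: 0.0426
```

>>> arm_command(
  plan=[
    {"dx":0,"dy":0,"dz":0,"ax":0,"ay":0,"az":0},
    {"dx":0,"dy":0,"dz":0,"ax":0,"ay":0,"az":0},
    {"dx":0,"dy":0,"dz":0,"ax":0,"ay":0,"az":0},
    {"dx":0,"dy":0,"dz":0,"ax":0,"ay":0,"az":0},
    {"dx":0,"dy":0,"dz":0,"ax":0,"ay":0,"az":0},
  ],
  hand=0.9,
)

```text
time: 28.55
tcp_pos: [0.5452, 0.2933, 0.2106]
tcp_rot: [0.004, 1.569, -0.003]
contact_force: [0.3, 0.2, 1.0]
opening: 0.0812
```

>>> arm_command(
  plan=[
    {"dx":-0.4,"dy":0,"dz":0,"ax":0,"ay":0,"az":0},
    {"dx":-0.8,"dy":0,"dz":0,"ax":0,"ay":0,"az":0},
    {"dx":-0.8,"dy":-0.5,"dz":0,"ax":0,"ay":0,"az":0},
    {"dx":-0.8,"dy":-1,"dz":-0.2,"ax":0,"ay":0,"az":0},
    {"dx":-0.8,"dy":-1,"dz":-0.2,"ax":0,"ay":0,"az":0},
  ],
)

```text
time: 29.05
tcp_pos: [0.5271, 0.2055, 0.2742]
tcp_rot: [0.004, 1.572, -0.015]
contact_force: [1.0, 1.2, -1.1]
opening: 0.0811
```

>>> arm_command(
  plan=[
    {"dx":0,"dy":-0.5,"dz":-0.1,"ax":0,"ay":0,"az":0},
    {"dx":0.4,"dy":-1,"dz":-0.2,"ax":0,"ay":0,"az":0},
    {"dx":0.4,"dy":-1,"dz":-0.2,"ax":0,"ay":0,"az":0},
  ],
)

```text
time: 29.35
tcp_pos: [0.5068, 0.1178, 0.24]
tcp_rot: [0.004, 1.58, -0.027]
contact_force: [-0.4, -0.1, -0.3]
opening: 0.0815
```

>>> arm_command(
  plan=[
    {"dx":0,"dy":-0.5,"dz":-0.1,"ax":0,"ay":0,"az":0},
    {"dx":0,"dy":-1,"dz":-0.2,"ax":0,"ay":0,"az":0},
    {"dx":0,"dy":-1,"dz":-0.2,"ax":0,"ay":0,"az":0},
  ],
)

```text
time: 29.65
tcp_pos: [0.4875, 0.0317, 0.2409]
tcp_rot: [0.008, 1.583, -0.038]
contact_force: [0.2, -0.4, -0.3]
opening: 0.0811
```

>>> arm_command(
  plan=[
    {"dx":0,"dy":-0.5,"dz":-0.1,"ax":0,"ay":0,"az":0},
    {"dx":0,"dy":-1,"dz":-0.2,"ax":0,"ay":0,"az":0},
    {"dx":0,"dy":-1,"dz":-0.2,"ax":0,"ay":0,"az":0},
    {"dx":0,"dy":-1,"dz":-0.2,"ax":0,"ay":0,"az":0},
  ],
)

```text
time: 30.05
tcp_pos: [0.4695, -0.048, 0.2428]
tcp_rot: [0.009, 1.583, -0.04]
contact_force: [0.7, -0.6, 0.0]
opening: 0.0813
```

```bash
python3 look.py w17 wrist;python3 nxt.py .461 -.109 .15; python3 look.py s17 side
```

```text
30.05 [ 0.4695 -0.048   0.2428] [ 0.0095  1.5828 -0.0397] 0.08132750073248006 [ 0.7 -0.6  0. ]
shift [ 1.176 -0.759 -0.075] turn [-0.0046 -0.0019  0.003 ]
30.1 [ 0.4699 -0.0467  0.2429] [ 0.0079  1.5824 -0.0372] 0.0812538491071201 [0.  0.5 0.3]
```

View pics/w17.png

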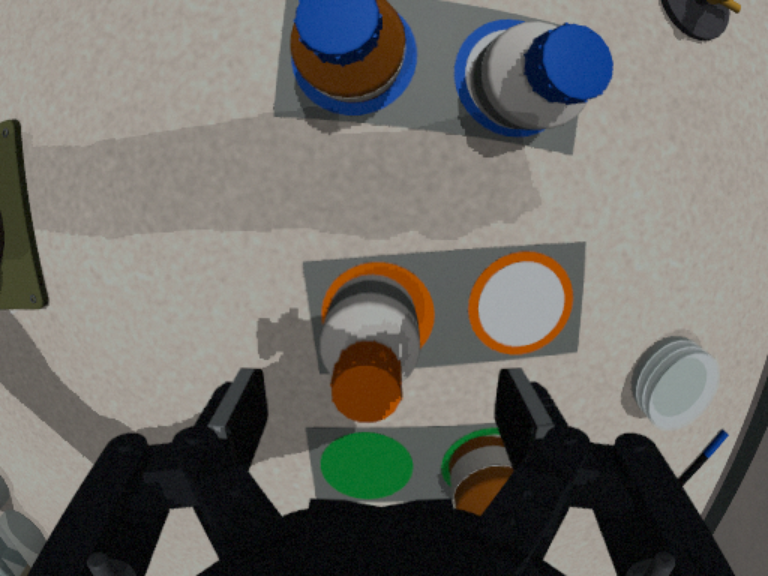

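View pics/s17.png

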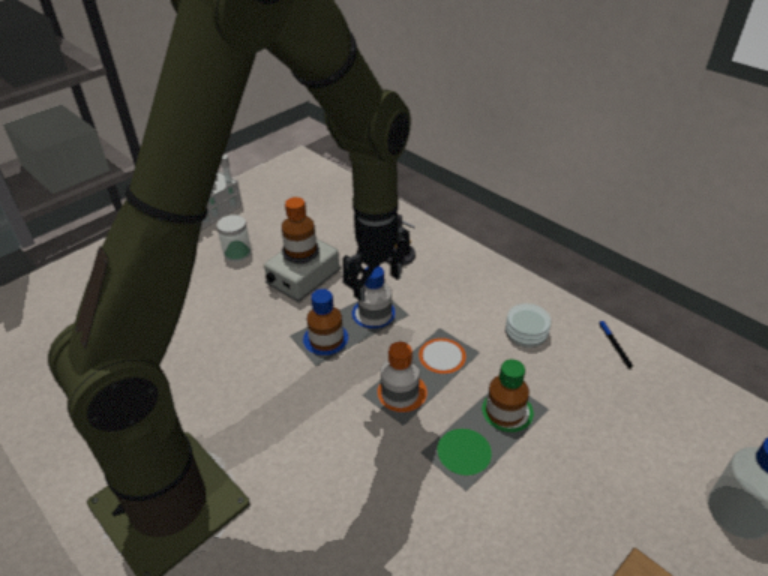

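```bash
python3 pt.py w17.pkl 366,394,0.13 303,262,0 585,242,0 577,352,0 521,303,0 366,464,0 569,64,0.13
```

```text
366,394,0.13 [ 0.4559 -0.1162  0.13  ]
303,262,0 [ 0.3982 -0.0677  0.    ]
585,242,0 [ 0.6476 -0.0544  0.    ]
577,352,0 [ 0.6541 -0.1647  0.    ]
521,303,0 [ 0.59   -0.1108  0.    ]
366,464,0 [ 0.4421 -0.2928  0.    ]
569,64,0.13 [0.5717 0.0775 0.13  ]
```

```bash
python3 nxt.py .456 -.115 .14
```

```text
shift [ 1.303 -0.841 -0.136] turn [-0.0043 -0.0019  0.0029]
```

>>> arm_command(
  plan=[
    {"dx":0.1,"dy":-0.5,"dz":-0.1,"ax":-0.004,"ay":-0.002,"az":0.003},
    {"dx":0.5,"dy":-0.84,"dz":-0.14,"ax":-0.004,"ay":-0.002,"az":0.003},
    {"dx":0.8,"dy":-0.84,"dz":-0.14,"ax":-0.004,"ay":-0.002,"az":0.003},
    {"dx":0.8,"dy":-0.84,"dz":-0.14,"ax":-0.004,"ay":-0.002,"az":0.003},
    {"dx":0.8,"dy":-0.84,"dz":-0.14,"ax":-0.004,"ay":-0.002,"az":0.003},
  ],
)

```text
time: 30.65
tcp_pos: [0.457, -0.1123, 0.1805]
tcp_rot: [0.0, 1.57, 0.002]
contact_force: [-0.1, 0.1, 0.1]
opening: 0.0811
```

```bash
python3 look.py w18 wrist;python3 nxt.py .456 -.115 .118
```

```text
30.65 [ 0.457  -0.1123  0.1805] [5.0000e-04 1.5697e+00 2.0000e-03] 0.0811193014519672 [-0.1  0.1  0.1]
shift [ 0.788 -0.034 -0.02 ] turn [ 0.0002  0.0004 -0.0002]
```

View pics/w18.png

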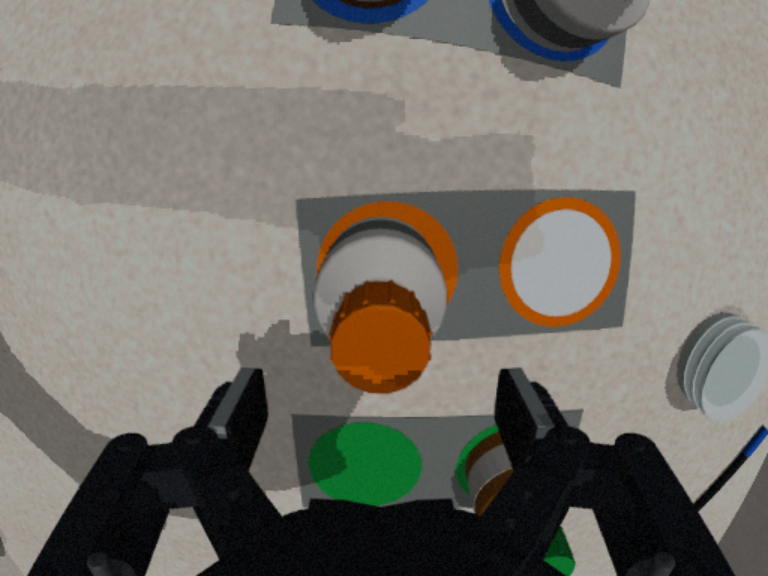

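```bash
python3 pt.py w18.pkl 381,348,0.13 560,261,0 297,200,0 313,346,0 635,191,0 623,326,0
```

```text
381,348,0.13 [ 0.4561 -0.1151  0.13  ]
560,261,0 [ 0.5888 -0.11    0.    ]
297,200,0 [ 0.3985 -0.0677  0.    ]
313,346,0 [ 0.4048 -0.1776  0.    ]
635,191,0 [ 0.6481 -0.0538  0.    ]
623,326,0 [ 0.6553 -0.1639  0.    ]
```

>>> arm_command(
  plan=[
    {"dx":0.3,"dy":-0.04,"dz":-0.01,"ax":0,"ay":0,"az":0},
    {"dx":0.7,"dy":-0.04,"dz":-0.01,"ax":0,"ay":0,"az":0},
    {"dx":0.78,"dy":-0.04,"dz":-0.01,"ax":0,"ay":0,"az":0},
    {"dx":0.78,"dy":-0.04,"dz":-0.01,"ax":0,"ay":0,"az":0},
    {"dx":0.78,"dy":-0.04,"dz":-0.01,"ax":0,"ay":0,"az":0},
  ],
)

```text
time: 31.2
tcp_pos: [0.4578, -0.1151, 0.1199]
tcp_rot: [-0.001, 1.566, 0.002]
contact_force: [-0.4, -0.2, 0.1]
opening: 0.0812
```

>>> arm_command(
  plan=[
    {"dx":0,"dy":0,"dz":0,"ax":0,"ay":0,"az":0},
    {"dx":0,"dy":0,"dz":0,"ax":0,"ay":0,"az":0},
    {"dx":0,"dy":0,"dz":0,"ax":0,"ay":0,"az":0},
    {"dx":0,"dy":0,"dz":0,"ax":0,"ay":0,"az":0},
    {"dx":0,"dy":0,"dz":0,"ax":0,"ay":0,"az":0},
    {"dx":0,"dy":0,"dz":0,"ax":0,"ay":0,"az":0},
    {"dx":0,"dy":0,"dz":0,"ax":0,"ay":0,"az":0},
  ],
  hand=-1,
  newtons=60,
)

```text
time: 31.9
tcp_pos: [0.4578, -0.1153, 0.1209]
tcp_rot: [-0.001, 1.565, 0.002]
contact_force: [-2.9, 0.5, 8.5]
opening: 0.0427
```

>>> arm_command(
  plan=[
    {"dx":-0.3,"dy":0,"dz":0,"ax":0,"ay":0,"az":0},
    {"dx":-0.4,"dy":0,"dz":0.3,"ax":0,"ay":0,"az":0},
    {"dx":-0.4,"dy":0,"dz":0.7,"ax":0,"ay":0,"az":0},
    {"dx":-0.4,"dy":0,"dz":1,"ax":0,"ay":0,"az":0},
    {"dx":-0.4,"dy":0,"dz":1,"ax":0,"ay":0,"az":0},
    {"dx":-0.4,"dy":0,"dz":1,"ax":0,"ay":0,"az":0},
  ],
)

```text
time: 32.5
tcp_pos: [0.5368, -0.1152, 0.1529]
tcp_rot: [-0.001, 1.567, 0.002]
contact_force: [-0.7, -0.3, -3.5]
opening: 0.0429
```

```bash
python3 look.py w19 wrist;python3 nxt.py .591 -.1135 .122
```

```text
32.5 [ 0.5368 -0.1152  0.1529] [-5.0000e-04  1.5672e+00  1.8000e-03] 0.04286259529922597 [-0.7 -0.3 -3.5]
shift [0.387 0.021 0.688] turn [ 0.0002  0.0004 -0.0001]
```

View pics/w19.png

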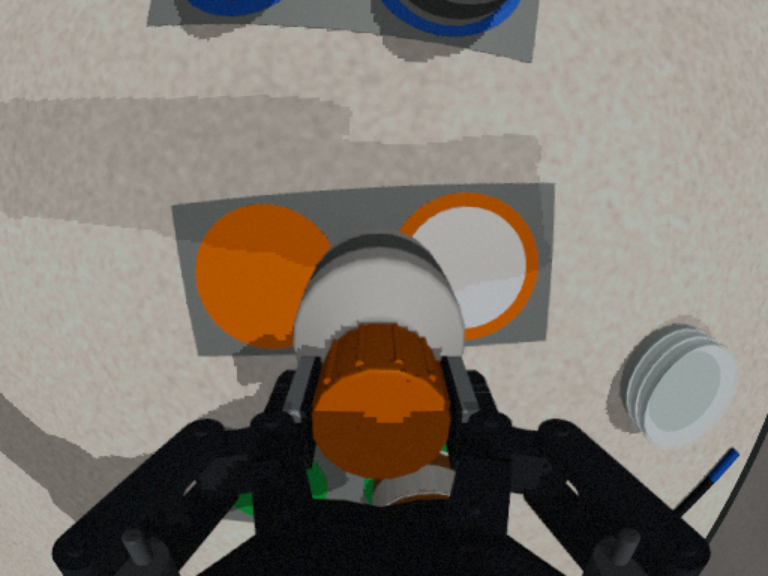

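>>> arm_command(
  plan=[
    {"dx":0,"dy":0.02,"dz":0.4,"ax":0,"ay":0,"az":0},
    {"dx":0.1,"dy":0.03,"dz":0.68,"ax":0,"ay":0,"az":0},
    {"dx":0.25,"dy":0.03,"dz":0.68,"ax":0,"ay":0,"az":0},
    {"dx":0.38,"dy":0.03,"dz":0.68,"ax":0,"ay":0,"az":0},
    {"dx":0.4,"dy":0.03,"dz":0.68,"ax":0,"ay":0,"az":0},
    {"dx":0.4,"dy":0.03,"dz":0.68,"ax":0,"ay":0,"az":0},
  ],
)

```text
time: 33.15
tcp_pos: [0.5871, -0.113, 0.1205]
tcp_rot: [-0.001, 1.574, 0.001]
contact_force: [-2.5, 0.6, 1.0]
opening: 0.0422
```

>>> arm_command(
  plan=[
    {"dx":-0.03,"dy":0,"dz":0.04,"ax":0,"ay":0,"az":0},
    {"dx":-0.03,"dy":0,"dz":0.05,"ax":0,"ay":0,"az":0},
    {"dx":0.01,"dy":0,"dz":0.05,"ax":0,"ay":0,"az":0},
    {"dx":0.01,"dy":0,"dz":0.05,"ax":0,"ay":0,"az":0},
  ],
)

```text
time: 33.55
tcp_pos: [0.5916, -0.1134, 0.1204]
tcp_rot: [-0.001, 1.573, 0.0]
contact_force: [-0.6, -0.5, 3.5]
opening: 0.0424
```

>>> arm_command(
  plan=[
    {"dx":0,"dy":0,"dz":0,"ax":0,"ay":0,"az":0},
    {"dx":0,"dy":0,"dz":0,"ax":0,"ay":0,"az":0},
    {"dx":0,"dy":0,"dz":0,"ax":0,"ay":0,"az":0},
    {"dx":0,"dy":0,"dz":0,"ax":0,"ay":0,"az":0},
    {"dx":0,"dy":0,"dz":0,"ax":0,"ay":0,"az":0},
  ],
  hand=0.9,
)

```text
time: 34.05
tcp_pos: [0.5916, -0.1134, 0.1203]
tcp_rot: [-0.001, 1.573, 0.0]
contact_force: [-0.1, -0.0, 0.7]
opening: 0.0812
```

>>> arm_command(
  plan=[
    {"dx":-0.4,"dy":0,"dz":0,"ax":0,"ay":0,"az":0},
    {"dx":-0.9,"dy":0,"dz":0,"ax":0,"ay":0,"az":0},
    {"dx":-1,"dy":0.5,"dz":0,"ax":0,"ay":0,"az":0},
    {"dx":-1,"dy":1,"dz":0,"ax":0,"ay":0,"az":0},
    {"dx":-1,"dy":1,"dz":0,"ax":0,"ay":0,"az":0},
  ],
)

```text
time: 34.55
tcp_pos: [0.5921, -0.0245, 0.2013]
tcp_rot: [-0.004, 1.571, 0.014]
contact_force: [0.4, 0.8, 0.3]
opening: 0.081
```

```bash
python3 look.py w20 wrist;python3 nxt.py .56 .06 .28
```

```text
34.55 [ 0.5921 -0.0245  0.2013] [-0.004   1.5706  0.0137] 0.08096796192756481 [0.4 0.8 0.3]
shift [-0.987  1.114 -0.39 ] turn [ 0.0012 -0.0002 -0.0004]
```

View pics/w20.png

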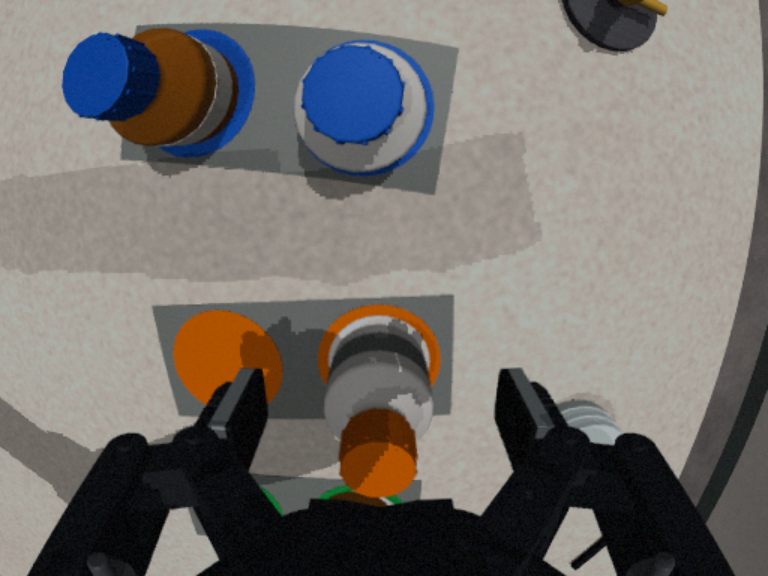

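```bash
python3 pt.py w20.pkl 353,93,0.13 378,469,.13 
```

```text
353,93,0.13 [0.5781 0.0799 0.13  ]
378,469,.13 [ 0.5906 -0.114   0.13  ]
```

>>> arm_command(
  plan=[
    {"dx":-0.5,"dy":0.3,"dz":-0.2,"ax":0.001,"ay":0,"az":0},
    {"dx":-1,"dy":0.7,"dz":-0.4,"ax":0.001,"ay":0,"az":0},
    {"dx":-1,"dy":1,"dz":-0.4,"ax":0.001,"ay":0,"az":0},
    {"dx":-1,"dy":1,"dz":-0.4,"ax":0.001,"ay":0,"az":0},
  ],
)

```text
time: 35.0
tcp_pos: [0.5595, 0.0554, 0.2828]
tcp_rot: [-0.001, 1.569, 0.011]
contact_force: [-0.3, 0.7, 0.1]
opening: 0.0813
```

>>> arm_command(
  plan=[
    {"dx":0,"dy":0.5,"dz":0,"ax":0,"ay":0,"az":0},
    {"dx":0,"dy":1,"dz":0,"ax":0,"ay":0,"az":0},
    {"dx":0,"dy":1,"dz":0,"ax":0,"ay":0,"az":0},
  ],
)

```text
time: 35.3
tcp_pos: [0.5582, 0.1419, 0.283]
tcp_rot: [-0.004, 1.569, 0.021]
contact_force: [-1.0, -0.4, -0.2]
opening: 0.0811
```

>>> arm_command(
  plan=[
    {"dx":0,"dy":0.5,"dz":0,"ax":0,"ay":0,"az":0},
    {"dx":0,"dy":1,"dz":0,"ax":0,"ay":0,"az":0},
    {"dx":0,"dy":1,"dz":0,"ax":0,"ay":0,"az":0},
    {"dx":0,"dy":1,"dz":0,"ax":0,"ay":0,"az":0},
  ],
)

```text
time: 35.7
tcp_pos: [0.5569, 0.2211, 0.283]
tcp_rot: [-0.006, 1.57, 0.02]
contact_force: [0.0, -0.3, -0.4]
opening: 0.0813
```

```bash
python3 look.py w21 wrist;python3 nxt.py .545 .2935 .2115
```

```text
35.7 [0.5569 0.2211 0.283 ] [-0.0056  1.57    0.0201] 0.08129672026567682 [ 0.  -0.3 -0.4]
shift [ 0.902  0.919 -0.142] turn [ 0.0022  0.0002 -0.0013]
```

View pics/w21.png

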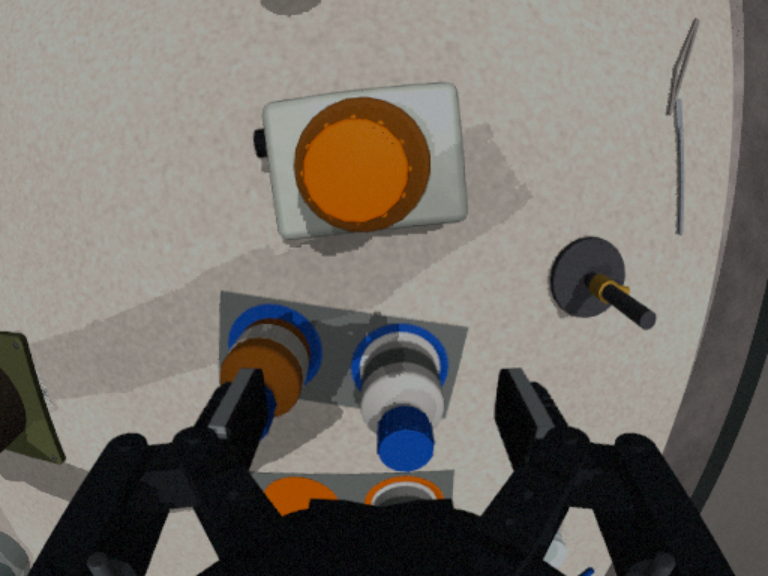

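>>> arm_command(
  plan=[
    {"dx":0,"dy":0.5,"dz":-0.1,"ax":0.002,"ay":0,"az":-0.001},
    {"dx":0,"dy":0.92,"dz":-0.14,"ax":0.002,"ay":0,"az":-0.001},
    {"dx":0,"dy":0.92,"dz":-0.14,"ax":0.002,"ay":0,"az":-0.001},
    {"dx":0.4,"dy":0.92,"dz":-0.14,"ax":0.002,"ay":0,"az":-0.001},
    {"dx":0.8,"dy":0.92,"dz":-0.14,"ax":0.002,"ay":0,"az":-0.001},
    {"dx":0.88,"dy":0.92,"dz":-0.14,"ax":0.002,"ay":0,"az":-0.001},
    {"dx":0.88,"dy":0.92,"dz":-0.14,"ax":0.002,"ay":0,"az":-0.001},
    {"dx":0.88,"dy":0.92,"dz":-0.14,"ax":0.002,"ay":0,"az":-0.001},
  ],
)

```text
time: 36.55
tcp_pos: [0.5464, 0.2929, 0.2145]
tcp_rot: [0.002, 1.568, 0.002]
contact_force: [-0.6, -0.2, 0.2]
opening: 0.0816
```

```bash
python3 look.py w22 wrist;python3 nxt.py .545 .2935 .2115
```

```text
36.55 [0.5464 0.2929 0.2145] [0.0022 1.5679 0.0019] 0.0815858270514036 [-0.6 -0.2  0.2]
shift [ 0.042  0.001 -0.018] turn [ 0.      0.0006 -0.0005]
```

View pics/w22.png

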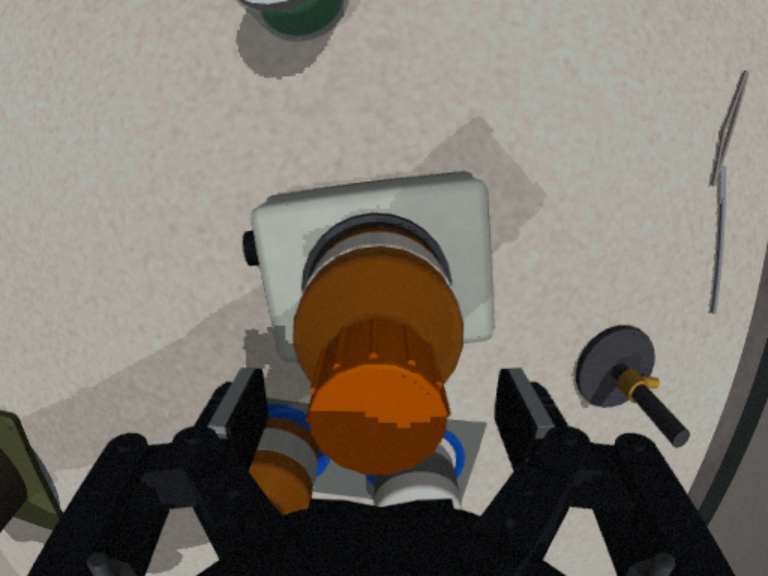

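>>> arm_command(
  plan=[
    {"dx":0.04,"dy":0,"dz":-0.01,"ax":0,"ay":0,"az":0},
    {"dx":0.04,"dy":0,"dz":-0.01,"ax":0,"ay":0,"az":0},
  ],
)

```text
time: 36.8
tcp_pos: [0.546, 0.2934, 0.2126]
tcp_rot: [0.003, 1.566, 0.003]
contact_force: [0.6, -0.1, -1.0]
opening: 0.0811
```

>>> arm_command(
  plan=[
    {"dx":0,"dy":0,"dz":0,"ax":0,"ay":0,"az":0},
    {"dx":0,"dy":0,"dz":0,"ax":0,"ay":0,"az":0},
    {"dx":0,"dy":0,"dz":0,"ax":0,"ay":0,"az":0},
    {"dx":0,"dy":0,"dz":0,"ax":0,"ay":0,"az":0},
    {"dx":0,"dy":0,"dz":0,"ax":0,"ay":0,"az":0},
    {"dx":0,"dy":0,"dz":0,"ax":0,"ay":0,"az":0},
    {"dx":0,"dy":0,"dz":0,"ax":0,"ay":0,"az":0},
  ],
  hand=-1,
  newtons=60,
)

```text
time: 37.5
tcp_pos: [0.5459, 0.2935, 0.2126]
tcp_rot: [0.003, 1.566, 0.003]
contact_force: [-1.6, 0.3, -0.2]
opening: 0.0425
```

>>> arm_command(
  plan=[
    {"dx":-0.4,"dy":0,"dz":0,"ax":0,"ay":0,"az":0},
    {"dx":-0.85,"dy":0,"dz":0,"ax":0,"ay":0,"az":0},
    {"dx":-0.85,"dy":-0.5,"dz":-0.2,"ax":0,"ay":0,"az":0},
    {"dx":-0.85,"dy":-1,"dz":-0.4,"ax":0,"ay":0,"az":0},
    {"dx":-0.85,"dy":-1,"dz":-0.4,"ax":0,"ay":0,"az":0},
  ],
)

```text
time: 38.0
tcp_pos: [0.5106, 0.204, 0.2787]
tcp_rot: [0.001, 1.573, -0.011]
contact_force: [0.6, -1.7, -4.3]
opening: 0.0425
```

>>> arm_command(
  plan=[
    {"dx":0,"dy":-0.5,"dz":0,"ax":0,"ay":0,"az":0},
    {"dx":0,"dy":-1,"dz":0,"ax":0,"ay":0,"az":0},
    {"dx":0,"dy":-1,"dz":0,"ax":0,"ay":0,"az":0},
  ],
)

```text
time: 38.3
tcp_pos: [0.5095, 0.1151, 0.2781]
tcp_rot: [0.003, 1.576, -0.026]
contact_force: [0.5, 0.0, -3.4]
opening: 0.0425
```

>>> arm_command(
  plan=[
    {"dx":0,"dy":-0.5,"dz":-0.1,"ax":0,"ay":0,"az":0},
    {"dx":0,"dy":-1,"dz":-0.3,"ax":0,"ay":0,"az":0},
    {"dx":0,"dy":-1,"dz":-0.3,"ax":0,"ay":0,"az":0},
  ],
)

```text
time: 38.6
tcp_pos: [0.4806, 0.0276, 0.2784]
tcp_rot: [0.005, 1.583, -0.039]
contact_force: [0.5, -0.9, -3.5]
opening: 0.0421
```

>>> arm_command(
  plan=[
    {"dx":0,"dy":-0.5,"dz":0,"ax":0,"ay":0,"az":0},
    {"dx":0,"dy":-1,"dz":0,"ax":0,"ay":0,"az":0},
    {"dx":0,"dy":-1,"dz":0,"ax":0,"ay":0,"az":0},
    {"dx":0,"dy":-1,"dz":0,"ax":0,"ay":0,"az":0},
  ],
)

```text
time: 39.0
tcp_pos: [0.4781, -0.0533, 0.2798]
tcp_rot: [0.008, 1.583, -0.042]
contact_force: [1.1, 1.3, -4.0]
opening: 0.0423
```

```bash
python3 look.py w23 wrist;python3 nxt.py .462 -.1194 .2
```

```text
39.0 [ 0.4781 -0.0533  0.2798] [ 0.0076  1.5834 -0.042 ] 0.042252397243985655 [ 1.1  1.3 -4. ]
shift [ 1.018 -0.829 -0.168] turn [-0.0046 -0.002   0.0033]
```

View pics/w23.png

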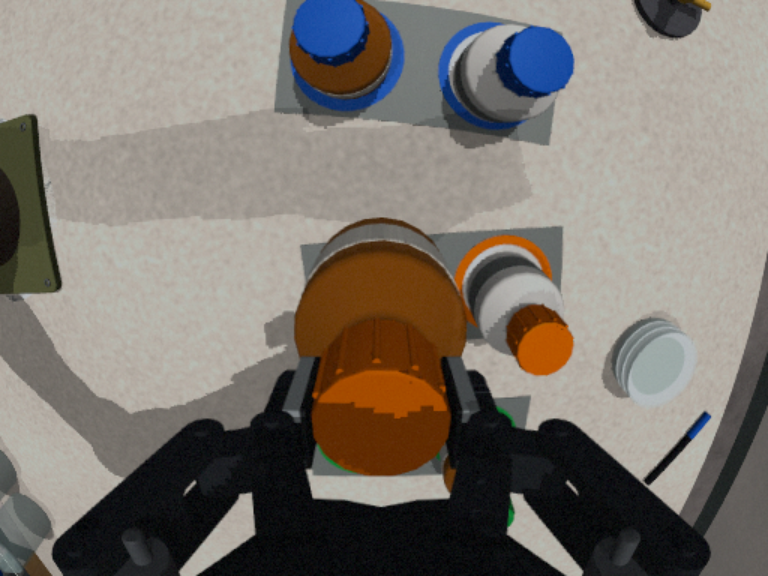

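>>> arm_command(
  plan=[
    {"dx":0.1,"dy":-0.5,"dz":-0.17,"ax":-0.005,"ay":-0.002,"az":0.003},
    {"dx":0.5,"dy":-0.83,"dz":-0.17,"ax":-0.005,"ay":-0.002,"az":0.003},
    {"dx":1,"dy":-0.83,"dz":-0.17,"ax":-0.005,"ay":-0.002,"az":0.003},
    {"dx":1,"dy":-0.83,"dz":-0.17,"ax":-0.005,"ay":-0.002,"az":0.003},
    {"dx":1,"dy":-0.83,"dz":-0.17,"ax":-0.005,"ay":-0.002,"az":0.003},
  ],
)

```text
time: 39.55
tcp_pos: [0.4622, -0.1175, 0.2016]
tcp_rot: [-0.005, 1.572, 0.004]
contact_force: [1.7, 0.1, -2.6]
opening: 0.0425
```

```bash
python3 nxt.py .462 -.1194 .124
```

```text
shift [ 0.97  -0.023 -0.002] turn [ 0.0009 -0.0002  0.0001]
```

>>> arm_command(
  plan=[
    {"dx":0.3,"dy":-0.03,"dz":0,"ax":0,"ay":0,"az":0},
    {"dx":0.7,"dy":-0.03,"dz":0,"ax":0,"ay":0,"az":0},
    {"dx":0.95,"dy":-0.03,"dz":0,"ax":0,"ay":0,"az":0},
    {"dx":0.97,"dy":-0.03,"dz":-0.01,"ax":0,"ay":0,"az":0},
    {"dx":0.97,"dy":-0.03,"dz":-0.01,"ax":0,"ay":0,"az":0},
  ],
)

```text
time: 40.05
tcp_pos: [0.4628, -0.1189, 0.1254]
tcp_rot: [-0.007, 1.569, 0.006]
contact_force: [-0.4, 0.1, -4.0]
opening: 0.0426
```

```bash
python3 look.py w24 wrist; python3 nxt.py .462 -.1194 .1195
```

```text
40.05 [ 0.4628 -0.1189  0.1254] [-0.0066  1.5694  0.0057] 0.04259717158176682 [-0.4  0.1 -4. ]
shift [ 0.078 -0.001 -0.013] turn [0.0011 0.0004 0.0001]
```

View pics/w24.png

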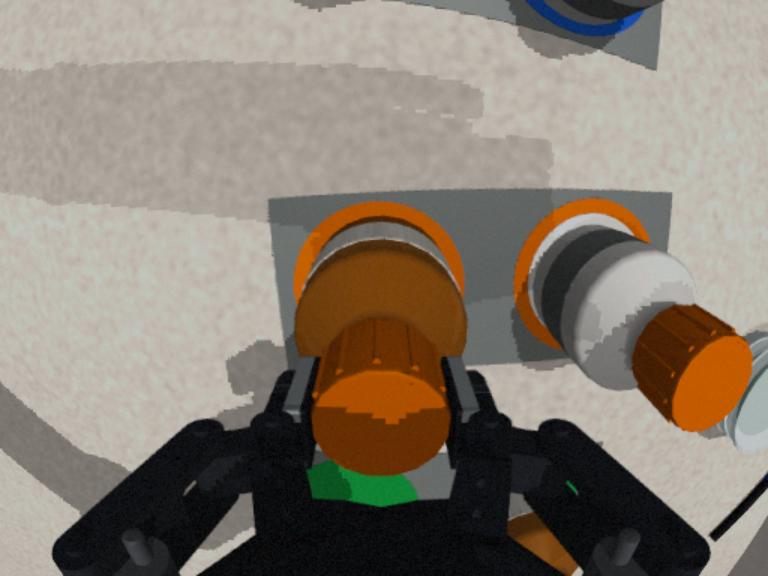

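Well centred on the disc. Lower to contact and release.

>>> arm_command(
  plan=[
    {"dx":0.03,"dy":0,"dz":-0.01,"ax":0,"ay":0,"az":0},
    {"dx":0.06,"dy":0,"dz":-0.01,"ax":0,"ay":0,"az":0},
    {"dx":0.08,"dy":0,"dz":-0.01,"ax":0,"ay":0,"az":0},
    {"dx":0.08,"dy":0,"dz":-0.01,"ax":0,"ay":0,"az":0},
  ],
)

```text
time: 40.5
tcp_pos: [0.4636, -0.118, 0.122]
tcp_rot: [-0.007, 1.564, 0.006]
contact_force: [-2.4, 4.1, 23.1]
opening: 0.0422
```

>>> arm_command(
  plan=[
    {"dx":0,"dy":0,"dz":0,"ax":0,"ay":0,"az":0},
    {"dx":0,"dy":0,"dz":0,"ax":0,"ay":0,"az":0},
    {"dx":0,"dy":0,"dz":0,"ax":0,"ay":0,"az":0},
    {"dx":0,"dy":0,"dz":0,"ax":0,"ay":0,"az":0},
    {"dx":0,"dy":0,"dz":0,"ax":0,"ay":0,"az":0},
  ],
  hand=0.9,
)

```text
time: 41.0
tcp_pos: [0.4635, -0.1182, 0.1219]
tcp_rot: [-0.007, 1.564, 0.006]
contact_force: [0.8, 0.3, -0.1]
opening: 0.0809
```

>>> arm_command(
  plan=[
    {"dx":-0.4,"dy":0,"dz":0,"ax":0,"ay":0,"az":0},
    {"dx":-0.9,"dy":0,"dz":0,"ax":0,"ay":0,"az":0},
    {"dx":-1,"dy":-0.3,"dz":0.4,"ax":0,"ay":0,"az":0},
    {"dx":-1,"dy":-0.8,"dz":0.9,"ax":0,"ay":0,"az":0},
    {"dx":-1,"dy":-0.8,"dz":1,"ax":0,"ay":0,"az":0},
    {"dx":-1,"dy":-0.8,"dz":1,"ax":0,"ay":0,"az":0},
  ],
)

```text
time: 41.6
tcp_pos: [0.5452, -0.1832, 0.2021]
tcp_rot: [-0.005, 1.562, 0.004]
contact_force: [-1.2, -0.6, -0.2]
opening: 0.081
```

```bash
python3 look.py w25 wrist; python3 nxt.py .566 -.294 .2;python3 look.py s25 side
```

```text
41.6 [ 0.5452 -0.1832  0.2021] [-0.0052  1.5623  0.0036] 0.0809815042514084 [-1.2 -0.6 -0.2]
shift [ 0.025 -1.407  0.271] turn [0.0012 0.0009 0.    ]
41.65 [ 0.5435 -0.1816  0.2018] [-0.0059  1.565   0.0058] 0.08129039399333299 [ 0.5 -0.4  0.6]
```

View pics/w25.png

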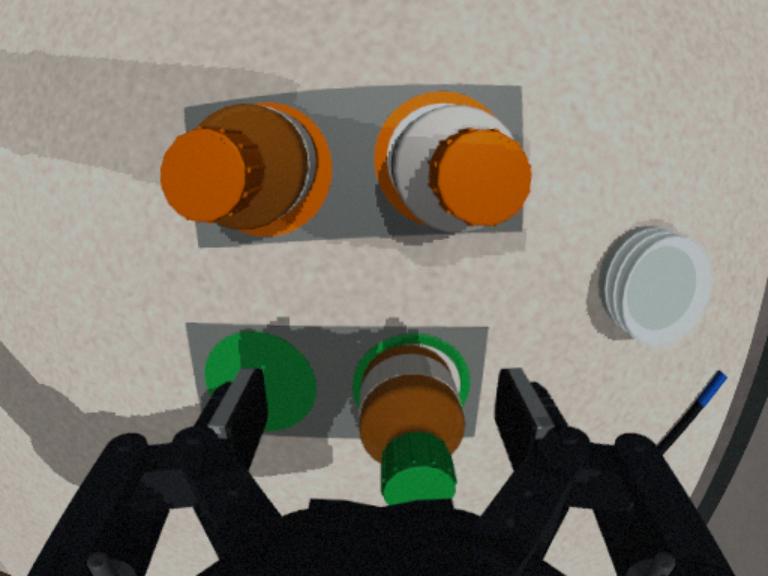

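View pics/s25.png

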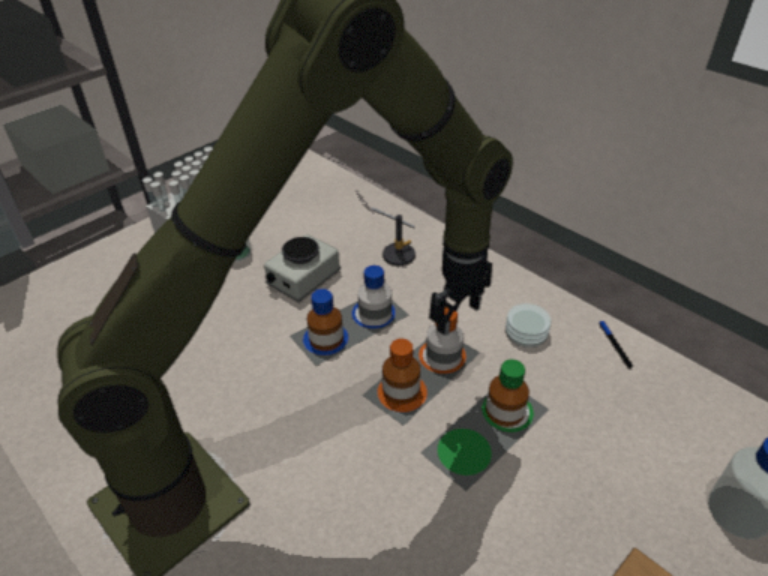

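```bash
python3 pt.py w25.pkl 418,484,0.13 203,175,.13 480,178,.13 187,322,0 488,327,0 475,436,0 260,382,0
```

```text
418,484,0.13 [ 0.5672 -0.2869  0.13  ]
203,175,.13 [ 0.464  -0.1126  0.13  ]
480,178,.13 [ 0.5879 -0.1152  0.13  ]
187,322,0 [ 0.3836 -0.2406  0.    ]
488,327,0 [ 0.6329 -0.2429  0.    ]
475,436,0 [ 0.6333 -0.3528  0.    ]
260,382,0 [ 0.4428 -0.2954  0.    ]
```

>>> arm_command(
  plan=[
    {"dx":0,"dy":-0.5,"dz":0.2,"ax":0.001,"ay":0.001,"az":0},
    {"dx":0,"dy":-0.9,"dz":0.27,"ax":0.001,"ay":0.001,"az":0},
    {"dx":0,"dy":-0.9,"dz":0.27,"ax":0.001,"ay":0.001,"az":0},
    {"dx":0,"dy":-0.9,"dz":0.27,"ax":0.001,"ay":0.001,"az":0},
  ],
)

```text
time: 42.1
tcp_pos: [0.5634, -0.252, 0.2013]
tcp_rot: [-0.001, 1.575, 0.003]
contact_force: [0.9, 0.2, -0.2]
opening: 0.0808
```

```bash
python3 look.py w26 wrist; python3 nxt.py .566 -.294 .14
```

```text
42.1 [ 0.5634 -0.252   0.2013] [-5.0000e-04  1.5749e+00  2.7000e-03] 0.08075880593251736 [ 0.9  0.2 -0.2]
shift [ 0.767 -0.542  0.029] turn [ 0.0006 -0.0006 -0.0003]
```

View pics/w26.png

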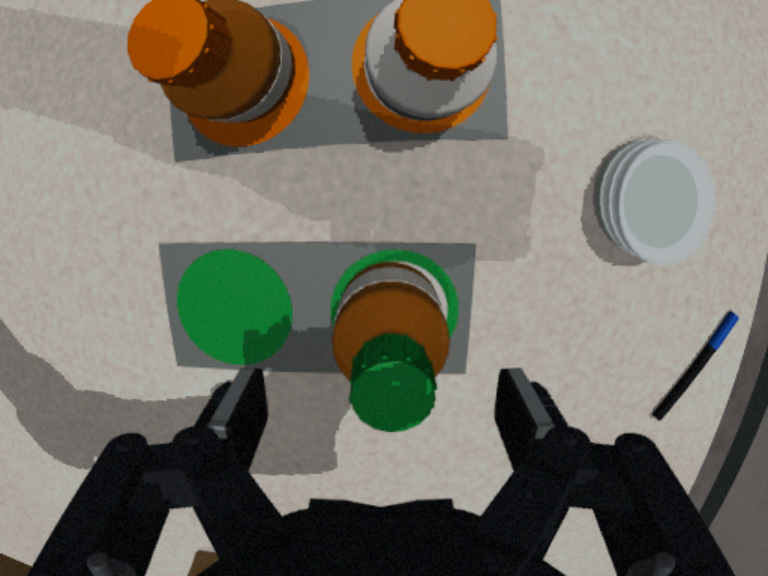

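```bash
python3 pt.py w26.pkl 392,392,0.13 161,243,0 178,366,0 475,243,0 466,374,0 235,306,0; python3 nxt.py .568 -.2965 .14
```

```text
392,392,0.13 [ 0.5678 -0.29    0.13  ]
161,243,0 [ 0.384  -0.2405  0.    ]
178,366,0 [ 0.3815 -0.3519  0.    ]
475,243,0 [ 0.6322 -0.2422  0.    ]
466,374,0 [ 0.633  -0.3537  0.    ]
235,306,0 [ 0.4443 -0.2938  0.    ]
shift [ 0.767 -0.573  0.054] turn [ 0.0006 -0.0006 -0.0003]
```

>>> arm_command(
  plan=[
    {"dx":0,"dy":-0.4,"dz":0.05,"ax":0,"ay":0,"az":0},
    {"dx":0.4,"dy":-0.53,"dz":0.05,"ax":0,"ay":0,"az":0},
    {"dx":0.75,"dy":-0.53,"dz":0.05,"ax":0,"ay":0,"az":0},
    {"dx":0.75,"dy":-0.53,"dz":0.05,"ax":0,"ay":0,"az":0},
    {"dx":0.75,"dy":-0.53,"dz":0.05,"ax":0,"ay":0,"az":0},
  ],
)

```text
time: 42.65
tcp_pos: [0.5678, -0.2908, 0.1416]
tcp_rot: [-0.002, 1.575, 0.008]
contact_force: [0.3, 0.3, -0.1]
opening: 0.0813
```

```bash
python3 look.py w27 wrist; python3 nxt.py .568 -.2925 .118
```

```text
42.65 [ 0.5678 -0.2908  0.1416] [-0.0023  1.5753  0.0082] 0.08128469026499734 [ 0.3  0.3 -0.1]
shift [ 0.307 -0.015 -0.008] turn [ 0.001  -0.0004 -0.0004]
```

View pics/w27.png

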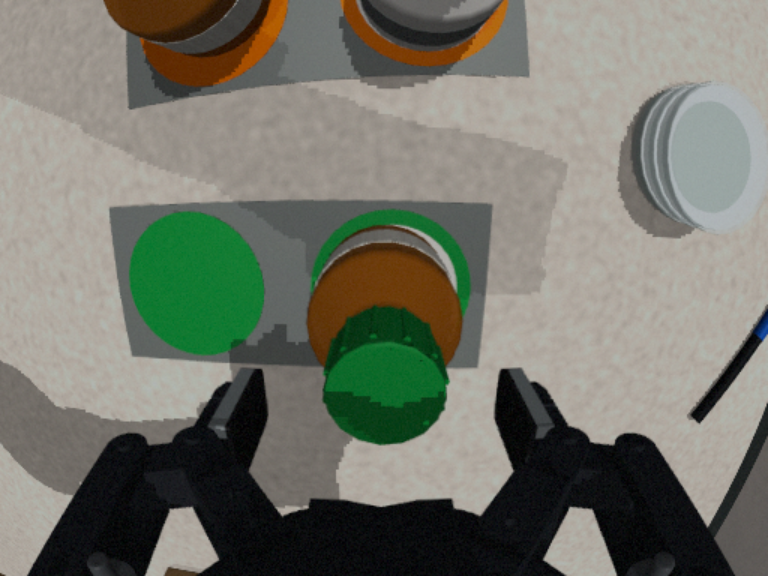

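>>> arm_command(
  plan=[
    {"dx":0.15,"dy":-0.02,"dz":0.02,"ax":0,"ay":0,"az":0},
    {"dx":0.3,"dy":-0.02,"dz":0.02,"ax":0,"ay":0,"az":0},
    {"dx":0.3,"dy":-0.02,"dz":0.02,"ax":0,"ay":0,"az":0},
    {"dx":0.3,"dy":-0.02,"dz":0.02,"ax":0,"ay":0,"az":0},
  ],
)

```text
time: 43.1
tcp_pos: [0.5699, -0.2928, 0.1182]
tcp_rot: [-0.003, 1.574, 0.007]
contact_force: [0.3, -0.4, -0.1]
opening: 0.081
```

>>> arm_command(
  plan=[
    {"dx":0,"dy":0,"dz":0,"ax":0,"ay":0,"az":0},
    {"dx":0,"dy":0,"dz":0,"ax":0,"ay":0,"az":0},
    {"dx":0,"dy":0,"dz":0,"ax":0,"ay":0,"az":0},
    {"dx":0,"dy":0,"dz":0,"ax":0,"ay":0,"az":0},
    {"dx":0,"dy":0,"dz":0,"ax":0,"ay":0,"az":0},
    {"dx":0,"dy":0,"dz":0,"ax":0,"ay":0,"az":0},
    {"dx":0,"dy":0,"dz":0,"ax":0,"ay":0,"az":0},
  ],
  hand=-1,
  newtons=60,
)

```text
time: 43.8
tcp_pos: [0.57, -0.2929, 0.1187]
tcp_rot: [-0.003, 1.574, 0.007]
contact_force: [-1.4, 0.3, 5.4]
opening: 0.0429
```

>>> arm_command(
  plan=[
    {"dx":-0.3,"dy":0,"dz":0,"ax":0,"ay":0,"az":0},
    {"dx":-0.7,"dy":0,"dz":0,"ax":0,"ay":0,"az":0},
    {"dx":-1,"dy":0,"dz":0,"ax":0,"ay":0,"az":0},
    {"dx":-1,"dy":0,"dz":0,"ax":0,"ay":0,"az":0},
  ],
)

```text
time: 44.2
tcp_pos: [0.5723, -0.2938, 0.2016]
tcp_rot: [-0.004, 1.567, 0.005]
contact_force: [1.0, 0.4, -2.6]
opening: 0.0427
```

>>> arm_command(
  plan=[
    {"dx":-0.5,"dy":0,"dz":0,"ax":0,"ay":0,"az":0},
    {"dx":-1,"dy":0.3,"dz":0,"ax":0,"ay":0,"az":0},
    {"dx":-1,"dy":1,"dz":0,"ax":0,"ay":0,"az":0},
    {"dx":-1,"dy":1,"dz":0,"ax":0,"ay":0,"az":0},
  ],
)

```text
time: 44.6
tcp_pos: [0.5723, -0.2047, 0.2813]
tcp_rot: [-0.006, 1.567, 0.019]
contact_force: [0.4, 1.4, -4.0]
opening: 0.0427
```

```bash
python3 look.py w28 wrist; python3 nxt.py .55 .2 .28
```

```text
44.6 [ 0.5723 -0.2047  0.2813] [-0.006   1.5671  0.0185] 0.042707183523039524 [ 0.4  1.4 -4. ]
shift [ 0.034  5.088 -0.194] turn [ 0.0023  0.0002 -0.0009]
```

View pics/w28.png

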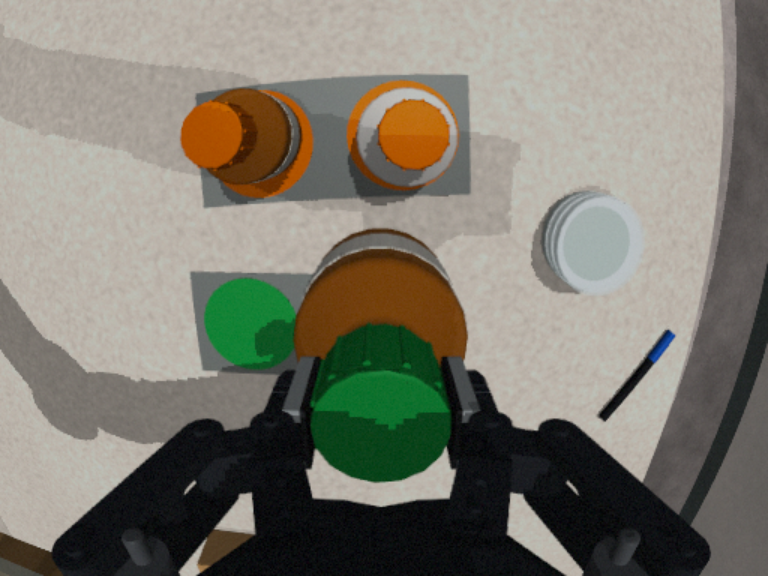

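>>> arm_command(
  plan=[
    {"dx":0,"dy":0.5,"dz":0,"ax":0.002,"ay":0,"az":-0.001},
    {"dx":0,"dy":1,"dz":0,"ax":0.002,"ay":0,"az":-0.001},
    {"dx":0,"dy":1,"dz":0,"ax":0.002,"ay":0,"az":-0.001},
  ],
)

```text
time: 44.95
tcp_pos: [0.5699, -0.118, 0.2791]
tcp_rot: [-0.005, 1.572, 0.016]
contact_force: [0.2, 0.4, -3.5]
opening: 0.043
```

>>> arm_command(
  plan=[
    {"dx":0,"dy":0.5,"dz":-0.05,"ax":0.002,"ay":0,"az":-0.001},
    {"dx":0,"dy":1,"dz":-0.05,"ax":0.002,"ay":0,"az":-0.001},
    {"dx":0,"dy":1,"dz":-0.05,"ax":0.002,"ay":0,"az":-0.001},
  ],
)

```text
time: 45.25
tcp_pos: [0.564, -0.0295, 0.2782]
tcp_rot: [-0.004, 1.575, 0.015]
contact_force: [1.1, 0.8, -3.1]
opening: 0.0425
```

>>> arm_command(
  plan=[
    {"dx":0,"dy":0.5,"dz":-0.05,"ax":0.002,"ay":0,"az":-0.001},
    {"dx":0,"dy":1,"dz":-0.05,"ax":0.002,"ay":0,"az":-0.001},
    {"dx":0,"dy":1,"dz":-0.05,"ax":0.002,"ay":0,"az":-0.001},
  ],
)

```text
time: 45.55
tcp_pos: [0.558, 0.0589, 0.2775]
tcp_rot: [-0.003, 1.577, 0.014]
contact_force: [0.0, 0.6, -2.3]
opening: 0.0426
```

>>> arm_command(
  plan=[
    {"dx":0,"dy":0.5,"dz":-0.05,"ax":0.002,"ay":0,"az":-0.001},
    {"dx":0,"dy":1,"dz":-0.05,"ax":0.002,"ay":0,"az":-0.001},
    {"dx":0,"dy":1,"dz":-0.05,"ax":0.002,"ay":0,"az":-0.001},
  ],
)

```text
time: 45.85
tcp_pos: [0.5517, 0.1471, 0.277]
tcp_rot: [-0.001, 1.578, 0.013]
contact_force: [-1.3, 1.4, -3.5]
opening: 0.0424
```

>>> arm_command(
  plan=[
    {"dx":0,"dy":0.5,"dz":-0.05,"ax":0.002,"ay":0,"az":-0.001},
    {"dx":0,"dy":1,"dz":-0.05,"ax":0.002,"ay":0,"az":-0.001},
    {"dx":0,"dy":1,"dz":-0.05,"ax":0.002,"ay":0,"az":-0.001},
    {"dx":0,"dy":1,"dz":-0.05,"ax":0.002,"ay":0,"az":-0.001},
  ],
)

```text
time: 46.25
tcp_pos: [0.5463, 0.2275, 0.276]
tcp_rot: [0.0, 1.581, 0.0]
contact_force: [0.8, -1.7, -3.8]
opening: 0.0426
```

```bash
python3 look.py w29 wrist; python3 nxt.py .544 .294 .24
```

```text
46.25 [0.5463 0.2275 0.276 ] [0.0000e+00 1.5808e+00 1.0000e-04] 0.04255082221064145 [ 0.8 -1.7 -3.8]
shift [ 0.451  0.855 -0.032] turn [-0.0005 -0.0016  0.0002]
```

>>> arm_command(
  plan=[
    {"dx":0,"dy":0.5,"dz":-0.03,"ax":0,"ay":-0.0015,"az":0},
    {"dx":0.2,"dy":0.86,"dz":-0.03,"ax":0,"ay":-0.0015,"az":0},
    {"dx":0.45,"dy":0.86,"dz":-0.03,"ax":0,"ay":-0.0015,"az":0},
    {"dx":0.45,"dy":0.86,"dz":-0.03,"ax":0,"ay":-0.0015,"az":0},
    {"dx":0.45,"dy":0.86,"dz":-0.03,"ax":0,"ay":-0.0015,"az":0},
  ],
)

```text
time: 46.8
tcp_pos: [0.5448, 0.2915, 0.2395]
tcp_rot: [0.001, 1.572, -0.008]
contact_force: [0.2, 0.2, -2.7]
opening: 0.0427
```

```bash
python3 look.py w30 wrist; python3 nxt.py .544 .294 .199
```

```text
46.8 [0.5448 0.2915 0.2395] [ 1.1000e-03  1.5721e+00 -7.9000e-03] 0.042729511505708084 [ 0.2  0.2 -2.7]
shift [ 0.517  0.026 -0.017] turn [-0.0009  0.      0.0004]
```

View pics/w30.png

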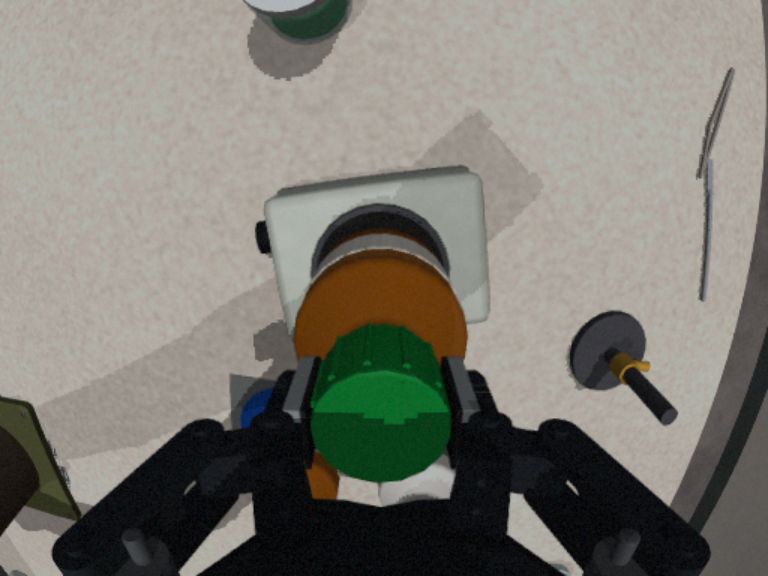

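>>> arm_command(
  plan=[
    {"dx":0.15,"dy":0.03,"dz":-0.01,"ax":0,"ay":0,"az":0},
    {"dx":0.3,"dy":0.03,"dz":-0.01,"ax":0,"ay":0,"az":0},
    {"dx":0.4,"dy":0.03,"dz":-0.01,"ax":0,"ay":0,"az":0},
    {"dx":0.48,"dy":0.03,"dz":-0.01,"ax":0,"ay":0,"az":0},
    {"dx":0.52,"dy":0.03,"dz":-0.01,"ax":0,"ay":0,"az":0},
    {"dx":0.52,"dy":0.03,"dz":-0.01,"ax":0,"ay":0,"az":0},
  ],
)

```text
time: 47.45
tcp_pos: [0.545, 0.2939, 0.2014]
tcp_rot: [0.003, 1.569, -0.008]
contact_force: [-3.8, -4.5, 18.9]
opening: 0.0427
```

>>> arm_command(
  plan=[
    {"dx":0.04,"dy":0,"dz":-0.01,"ax":0,"ay":0,"az":0},
    {"dx":0.05,"dy":0,"dz":-0.01,"ax":0,"ay":0,"az":0},
    {"dx":0.05,"dy":0,"dz":-0.01,"ax":0,"ay":0,"az":0},
  ],
)

```text
time: 47.75
tcp_pos: [0.5448, 0.2938, 0.2014]
tcp_rot: [0.004, 1.566, -0.008]
contact_force: [-5.0, -4.4, 25.9]
opening: 0.0426
```

>>> arm_command(
  plan=[
    {"dx":0.05,"dy":0,"dz":0,"ax":0,"ay":0.0005,"az":0},
    {"dx":0.05,"dy":0,"dz":0,"ax":0,"ay":0.0005,"az":0},
    {"dx":0.05,"dy":0,"dz":0,"ax":0,"ay":0.0005,"az":0},
    {"dx":0.05,"dy":0,"dz":0,"ax":0,"ay":0.0005,"az":0},
    {"dx":0.05,"dy":0,"dz":0,"ax":0,"ay":0.0005,"az":0},
    {"dx":0.05,"dy":0,"dz":0,"ax":0,"ay":0.0005,"az":0},
    {"dx":0.05,"dy":0,"dz":0,"ax":0,"ay":0.0005,"az":0},
    {"dx":0.05,"dy":0,"dz":0,"ax":0,"ay":0.0005,"az":0},
    {"dx":0.05,"dy":0,"dz":0,"ax":0,"ay":0.0005,"az":0},
    {"dx":0.05,"dy":0,"dz":0,"ax":0,"ay":0.0005,"az":0},
    {"dx":0.05,"dy":0,"dz":0,"ax":0,"ay":0.0005,"az":0},
    {"dx":0.05,"dy":0,"dz":0,"ax":0,"ay":0.0005,"az":0},
    {"dx":0.05,"dy":0,"dz":0,"ax":0,"ay":0.0005,"az":0},
    {"dx":0.05,"dy":0,"dz":0,"ax":0,"ay":0.0005,"az":0},
    {"dx":0.05,"dy":0,"dz":0,"ax":0,"ay":0.0005,"az":0},
    {"dx":0.05,"dy":0,"dz":0,"ax":0,"ay":0.0005,"az":0},
    {"dx":0.05,"dy":0,"dz":0,"ax":0,"ay":0.0005,"az":0},
    {"dx":0.05,"dy":0,"dz":0,"ax":0,"ay":0.0005,"az":0},
    {"dx":0.05,"dy":0,"dz":0,"ax":0,"ay":0.0005,"az":0},
    {"dx":0.05,"dy":0,"dz":0,"ax":0,"ay":0.0005,"az":0},
  ],
)

```text
time: 49.75
tcp_pos: [0.5449, 0.2938, 0.2014]
tcp_rot: [0.005, 1.567, -0.008]
contact_force: [-7.2, -4.3, 26.5]
opening: 0.0428
```

```bash
python3 look.py s31 side; python3 look.py c31 scene
```

```text
49.75 [0.5449 0.2938 0.2014] [ 0.0047  1.567  -0.0085] 0.04275545918973809 [-7.2 -4.3 26.5]
49.8 [0.5449 0.2938 0.2013] [ 0.0046  1.567  -0.0084] 0.04293980286783421 [-5.8 -4.2 26.1]
```

View pics/s31.png

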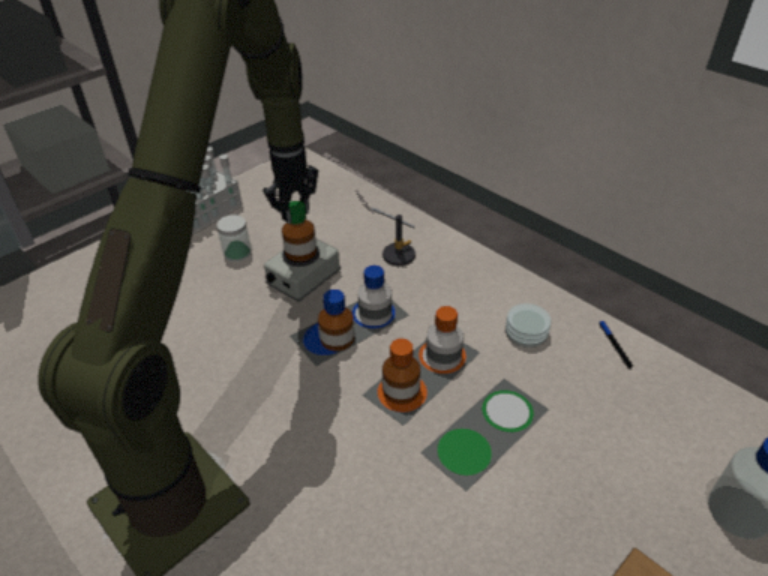

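View pics/c31.png

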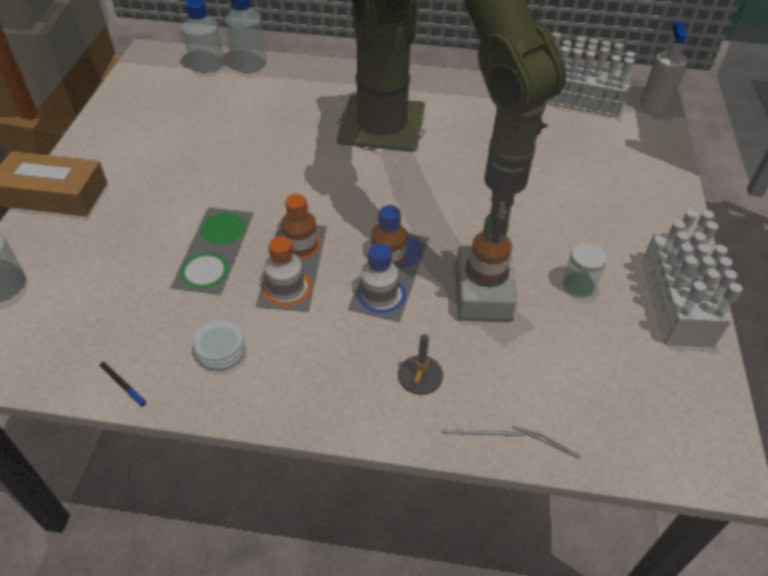

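>>> arm_command(
  plan=[
    {"dx":-0.5,"dy":0,"dz":0,"ax":0,"ay":0,"az":0},
    {"dx":-0.97,"dy":0,"dz":-0.1,"ax":0,"ay":0.0005,"az":0},
    {"dx":-0.97,"dy":-0.4,"dz":-0.3,"ax":-0.001,"ay":0,"az":0.001},
    {"dx":-0.97,"dy":-1,"dz":-0.5,"ax":-0.001,"ay":0,"az":0.001},
    {"dx":-0.97,"dy":-1,"dz":-0.5,"ax":-0.001,"ay":0,"az":0.001},
  ],
)

```text
time: 50.35
tcp_pos: [0.5006, 0.2047, 0.2776]
tcp_rot: [0.002, 1.574, -0.013]
contact_force: [0.2, -0.8, -4.6]
opening: 0.0424
```

>>> arm_command(
  plan=[
    {"dx":0,"dy":-0.5,"dz":-0.1,"ax":-0.003,"ay":0,"az":0.001},
    {"dx":0,"dy":-1,"dz":-0.1,"ax":-0.003,"ay":0,"az":0.001},
    {"dx":0,"dy":-1,"dz":-0.1,"ax":-0.003,"ay":0,"az":0.001},
  ],
)

```text
time: 50.65
tcp_pos: [0.4911, 0.1164, 0.2773]
tcp_rot: [-0.006, 1.577, -0.007]
contact_force: [0.0, -0.7, -3.8]
opening: 0.0422
```

>>> arm_command(
  plan=[
    {"dx":0,"dy":-0.5,"dz":-0.1,"ax":-0.003,"ay":0,"az":0.001},
    {"dx":0,"dy":-1,"dz":-0.1,"ax":-0.003,"ay":0,"az":0.001},
    {"dx":0,"dy":-1,"dz":-0.1,"ax":-0.003,"ay":0,"az":0.001},
  ],
)

```text
time: 50.95
tcp_pos: [0.4822, 0.0288, 0.2772]
tcp_rot: [-0.012, 1.58, -0.0]
contact_force: [-0.7, -0.0, -2.4]
opening: 0.0427
```

>>> arm_command(
  plan=[
    {"dx":0,"dy":-0.5,"dz":-0.1,"ax":-0.003,"ay":0,"az":0.001},
    {"dx":0,"dy":-1,"dz":-0.1,"ax":-0.003,"ay":0,"az":0.001},
    {"dx":0,"dy":-1,"dz":-0.1,"ax":-0.003,"ay":0,"az":0.001},
  ],
)

```text
time: 51.25
tcp_pos: [0.4739, -0.0585, 0.2772]
tcp_rot: [-0.017, 1.583, 0.007]
contact_force: [0.2, 0.1, -2.4]
opening: 0.0426
```

```bash
python3 nxt.py .4427 -.2966 .28;  python3 look.py s32 side
```

```text
shift [-0.011 -2.97  -0.435] turn [ 0.0024 -0.0019  0.001 ]
51.25 [ 0.4739 -0.0585  0.2772] [-0.0169  1.5825  0.0067] 0.042588106187642354 [ 0.2  0.1 -2.4]
```

>>> arm_command(
  plan=[
    {"dx":0,"dy":-0.5,"dz":-0.1,"ax":0.001,"ay":-0.002,"az":0.001},
    {"dx":0,"dy":-1,"dz":-0.2,"ax":0.001,"ay":-0.002,"az":0.001},
    {"dx":0,"dy":-1,"dz":-0.2,"ax":0.001,"ay":-0.002,"az":0.001},
  ],
)

```text
time: 51.6
tcp_pos: [0.4583, -0.1408, 0.2772]
tcp_rot: [-0.003, 1.571, 0.002]
contact_force: [-0.0, 0.7, -3.3]
opening: 0.0427
```

>>> arm_command(
  plan=[
    {"dx":0,"dy":-0.5,"dz":-0.1,"ax":0,"ay":0,"az":0},
    {"dx":0,"dy":-1,"dz":-0.15,"ax":0,"ay":0,"az":0},
    {"dx":0,"dy":-1,"dz":-0.15,"ax":0,"ay":0,"az":0},
    {"dx":0,"dy":-1,"dz":-0.15,"ax":0,"ay":0,"az":0},
  ],
)

```text
time: 52.0
tcp_pos: [0.4468, -0.2207, 0.277]
tcp_rot: [-0.001, 1.571, 0.001]
contact_force: [0.1, 0.7, -3.3]
opening: 0.0427
```

```bash
python3 nxt.py .4427 -.2966 .2;  python3 look.py w33 wrist
```

```text
shift [ 0.962 -0.949 -0.052] turn [ 0.0002 -0.0001 -0.    ]
52.0 [ 0.4468 -0.2207  0.277 ] [-9.0000e-04  1.5714e+00  1.0000e-03] 0.04273096063553856 [ 0.1  0.7 -3.3]
```

View pics/w33.png

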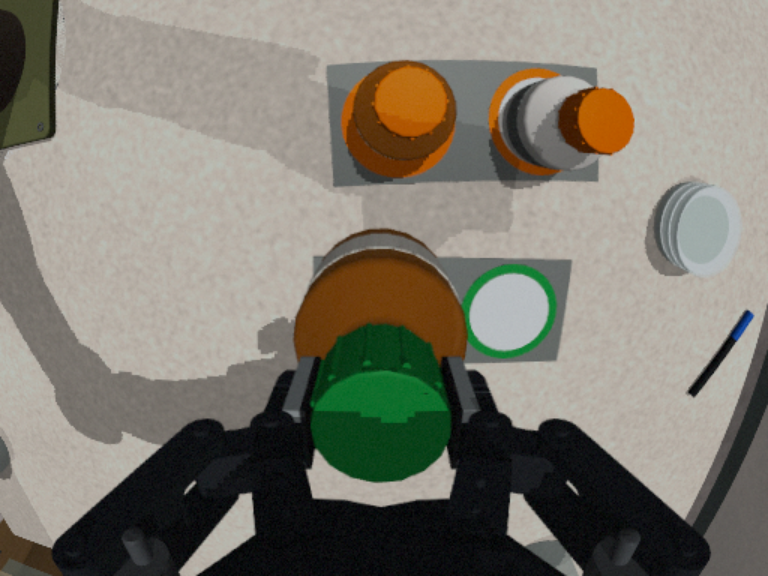

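>>> arm_command(
  plan=[
    {"dx":0,"dy":-0.5,"dz":-0.05,"ax":0,"ay":0,"az":0},
    {"dx":0.4,"dy":-0.95,"dz":-0.05,"ax":0,"ay":0,"az":0},
    {"dx":0.95,"dy":-0.95,"dz":-0.05,"ax":0,"ay":0,"az":0},
    {"dx":0.95,"dy":-0.95,"dz":-0.05,"ax":0,"ay":0,"az":0},
    {"dx":0.95,"dy":-0.95,"dz":-0.05,"ax":0,"ay":0,"az":0},
  ],
)

```text
time: 52.55
tcp_pos: [0.4442, -0.2929, 0.201]
tcp_rot: [-0.003, 1.572, 0.008]
contact_force: [0.6, -0.3, -2.1]
opening: 0.0426
```

```bash
python3 pt.py w33.pkl 410,101,.13; python3 nxt.py .4427 -.2966 .124
```

```text
410,101,.13 [ 0.4626 -0.1128  0.13  ]
shift [ 0.962 -0.049 -0.018] turn [ 0.0012 -0.0002 -0.0005]
```

>>> arm_command(
  plan=[
    {"dx":0.4,"dy":-0.05,"dz":-0.02,"ax":0,"ay":0,"az":0},
    {"dx":0.8,"dy":-0.05,"dz":-0.02,"ax":0,"ay":0,"az":0},
    {"dx":0.96,"dy":-0.05,"dz":-0.02,"ax":0,"ay":0,"az":0},
    {"dx":0.96,"dy":-0.05,"dz":-0.02,"ax":0,"ay":0,"az":0},
    {"dx":0.96,"dy":-0.05,"dz":-0.02,"ax":0,"ay":0,"az":0},
  ],
)

```text
time: 53.05
tcp_pos: [0.4442, -0.2965, 0.1258]
tcp_rot: [-0.005, 1.569, 0.008]
contact_force: [-0.4, -0.4, -2.7]
opening: 0.0425
```

```bash
python3 look.py w34 wrist; python3 nxt.py .4427 -.2966 .1185
```

```text
53.05 [ 0.4442 -0.2965  0.1258] [-0.0053  1.5692  0.0082] 0.0425024779012045 [-0.4 -0.4 -2.7]
shift [ 0.094  0.003 -0.019] turn [ 0.0013  0.0003 -0.0002]
```

View pics/w34.png

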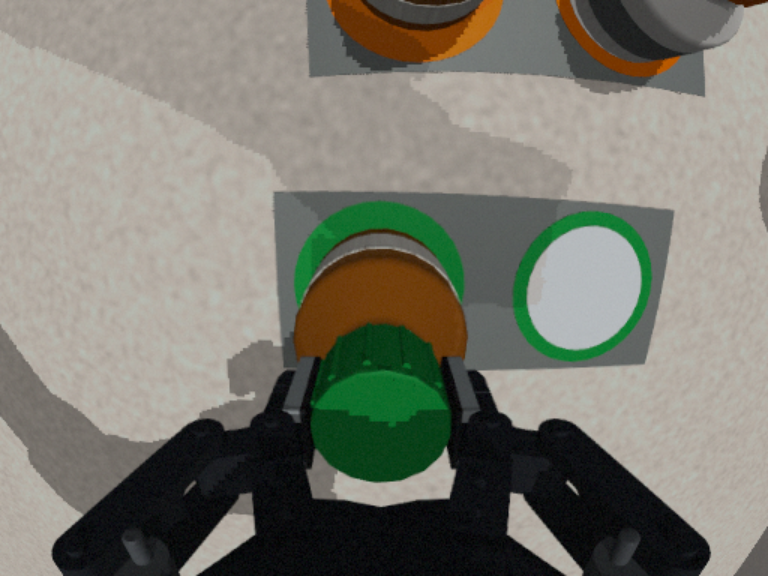

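```bash
python3 pt.py w34.pkl 380,231,.02 380,231,.007 380,202,0 274,192,0 673,211,0 645,364,0 284,369,0; python3 pt.py w24.pkl 380,222,.007 380,202,0
```

```text
380,231,.02 [ 0.4425 -0.2595  0.02  ]
380,231,.007 [ 0.4425 -0.262   0.007 ]
380,202,0 [ 0.4424 -0.2469  0.    ]
274,192,0 [ 0.3825 -0.2407  0.    ]
673,211,0 [ 0.6329 -0.2428  0.    ]
645,364,0 [ 0.6339 -0.3532  0.    ]
284,369,0 [ 0.3818 -0.3525  0.    ]
380,222,.007 [ 0.4611 -0.0796  0.007 ]
380,202,0 [ 0.461  -0.0695  0.    ]
```

>>> arm_command(
  plan=[
    {"dx":0.03,"dy":0.035,"dz":-0.01,"ax":0.001,"ay":0,"az":0},
    {"dx":0.06,"dy":0.035,"dz":-0.01,"ax":0.001,"ay":0,"az":0},
    {"dx":0.085,"dy":0.035,"dz":-0.01,"ax":0.001,"ay":0,"az":0},
    {"dx":0.085,"dy":0.035,"dz":-0.01,"ax":0.001,"ay":0,"az":0},
  ],
)

```text
time: 53.5
tcp_pos: [0.4432, -0.294, 0.1191]
tcp_rot: [-0.0, 1.569, 0.003]
contact_force: [0.3, 1.8, -2.9]
opening: 0.0426
```

>>> arm_command(
  plan=[
    {"dx":0,"dy":0,"dz":0,"ax":0,"ay":0,"az":0},
    {"dx":0,"dy":0,"dz":0,"ax":0,"ay":0,"az":0},
    {"dx":0,"dy":0,"dz":0,"ax":0,"ay":0,"az":0},
    {"dx":0,"dy":0,"dz":0,"ax":0,"ay":0,"az":0},
    {"dx":0,"dy":0,"dz":0,"ax":0,"ay":0,"az":0},
  ],
  hand=0.9,
)

```text
time: 54.0
tcp_pos: [0.4433, -0.2941, 0.1192]
tcp_rot: [-0.0, 1.569, 0.002]
contact_force: [-0.6, 0.8, -0.0]
opening: 0.0812
```

>>> arm_command(
  plan=[
    {"dx":-0.4,"dy":0,"dz":0,"ax":0,"ay":0,"az":0},
    {"dx":-0.9,"dy":0,"dz":0,"ax":0,"ay":0,"az":0},
    {"dx":-1,"dy":0.3,"dz":0.1,"ax":0,"ay":0,"az":0},
    {"dx":-1,"dy":1,"dz":0.3,"ax":0,"ay":0,"az":0},
    {"dx":-1,"dy":1,"dz":0.3,"ax":0,"ay":0,"az":0},
    {"dx":-1,"dy":1,"dz":0.3,"ax":0,"ay":0,"az":0},
  ],
)

```text
time: 54.6
tcp_pos: [0.4678, -0.2117, 0.1996]
tcp_rot: [-0.003, 1.568, 0.007]
contact_force: [-0.1, -0.6, -0.0]
opening: 0.0809
```

```bash
python3 look.py w35 wrist; python3 look.py s35 side; python3 look.py c35 scene
```

```text
54.6 [ 0.4678 -0.2117  0.1996] [-0.0035  1.5683  0.0073] 0.08085941437207467 [-0.1 -0.6 -0. ]
54.65 [ 0.467  -0.2139  0.1994] [-0.0019  1.5693  0.0036] 0.08080801466019087 [-0.2 -0.5  0.5]
54.7 [ 0.4665 -0.2152  0.1992] [-5.0000e-04  1.5698e+00  1.2000e-03] 0.08126822827098303 [-0.4 -0.9  0.1]
```

View pics/w35.png

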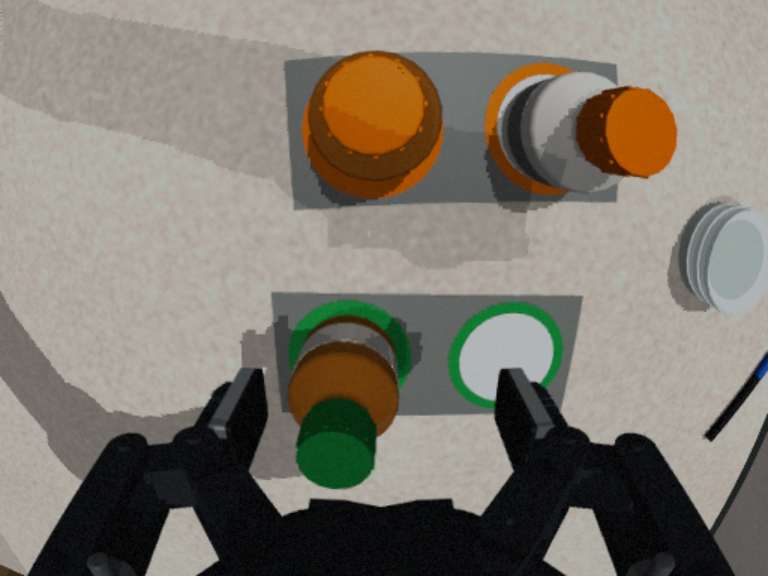

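View pics/c35.png

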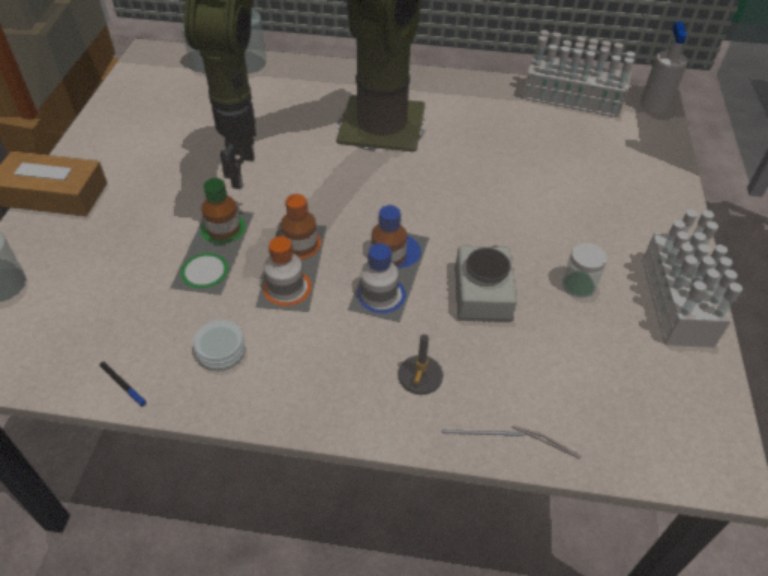

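>>> arm_command(
  plan=[
    {"dx":-0.2,"dy":0.5,"dz":0,"ax":0,"ay":0,"az":0},
    {"dx":-0.3,"dy":1,"dz":0,"ax":0,"ay":0,"az":0},
    {"dx":-0.3,"dy":1,"dz":0,"ax":0,"ay":0,"az":0},
  ],
)

```text
time: 55.05
tcp_pos: [0.467, -0.1316, 0.2241]
tcp_rot: [-0.002, 1.568, 0.007]
contact_force: [0.3, 0.5, 0.3]
opening: 0.0817
```

>>> arm_command(
  plan=[
    {"dx":0,"dy":0.5,"dz":0,"ax":0,"ay":0,"az":0},
    {"dx":0,"dy":1,"dz":0,"ax":0,"ay":0,"az":0},
    {"dx":0,"dy":1,"dz":0,"ax":0,"ay":0,"az":0},
  ],
)

```text
time: 55.35
tcp_pos: [0.467, -0.0472, 0.2244]
tcp_rot: [-0.005, 1.567, 0.014]
contact_force: [0.7, -0.6, 0.4]
opening: 0.0814
```

>>> arm_command(
  plan=[
    {"dx":0,"dy":0.5,"dz":0,"ax":0,"ay":0,"az":0},
    {"dx":0,"dy":1,"dz":0,"ax":0,"ay":0,"az":0},
    {"dx":0,"dy":1,"dz":0,"ax":0,"ay":0,"az":0},
    {"dx":0,"dy":1,"dz":0,"ax":0,"ay":0,"az":0},
  ],
)

```text
time: 55.75
tcp_pos: [0.4661, 0.0316, 0.2246]
tcp_rot: [-0.006, 1.568, 0.013]
contact_force: [-0.5, -2.0, -0.9]
opening: 0.0815
```

```bash
python3 look.py w36 wrist; python3 nxt.py .46 .04 .2
```

```text
55.75 [0.4661 0.0316 0.2246] [-0.0058  1.5679  0.0133] 0.08149775638793985 [-0.5 -2.  -0.9]
shift [ 0.307  0.119 -0.075] turn [ 0.0016  0.0004 -0.0007]
```

View pics/w36.png

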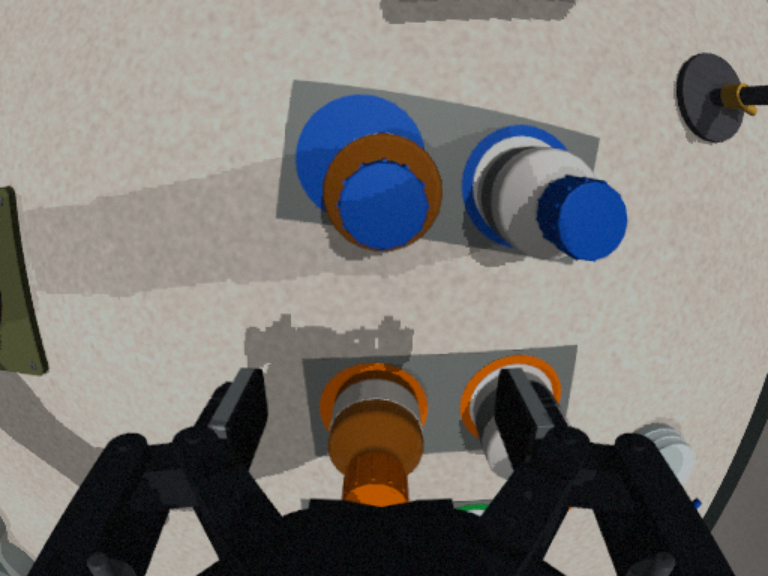

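```bash
python3 pt.py w36.pkl 385,206,.13 583,219,.13 360,157,0; python3 nxt.py .468 .075 .16
```

```text
385,206,.13 [0.4667 0.0836 0.13  ]
583,219,.13 [0.571  0.0809 0.13  ]
360,157,0 [0.4488 0.1042 0.    ]
shift [0.809 0.553 0.028] turn [ 0.0016  0.0004 -0.0007]
```

>>> arm_command(
  plan=[
    {"dx":0.2,"dy":0.4,"dz":0.02,"ax":0.001,"ay":0,"az":0},
    {"dx":0.6,"dy":0.6,"dz":0.02,"ax":0.001,"ay":0,"az":0},
    {"dx":0.85,"dy":0.63,"dz":0.02,"ax":0.001,"ay":0,"az":0},
    {"dx":0.85,"dy":0.63,"dz":0.02,"ax":0.001,"ay":0,"az":0},
    {"dx":0.85,"dy":0.63,"dz":0.02,"ax":0.001,"ay":0,"az":0},
  ],
)

```text
time: 56.3
tcp_pos: [0.4674, 0.0789, 0.1568]
tcp_rot: [0.002, 1.569, 0.002]
contact_force: [0.3, -0.5, -0.4]
opening: 0.0811
```

```bash
python3 look.py w37 wrist; python3 nxt.py .467 .083 .118
```

```text
56.3 [0.4674 0.0789 0.1568] [0.0018 1.569  0.0023] 0.08110810071822111 [ 0.3 -0.5 -0.4]
shift [ 0.492  0.045 -0.013] turn [ 0.0001  0.0005 -0.0005]
```

View pics/w37.png

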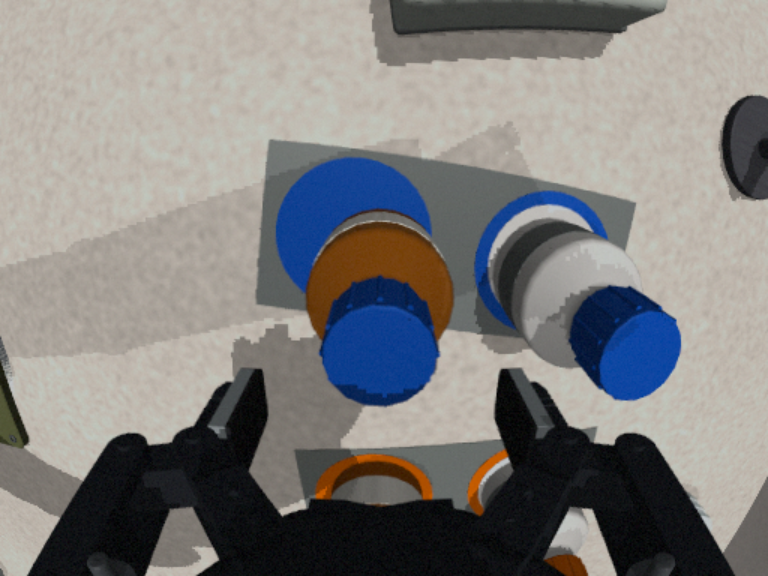

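```bash
python3 pt.py w37.pkl 380,357,.13 380,211,.005 354,157,0 269,140,0 636,203,0
```

```text
380,357,.13 [0.4662 0.084  0.13  ]
380,211,.005 [0.4661 0.1197 0.005 ]
354,157,0 [0.4501 0.153  0.    ]
269,140,0 [0.3967 0.1655 0.    ]
636,203,0 [0.6456 0.1308 0.    ]
```

>>> arm_command(
  plan=[
    {"dx":0.2,"dy":0.05,"dz":-0.01,"ax":0,"ay":0,"az":0},
    {"dx":0.48,"dy":0.05,"dz":-0.01,"ax":0,"ay":0,"az":0},
    {"dx":0.48,"dy":0.05,"dz":-0.01,"ax":0,"ay":0,"az":0},
    {"dx":0.48,"dy":0.05,"dz":-0.01,"ax":0,"ay":0,"az":0},
  ],
)

```text
time: 56.75
tcp_pos: [0.4677, 0.0825, 0.1199]
tcp_rot: [0.003, 1.567, 0.002]
contact_force: [0.1, -0.0, -0.2]
opening: 0.0809
```

>>> arm_command(
  plan=[
    {"dx":0,"dy":0,"dz":0,"ax":0,"ay":0,"az":0},
    {"dx":0,"dy":0,"dz":0,"ax":0,"ay":0,"az":0},
    {"dx":0,"dy":0,"dz":0,"ax":0,"ay":0,"az":0},
    {"dx":0,"dy":0,"dz":0,"ax":0,"ay":0,"az":0},
    {"dx":0,"dy":0,"dz":0,"ax":0,"ay":0,"az":0},
    {"dx":0,"dy":0,"dz":0,"ax":0,"ay":0,"az":0},
    {"dx":0,"dy":0,"dz":0,"ax":0,"ay":0,"az":0},
  ],
  hand=-1,
  newtons=60,
)

```text
time: 57.45
tcp_pos: [0.4677, 0.0824, 0.1209]
tcp_rot: [0.003, 1.566, 0.001]
contact_force: [-2.3, -0.7, 8.1]
opening: 0.0428
```

>>> arm_command(
  plan=[
    {"dx":-0.1,"dy":0,"dz":0,"ax":0,"ay":0,"az":0},
    {"dx":-0.15,"dy":0,"dz":0,"ax":0,"ay":0,"az":0},
    {"dx":-0.15,"dy":0.2,"dz":-0.2,"ax":0,"ay":0,"az":0},
    {"dx":-0.15,"dy":0.23,"dz":-0.21,"ax":0,"ay":0,"az":0},
    {"dx":-0.15,"dy":0.23,"dz":-0.21,"ax":0,"ay":0,"az":0},
  ],
)

```text
time: 57.95
tcp_pos: [0.4507, 0.1015, 0.1331]
tcp_rot: [0.002, 1.566, 0.003]
contact_force: [0.7, -0.6, -4.1]
opening: 0.0423
```

```bash
python3 look.py w38 wrist; python3 nxt.py .449 .1025 .12
```

```text
57.95 [0.4507 0.1015 0.1331] [0.0021 1.5658 0.003 ] 0.04227620640933326 [ 0.7 -0.6 -4.1]
shift [ 0.163  0.02  -0.028] turn [-0.0001  0.0009 -0.0005]
```

View pics/w38.png

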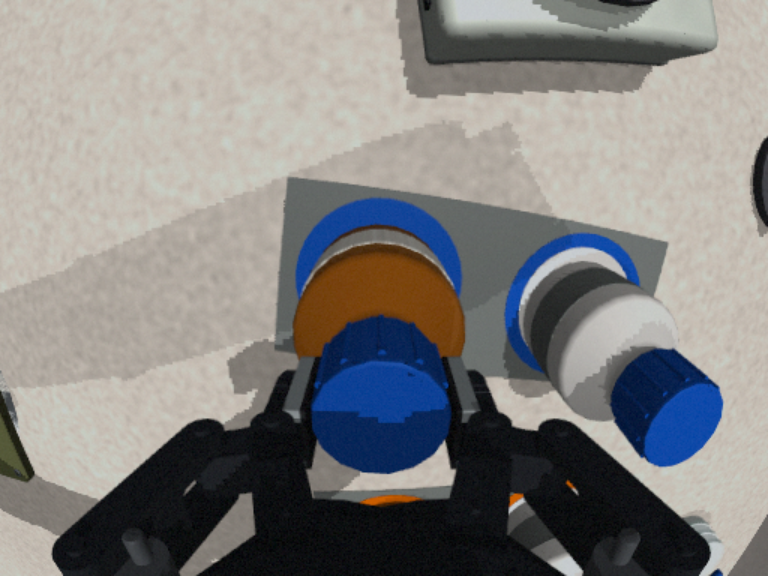

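Centred over the disc. Lower, release, rise.

>>> arm_command(
  plan=[
    {"dx":0.06,"dy":0.01,"dz":-0.02,"ax":0,"ay":0.001,"az":0},
    {"dx":0.12,"dy":0.01,"dz":-0.02,"ax":0,"ay":0.001,"az":0},
    {"dx":0.155,"dy":0.01,"dz":-0.02,"ax":0,"ay":0.001,"az":0},
    {"dx":0.155,"dy":0.01,"dz":-0.02,"ax":0,"ay":0.001,"az":0},
  ],
)

```text
time: 58.4
tcp_pos: [0.4497, 0.1013, 0.1211]
tcp_rot: [0.003, 1.571, 0.001]
contact_force: [-1.9, -0.1, 7.5]
opening: 0.0424
```

>>> arm_command(
  plan=[
    {"dx":0,"dy":0,"dz":0,"ax":0,"ay":0,"az":0},
    {"dx":0,"dy":0,"dz":0,"ax":0,"ay":0,"az":0},
    {"dx":0,"dy":0,"dz":0,"ax":0,"ay":0,"az":0},
    {"dx":0,"dy":0,"dz":0,"ax":0,"ay":0,"az":0},
    {"dx":0,"dy":0,"dz":0,"ax":0,"ay":0,"az":0},
  ],
  hand=0.9,
)

```text
time: 58.9
tcp_pos: [0.4497, 0.1014, 0.121]
tcp_rot: [0.003, 1.571, 0.001]
contact_force: [0.6, -0.4, -0.1]
opening: 0.0813
```

>>> arm_command(
  plan=[
    {"dx":-0.4,"dy":0,"dz":0,"ax":0,"ay":0,"az":0},
    {"dx":-0.9,"dy":0,"dz":0,"ax":0,"ay":0,"az":0},
    {"dx":-1,"dy":-0.2,"dz":0.2,"ax":0,"ay":0,"az":0},
    {"dx":-1,"dy":-0.8,"dz":0.6,"ax":0,"ay":0,"az":0},
    {"dx":-1,"dy":-0.9,"dz":0.8,"ax":0,"ay":0,"az":0},
    {"dx":-1,"dy":-0.9,"dz":0.8,"ax":0,"ay":0,"az":0},
  ],
)

```text
time: 59.5
tcp_pos: [0.5166, 0.0253, 0.201]
tcp_rot: [0.007, 1.568, -0.005]
contact_force: [-0.7, -0.3, 0.3]
opening: 0.0811
```

>>> arm_command(
  plan=[
    {"dx":-0.4,"dy":-0.2,"dz":0,"ax":0,"ay":0,"az":0},
    {"dx":-0.9,"dy":-0.4,"dz":0,"ax":0,"ay":0,"az":0},
    {"dx":-0.9,"dy":-0.4,"dz":0,"ax":0,"ay":0,"az":0},
    {"dx":-0.9,"dy":-0.4,"dz":0,"ax":0,"ay":0,"az":0},
  ],
)

```text
time: 59.9
tcp_pos: [0.5159, -0.0063, 0.2734]
tcp_rot: [0.007, 1.567, -0.005]
contact_force: [0.4, 0.2, 0.2]
opening: 0.0811
```

```bash
python3 look.py w39 wrist; python3 look.py s39 side; python3 look.py c39 scene
```

```text
59.9 [ 0.5159 -0.0063  0.2734] [ 0.0072  1.5666 -0.005 ] 0.0810592082847184 [0.4 0.2 0.2]
59.95 [ 0.5153 -0.0059  0.2724] [ 0.0064  1.5689 -0.0041] 0.08129784711170639 [ 0.1 -0.7 -1.1]
60.0 [ 0.515  -0.0057  0.2719] [ 0.006   1.5701 -0.0037] 0.08107768705811527 [-0.8 -0.4  0.3]
```

View pics/w39.png

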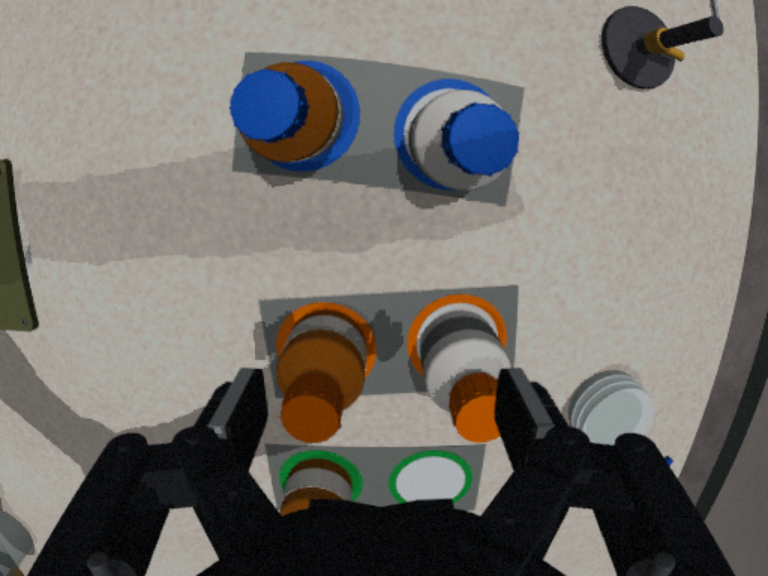

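View pics/s39.png

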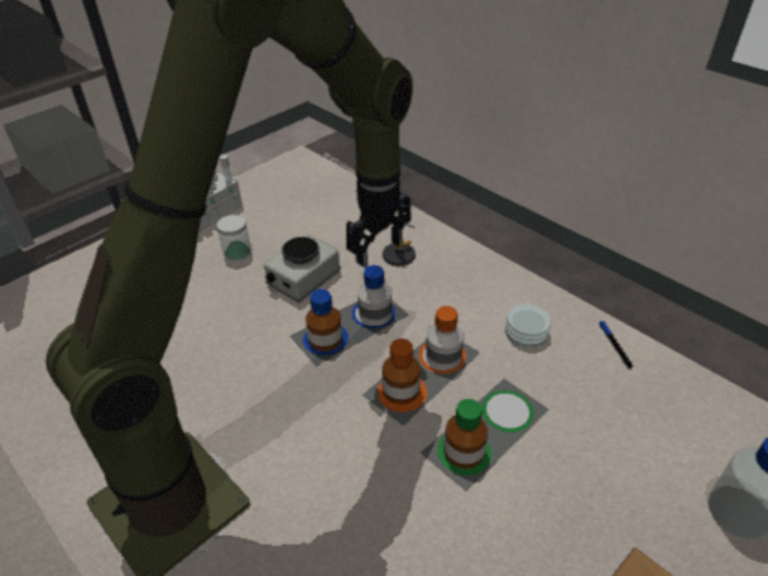

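View pics/c39.png

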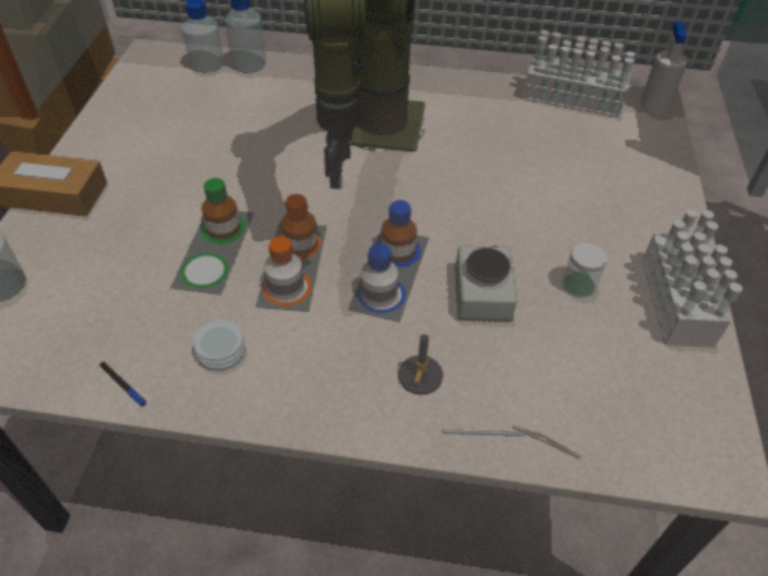

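```bash
python3 pt.py w39.pkl 265,106,.13 481,139,.13 311,416,.13 479,412,.13; python3 pt.py w35.pkl 335,457,.13; cat > fin.py <<'E'
from h import *
import pickle
a=pickle.load(open('s39.pkl','rb'));b=pickle.load(open('c39.pkl','rb'))
def r(p,x,y): return ray(p,(y/1.5,x/1.5),0)
for n,s,c in [('fb',(321,303),(400,215)),('ob',(374,278),(379,259)),('fo',(401,351),(296,206)),('oo',(446,319),(281,249)),('fg',(469,415),(215,191))]:
    X,e=tri([r(a,*s),r(b,*c)]); print(n,X.round(3),np.round(e,4))
E
python3 fin.py
```

```text
265,106,.13 [0.4476 0.1012 0.13  ]
481,139,.13 [0.5755 0.0797 0.13  ]
311,416,.13 [ 0.4644 -0.1098  0.13  ]
479,412,.13 [ 0.5858 -0.1083  0.13  ]
335,457,.13 [ 0.4424 -0.2918  0.13  ]
fb [0.449 0.103 0.105] [0.0005 0.0005]
ob [0.581 0.079 0.106] [0.0007 0.0007]
fo [ 0.466 -0.114  0.112] [0.001 0.001]
oo [ 0.591 -0.116  0.111] [0.0005 0.0005]
fg [ 0.444 -0.297  0.108] [0. 0.]
```

```bash
python3 - <<'E'
from h import *
print(robot.state()['dq'].round(3)); print(robot.job_done())
E
python3 look.py s40 side
```

```text
[-0.002  0.007  0.003 -0.005  0.001  0.001  0.004]
the job is handed in; nothing more can be done
None
the job is handed in; nothing more can be done
```

I mixed all three fresh bottles in the order blue, orange, green. All five bottles on the bench then changed places, and I handed the job in at about 60 s. There was no opened green bottle.

- **Mixing:** each bottle was held down for over 2 s with about 25–30 N on the pad. The height stopped changing as the force rose, so I took the pad to be fully down.
- **Knock:** the fresh blue bottle was pushed about 26 mm off its disc while I was pressing the green one. I picked it up again and put it back on its disc.
- **Last check:** in the pictures just before hand-in, every bottle stood upright with its cap over the right place. Measured caps were within about 10 mm of the centre in both the wrist view and the scene/side views, against the 18 mm limit. The two sets of views differed from each other by up to 9 mm. The green bottle's wrist-view reading came from a picture about 5 s earlier.
- **Bystanders:** the dishes, burner and plant jar looked unmoved by eye. I did not measure them.
- **Not checked:** I took no picture after hand-in because the robot gave none by then. The hand-in reported no verdict.

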